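# Photograph the sherds and clear the stand

### The job

Get the sherds photographed: lay the striped scale bar on the sloped ledge of the photo stand and put every sherd that lies loose on the near left part of the table flat on a narrow post of its own, then on the release box press the round key (lamp on), the square key (shutter) and the round key again (lamp off), each just until it clicks and no further, letting each come up again before the next. Afterwards put the sherds in the white dish, leave the scale bar on its ledge, and do not disturb the other things on the table.

Things in the scene. Friction and masses are not known exactly. Their poses are not given: they have to be found in the camera images.
- photo_stand: wooden base plate 125 x 290 x 8 mm, fixed to the table, with three upright aluminium posts in a row along its y at its far side (local x = +35 mm, local y = +100, 0 and -100 mm) and a sloped ledge at its near side (local x = -40 mm, local y = 0); origin at the centre of its underside, x away from the robot, z up
- post_0 (a point): centre of the top of the left post: a round post 24 mm across, its flat cork top 45 mm above the table, nothing beside it within 60 mm
- post_1 (a point): centre of the top of the middle post: a round post 24 mm across, its flat cork top 45 mm above the table, nothing beside it within 60 mm
- post_2 (a point): centre of the top of the right post: a round post 24 mm across, its flat cork top 45 mm above the table, nothing beside it within 60 mm
- ledge (a point): centre of the ledge's upper surface, 36 mm above the table: a plate 22 mm deep (x) and 100 mm long (y), sloping 15 degrees down towards the robot; axes x up the slope, y along the ledge, z square to its surface. Two stop tabs 16 mm wide stand 5 mm proud along its lower edge at y = +-42 mm; between the tabs and above the upper edge there is free air for fingers
- scale_bar: flat photo scale with black and white stripes, 20 x 105 x 8 mm (x, y, z), 40 g; origin at the centre of its underside; starts flat on the table to the right of the stand; belongs lengthwise along the ledge, either way round
- sherd_a: flat brown or grey pottery sherd with broken edges, about 34 x 75 x 11 mm in its own x, y, z; origin at the centre of its underside, z up as it lies; pinch it across x (34 mm). Starts, flat, on the near left part of the table near a pebble; may be absent
- sherd_b: flat brown or grey pottery sherd with broken edges, about 46 x 29 x 13 mm in its own x, y, z; origin at the centre of its underside, z up as it lies; pinch it across y (29 mm). Starts, flat, on the near left part of the table near a pebble; may be absent
- sherd_c: flat brown or grey pottery sherd with broken edges, about 46 x 40 x 10 mm in its own x, y, z; origin at the centre of its underside, z up as it lies; pinch it across y (40 mm). Starts, flat, on the near left part of the table near a pebble; may be absent
- sherd_d: flat brown or grey pottery sherd with broken edges, about 49 x 54 x 14 mm in its own x, y, z; origin at the centre of its underside, z up as it lies; pinch it across x (49 mm). Starts, flat, on the near left part of the table near a pebble; may be absent
- release_box: grey box 90 x 135 x 32 mm, fixed to the table, with two white dome keys on its top at local y = +32 mm (round) and -32 mm (square); origin at the centre of its underside, x away from the robot, z up
- key_round (a joint): travel of the round key of the release box: 0 up, positive pressed down (m). A dome key: the push needed rises from 0.4 N to about 5 N at 2 mm, then snaps down to about 3 N at 5 mm, and rises again to over 10 N at the hard stop at 7.5 mm. It counts as clicked from 3 mm on and as pressed too far at 6.8 mm; it springs back when let go
- key_square (a joint): travel of the square key of the release box: 0 up, positive pressed down (m). A dome key: the push needed rises from 0.4 N to about 5 N at 2 mm, then snaps down to about 3 N at 5 mm, and rises again to over 10 N at the hard stop at 7.5 mm. It counts as clicked from 3 mm on and as pressed too far at 6.8 mm; it springs back when let go
- key_round_top (a point): centre of the top of the round key, 32 mm across, 12 mm proud of the box (44 mm above the table) when up; it goes down with the key
- key_square_top (a point): centre of the top of the square key, 30 x 30 mm, 12 mm proud of the box (44 mm above the table) when up; it goes down with the key
- dish: shallow white foam dish 132 x 182 x 24 mm (x, y, z) with sloping rims, floor about 5 mm thick, inside floor about 90 x 130 mm; loose, 0.4 kg; origin at the centre of its underside
- pebble: small ochre pebble 27 x 26 x 14 mm among the sherds, a bystander; origin at the centre of its underside
- lens: black hand lens 62 x 146 x 12 mm lying flat right of the stand, a bystander; origin at the centre of its underside
- lump: ochre stone 48 x 60 x 32 mm left of the stand, a bystander; origin at the centre of its underside
Mind the look-alikes: they are no part of the job. Leave any red or turquoise look-alike of the sherd_a alone.

How it is judged:
On the way, in this order (a step that is already met when the one before it is completed fails the run):
1. the scale bar lies along the ledge and every sherd lies flat on a post, let go and at rest (((horizontal distance between sherd_a and post_0 below 0.014 m and z of sherd_a in the frame of post_0 between -0.006 and 0.018 m) or (horizontal distance between sherd_a and post_1 below 0.014 m and z of sherd_a in the frame of post_1 between -0.006 and 0.018 m) or (horizontal distance between sherd_a and post_2 below 0.014 m and z of sherd_a in the frame of post_2 between -0.006 and 0.018 m)) and angle between the z axis of each of sherd_a, sherd_b, sherd_c, sherd_d and the z axis of photo_stand, either way round below 0.2 rad and ((horizontal distance between sherd_b and post_0 below 0.014 m and z of sherd_b in the frame of post_0 between -0.006 and 0.018 m) or (horizontal distance between sherd_b and post_1 below 0.014 m and z of sherd_b in the frame of post_1 between -0.006 and 0.018 m) or (horizontal distance between sherd_b and post_2 below 0.014 m and z of sherd_b in the frame of post_2 between -0.006 and 0.018 m)) and ((horizontal distance between sherd_c and post_0 below 0.014 m and z of sherd_c in the frame of post_0 between -0.006 and 0.018 m) or (horizontal distance between sherd_c and post_1 below 0.014 m and z of sherd_c in the frame of post_1 between -0.006 and 0.018 m) or (horizontal distance between sherd_c and post_2 below 0.014 m and z of sherd_c in the frame of post_2 between -0.006 and 0.018 m)) and ((horizontal distance between sherd_d and post_0 below 0.014 m and z of sherd_d in the frame of post_0 between -0.006 and 0.018 m) or (horizontal distance between sherd_d and post_1 below 0.014 m and z of sherd_d in the frame of post_1 between -0.006 and 0.018 m) or (horizontal distance between sherd_d and post_2 below 0.014 m and z of sherd_d in the frame of post_2 between -0.006 and 0.018 m)) and x of scale_bar in the frame of ledge between -0.009 and 0.009 m and y of scale_bar in the frame of ledge between -0.022 and 0.022 m and z of scale_bar in the frame of ledge between -0.006 and 0.012 m and angle between the y axis of scale_bar and the y axis of ledge, either way round below 0.15 rad and angle between the z axis of scale_bar and the z axis of ledge, either way round below 0.15 rad and linear speed of each of sherd_a, sherd_b, sherd_c, sherd_d, scale_bar below 0.02 m/s and contact force between the fingers and sherd_a below 0.1 N and contact force between the fingers and sherd_b below 0.1 N and contact force between the fingers and sherd_c below 0.1 N and contact force between the fingers and sherd_d below 0.1 N and contact force between the fingers and scale_bar below 0.1 N), for 0.2 s.
2. with all in place, the round key is pressed past its click (3 mm) (((horizontal distance between sherd_a and post_0 below 0.014 m and z of sherd_a in the frame of post_0 between -0.006 and 0.018 m) or (horizontal distance between sherd_a and post_1 below 0.014 m and z of sherd_a in the frame of post_1 between -0.006 and 0.018 m) or (horizontal distance between sherd_a and post_2 below 0.014 m and z of sherd_a in the frame of post_2 between -0.006 and 0.018 m)) and angle between the z axis of each of sherd_a, sherd_b, sherd_c, sherd_d and the z axis of photo_stand, either way round below 0.2 rad and ((horizontal distance between sherd_b and post_0 below 0.014 m and z of sherd_b in the frame of post_0 between -0.006 and 0.018 m) or (horizontal distance between sherd_b and post_1 below 0.014 m and z of sherd_b in the frame of post_1 between -0.006 and 0.018 m) or (horizontal distance between sherd_b and post_2 below 0.014 m and z of sherd_b in the frame of post_2 between -0.006 and 0.018 m)) and ((horizontal distance between sherd_c and post_0 below 0.014 m and z of sherd_c in the frame of post_0 between -0.006 and 0.018 m) or (horizontal distance between sherd_c and post_1 below 0.014 m and z of sherd_c in the frame of post_1 between -0.006 and 0.018 m) or (horizontal distance between sherd_c and post_2 below 0.014 m and z of sherd_c in the frame of post_2 between -0.006 and 0.018 m)) and ((horizontal distance between sherd_d and post_0 below 0.014 m and z of sherd_d in the frame of post_0 between -0.006 and 0.018 m) or (horizontal distance between sherd_d and post_1 below 0.014 m and z of sherd_d in the frame of post_1 between -0.006 and 0.018 m) or (horizontal distance between sherd_d and post_2 below 0.014 m and z of sherd_d in the frame of post_2 between -0.006 and 0.018 m)) and x of scale_bar in the frame of ledge between -0.009 and 0.009 m and y of scale_bar in the frame of ledge between -0.022 and 0.022 m and z of scale_bar in the frame of ledge between -0.006 and 0.012 m and angle between the y axis of scale_bar and the y axis of ledge, either way round below 0.15 rad and angle between the z axis of scale_bar and the z axis of ledge, either way round below 0.15 rad and value of joint key_round above 0.003 m), for 0.02 s.
3. with all in place, the square key is pressed past its click while the round key is up (((horizontal distance between sherd_a and post_0 below 0.014 m and z of sherd_a in the frame of post_0 between -0.006 and 0.018 m) or (horizontal distance between sherd_a and post_1 below 0.014 m and z of sherd_a in the frame of post_1 between -0.006 and 0.018 m) or (horizontal distance between sherd_a and post_2 below 0.014 m and z of sherd_a in the frame of post_2 between -0.006 and 0.018 m)) and angle between the z axis of each of sherd_a, sherd_b, sherd_c, sherd_d and the z axis of photo_stand, either way round below 0.2 rad and ((horizontal distance between sherd_b and post_0 below 0.014 m and z of sherd_b in the frame of post_0 between -0.006 and 0.018 m) or (horizontal distance between sherd_b and post_1 below 0.014 m and z of sherd_b in the frame of post_1 between -0.006 and 0.018 m) or (horizontal distance between sherd_b and post_2 below 0.014 m and z of sherd_b in the frame of post_2 between -0.006 and 0.018 m)) and ((horizontal distance between sherd_c and post_0 below 0.014 m and z of sherd_c in the frame of post_0 between -0.006 and 0.018 m) or (horizontal distance between sherd_c and post_1 below 0.014 m and z of sherd_c in the frame of post_1 between -0.006 and 0.018 m) or (horizontal distance between sherd_c and post_2 below 0.014 m and z of sherd_c in the frame of post_2 between -0.006 and 0.018 m)) and ((horizontal distance between sherd_d and post_0 below 0.014 m and z of sherd_d in the frame of post_0 between -0.006 and 0.018 m) or (horizontal distance between sherd_d and post_1 below 0.014 m and z of sherd_d in the frame of post_1 between -0.006 and 0.018 m) or (horizontal distance between sherd_d and post_2 below 0.014 m and z of sherd_d in the frame of post_2 between -0.006 and 0.018 m)) and x of scale_bar in the frame of ledge between -0.009 and 0.009 m and y of scale_bar in the frame of ledge between -0.022 and 0.022 m and z of scale_bar in the frame of ledge between -0.006 and 0.012 m and angle between the y axis of scale_bar and the y axis of ledge, either way round below 0.15 rad and angle between the z axis of scale_bar and the z axis of ledge, either way round below 0.15 rad and value of joint key_square above 0.003 m and value of joint key_round below 0.0012 m), for 0.02 s.
4. with all in place, the round key is pressed past its click again while the square key is up (all of step 2 and value of joint key_square below 0.0012 m), for 0.02 s.
At the end, for the whole second after the job is handed in: every sherd that was on the table lies in the upright dish (its origin within 60 mm in x and 85 mm in y of the dish's centre, under 40 mm above its underside), the scale bar lies along the ledge (within 9 mm across, 22 mm along, resting on it, 0.15 rad), both keys are up, all at rest (x of sherd_a in the frame of dish between -0.06 and 0.06 m and y of sherd_a in the frame of dish between -0.085 and 0.085 m and z of sherd_a in the frame of dish between -0.005 and 0.04 m and x of sherd_b in the frame of dish between -0.06 and 0.06 m and y of sherd_b in the frame of dish between -0.085 and 0.085 m and z of sherd_b in the frame of dish between -0.005 and 0.04 m and x of sherd_c in the frame of dish between -0.06 and 0.06 m and y of sherd_c in the frame of dish between -0.085 and 0.085 m and z of sherd_c in the frame of dish between -0.005 and 0.04 m and x of sherd_d in the frame of dish between -0.06 and 0.06 m and y of sherd_d in the frame of dish between -0.085 and 0.085 m and z of sherd_d in the frame of dish between -0.005 and 0.04 m and x of scale_bar in the frame of ledge between -0.009 and 0.009 m and y of scale_bar in the frame of ledge between -0.022 and 0.022 m and z of scale_bar in the frame of ledge between -0.006 and 0.012 m and angle between the y axis of scale_bar and the y axis of ledge, either way round below 0.15 rad and angle between the z axis of scale_bar and the z axis of ledge, either way round below 0.15 rad and value of joint each of key_round, key_square below 0.0012 m and linear speed of each of sherd_a, sherd_b, sherd_c, sherd_d, scale_bar, dish below 0.02 m/s and angle between dish's own z axis and vertical below 0.1 rad); the robot touches nothing.
It fails at once if a key is pressed too far beyond its click (6.8 mm) (value of joint any of key_round, key_square above 0.0068 m).
It fails at once if both keys are pressed at once (value of joint each of key_round, key_square above 0.0025 m).
It fails at once if a bystander (pebble, lens, lump) is moved more than 4 cm (distance of any of pebble, lens, lump from where it was at the start of the episode above 0.04 m).
Of sherd_a, sherd_b, sherd_c, sherd_d only 2 to 3 are there at a start; the rules pass over those that are not, and their reading is None.
At some moment in a run one of dish may be knocked a few centimetres aside while the robot is not near it.
Once in a run the grip may slacken for a moment while it holds something.
It also fails if it takes over 210 s, if anything falls off the work surface, if the arm or the gripper's body presses on something with over 40 N, if the wrist force passes 120 N, or if a joint passes its speed limit or range.

### The arm

A 7-joint arm with a two-finger parallel gripper is mounted at the origin on the work surface; the furniture and walls round the work are solid. World frame = base frame: x ahead of the robot, y to its left, z up, the work surface at z = 0. Lengths are in m, angles in rad, forces in N, time in s.
With the tool pointing down it reaches from about 0.35 to 0.9 m from the base axis. Payload 8.1 kg.
Tool frame: the origin (TCP) lies at the very end of the fingers, on their centre line; the grasp point (between the pads) lies 19 mm behind it; z points along the fingers, y is the direction in which the jaws open and shut (so a half turn about z gives the same grasp; the last joint's range is limited). The gripper opens to 92 mm and grips with 3 to 60 N. Pads are 19 mm wide; open, the fingers measure 130 mm over their backs; the gripper's body (75 mm by 190 mm) begins 47 mm behind the grasp point.
Start: joints at [1.157, 0.434, 0.025, 1.573, -0.012, 1.134, -0.075], TCP at [0.191, -0.595, 0.227] pointing down, gripper open.
Joint ranges: [-2.62, 2.62], [-0.44, 2.09], [-1.27, 1.32], [0.08, 2.57], [-1.32, 4.46], [0.12, 2], [-2.74, 2.74]. Speed limits (rad/s): [2.22, 2.22, 3.01, 3.01, 3.14, 3.14, 3.14].

### API

Orientations are given as a rotation vector (axis times angle).
In Python, from cell import observe, get_image, sign_off gives the robot as it stands.
- The arm moves only by the tool arm_command, never from a script. Its argument "deltas" is a list of rows, each an object with "xyz": the shift along the tool's x, y, z in cm, a list of three; "turn": the turn about the tool's z in degrees; "jaw": the closure in counts, from 0 (fully open) to 255 (shut). A call has 1 to 5 rows; each row is the pose to reach, as a shift and turn from the pose measured when the call began, along the tool's axes at that moment; what a row does not reach only later rows make up. A row lasts 1/12 s, in which the tool goes at most 41.7 mm and 7.16 degrees, less where a joint would pass 70% of its speed; a pose out of reach is approached as far as the arm can. A call with a gripper value outside its range is refused whole. The fingers move at their own pace and stop on an object; "force" is the grip in N (left out, the last holds). Time passes only in rows, so rows that repeat a pose let the fingers close. It gives the time, the measured TCP pose, the force and the opening at its end, in the units of the state.
- observe(): the state, without advancing time (a new reading comes with each control period).
- get_image(name): name is "side" or "top" or "wrist"; returns a dict with "frame" (400x640x3 uint8, red, green, blue), "depth" (400x640 float32, m along the optical axis (not along the pixel's ray), 0 where there is no reading), "camera_matrix" (3x3 intrinsics, pixels), "distortion" ([k1, k2, p1, p2, k3] as OpenCV has them; the pictures are not rectified), "cam_to_world" (4x4, takes a point from camera to world coordinates). Camera axes: x right, y up, looking along -z (the intrinsics and any distortion apply to the point x, -y, -z); pixel columns grow to the right and rows downward; lengths in m; the calibration is good to about 2 mm. A picture is of the moment at which its call begins.
- sign_off(): hands the job in, once; it reports no verdict.
The state is a dict: "clock": time; "joints": joint angles; "dq": joint speeds; "joint_efforts": joint torques, N m; "position": TCP position; "ee_rot": TCP orientation; "force": force on the tool from outside, world axes, zero at the start; "ft_torque": the same for the moment, N m; "width": opening from 0.0 (shut) to 1.0 (fully open).
Only numpy, scipy, OpenCV 4.12 (cv2) and the standard library are available. Lean on these libraries where they do the work, as an engineer would, in place of code of your own. Each camera call takes 0.05 s, during which the arm holds its last target.

## Working session

There is one attempt and no reset: what is moved stays moved. The work goes in short steps, Python scripts to look and compute and a tool call to move; the robot and the scene stay as the last step left them, time stands still between calls to the robot, and variables do not carry over. Pictures are saved under pics/ and viewed, and the job is handed in when it is done.

Besides the shell and the picture viewer there is one more tool, called after "Emit:" by a JSON object that holds its "name" and its "arguments". arm_command: Moves the arm, as the interface text tells. Its arguments: {"type":"object","properties":{"deltas":{"type":"array","items":{"type":"object","properties":{"xyz":{"type":"array","items":{"type":"number"}},"turn":{"type":"number"},"jaw":{"type":"number"}}}},"force":{"type":"number"}},"required":["deltas"]}

```bash
ls; mkdir -p pics; cat > h.py <<'E'
import numpy as np, cv2
from cell import observe, get_image
def save(im,name): cv2.imwrite('pics/'+name+'.png', cv2.cvtColor(im['frame'],cv2.COLOR_RGB2BGR))
def ray(im,uv):
    uv=np.asarray(uv,float).reshape(-1,1,2)
    n=cv2.undistortPoints(uv,np.array(im['camera_matrix']),np.array(im['distortion'])).reshape(-1,2)
    d=np.c_[n[:,0],-n[:,1],-np.ones(len(n))]
    T=np.array(im['cam_to_world']); return T[:3,3], d@T[:3,:3].T
def onplane(im,uv,z):
    o,d=ray(im,uv); t=(z-o[2])/d[:,2]; return o+d*t[:,None]
def pts(im):
    "world point for each pixel from depth"
    h,w=im['depth'].shape
    u,v=np.meshgrid(np.arange(w),np.arange(h))
    o,d=ray(im,np.stack([u,v],-1).reshape(-1,2))
    return (o+d*im['depth'].reshape(-1,1)).reshape(h,w,3)
E
python3 - <<'E'
from h import *
print({k:np.round(v,3) for k,v in observe().items()})
for n in ['top','side','wrist']:
    im=get_image(n); save(im,n+'0'); print(n,np.round(im['cam_to_world'],3).tolist(),np.array(im['camera_matrix']).round(1).tolist(),im['distortion'])
    np.savez('pics/'+n+'0.npz',**im)
E
```

```text
pics
{'clock': np.float64(0.0), 'joints': array([ 1.157,  0.435,  0.025,  1.574, -0.012,  1.134, -0.075]), 'dq': array([0.001, 0.001, 0.   , 0.001, 0.001, 0.   , 0.001]), 'joint_efforts': array([ 0.0000e+00, -6.6784e+01,  9.8500e-01, -3.1446e+01, -6.1000e-02,
        4.3000e-02,  0.0000e+00]), 'position': array([ 0.191, -0.595,  0.226]), 'ee_rot': array([-3.102e+00, -4.860e-01,  1.000e-03]), 'force': array([-0.001,  0.53 , -0.061]), 'ft_torque': array([-0.019, -0.037,  0.024]), 'width': np.float64(0.997)}
top [[0.012, 0.985, -0.172, 0.213], [-1.0, 0.012, -0.004, 0.199], [-0.002, 0.172, 0.985, 1.271], [0.0, 0.0, 0.0, 1.0]] [[371.0, 0.0, 320.6], [0.0, 371.0, 203.9], [0.0, 0.0, 1.0]] [-0.00520219  0.          0.          0.          0.        ]
side [[-0.947, 0.131, -0.293, -0.124], [-0.321, -0.349, 0.88, 1.824], [0.013, 0.928, 0.373, 0.732], [0.0, 0.0, 0.0, 1.0]] [[433.5, 0.0, 321.0], [0.0, 433.5, 205.1], [0.0, 0.0, 1.0]] [-0.0552318  0.         0.         0.         0.       ]
wrist [[0.305, 0.915, 0.264, 0.263], [-0.952, 0.294, 0.084, -0.572], [-0.001, -0.277, 0.961, 0.384], [0.0, 0.0, 0.0, 1.0]] [[321.4, 0.0, 313.4], [0.0, 321.4, 198.7], [0.0, 0.0, 1.0]] [0.02280695 0.         0.         0.         0.        ]
```

View pics/top0.png

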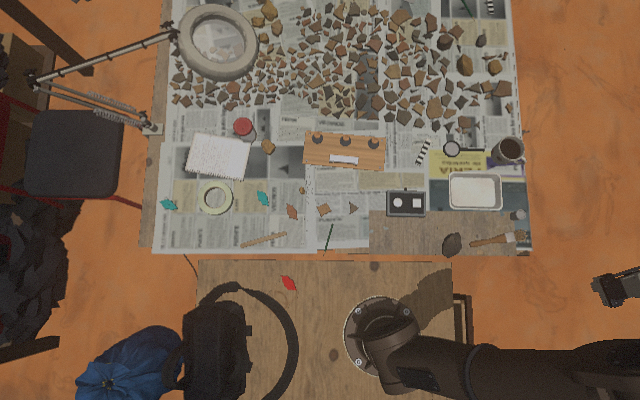

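View pics/side0.png

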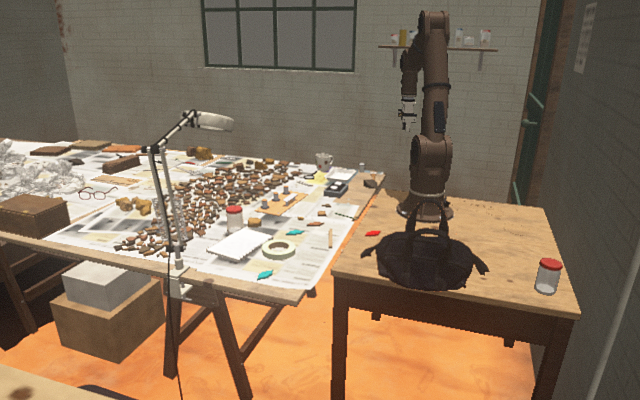

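View pics/wrist0.png

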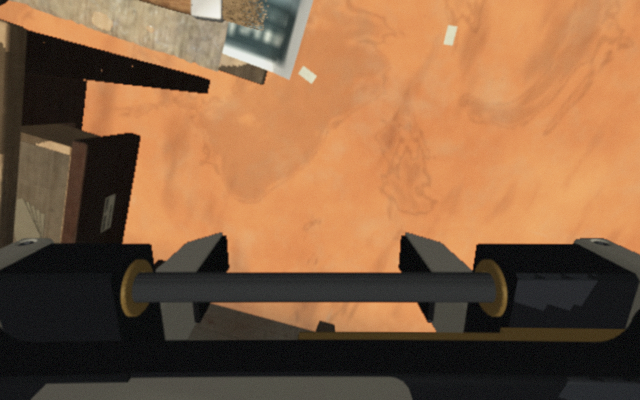

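```bash
python3 - <<'E'
from h import *
im=cv2.imread('pics/top0.png'); c=im[120:260,240:540]; cv2.imwrite('pics/c0.png',cv2.resize(c,None,fx=2.6,fy=2.6,interpolation=cv2.INTER_CUBIC))
d=np.load('pics/top0.npz'); P=pts(d)
for n,(u,v) in dict(pebble=(301,190),s1=(291,211),s2=(323,209),s3=(353,208),box=(405,205),dish=(475,191),bar=(423,152),lens=(452,149),p0=(317,140),p1=(345,141),p2=(372,142),base=(330,155),table=(330,185),lump=(268,147),tq=(263,198)).items(): print(n,P[v,u].round(4))
E
```

```text
pebble [0.4814 0.2725 0.0116]
s1 [0.4075 0.3055 0.0101]
s2 [0.4152 0.1955 0.014 ]
s3 [0.4204 0.0923 0.0104]
box [ 0.4294 -0.0823  0.0312]
dish [ 0.487  -0.3349  0.0021]
bar [ 0.6241 -0.1559  0.01  ]
lens [ 0.6366 -0.2593  0.0094]
p0 [0.662  0.2195 0.0159]
p1 [0.6535 0.1214 0.0328]
p2 [0.6484 0.0282 0.04  ]
base [0.5996 0.1735 0.0407]
table [0.5011 0.172  0.008 ]
lump [0.6297 0.39   0.0295]
tq [0.4513 0.4031 0.0133]
```

View pics/c0.png

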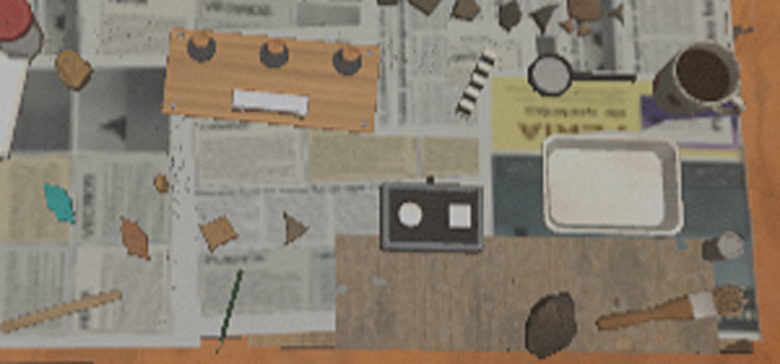

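Emit:
{"name": "arm_command", "arguments": {"deltas": [{"xyz": [3.7,-2,-2],"turn": 0,"jaw": 0},{"xyz": [7.4,-4,-4],"turn": 0,"jaw": 0},{"xyz": [11,-6,-6],"turn": 0,"jaw": 0},{"xyz": [14.7,-8.2,-7.3],"turn": 0,"jaw": 0},{"xyz": [14.7,-8.2,-7.3],"turn": 0,"jaw": 0}]}}

```text
clock: 0.57
position: [0.3108, -0.4677, 0.3014]
ee_rot: [-3.102, -0.495, -0.005]
force: [1.5, -0.6, -0.8]
width: 1.001
```

Emit:
{"name": "arm_command", "arguments": {"deltas": [{"xyz": [3.7,-2,0],"turn": 5,"jaw": 0},{"xyz": [7.4,-4,0],"turn": 10,"jaw": 0},{"xyz": [11,-6,0],"turn": 15,"jaw": 0},{"xyz": [14.7,-8.1,0],"turn": 17.8,"jaw": 0},{"xyz": [14.7,-8.1,0],"turn": 17.8,"jaw": 0}]}}

```text
clock: 0.98
position: [0.4307, -0.3377, 0.3017]
ee_rot: [-3.137, -0.02, -0.009]
force: [-0.2, 0.8, -0.1]
width: 0.999
```

```bash
cat >> h.py <<'E'
from scipy.spatial.transform import Rotation as Ro
def go(p,yaw=None,s=None):
    """delta row from the current pose to world p, yaw (deg of tool x in world)"""
    s=s or observe(); R=Ro.from_rotvec(s['ee_rot']).as_matrix()
    cy=np.degrees(np.arctan2(R[1,0],R[0,0]))
    d=R.T@(np.array(p)-s['position'])*100
    t=0 if yaw is None else -((yaw-cy+180)%360-180)
    print('pos',s['position'].round(4),'yaw',round(cy,2),'tilt',np.degrees(np.arccos(-R[2,2])).round(2),'-> xyz',d.round(2),'turn',round(t,2),'len',np.linalg.norm(d).round(1))
def shot(n,name):
    im=get_image(n); save(im,name); np.savez('pics/'+name+'.npz',**im); return im
E
python3 - <<'E'
from h import *
shot('wrist','w1'); go([0.4,0.0,0.30],0); s=observe(); print(s['joints'].round(2),s['clock'],s['force'])
E
```

```text
pos [ 0.4296 -0.3392  0.3016] yaw 0.84 tilt 0.33 -> xyz [ -2.46 -33.96   0.27] turn 0.84 len 34.1
[ 0.64  0.26 -0.08  1.64  0.02  1.24 -1.  ] 1.0333 [ 0.84629967  0.59628645 -0.17449516]
```

View pics/w1.png

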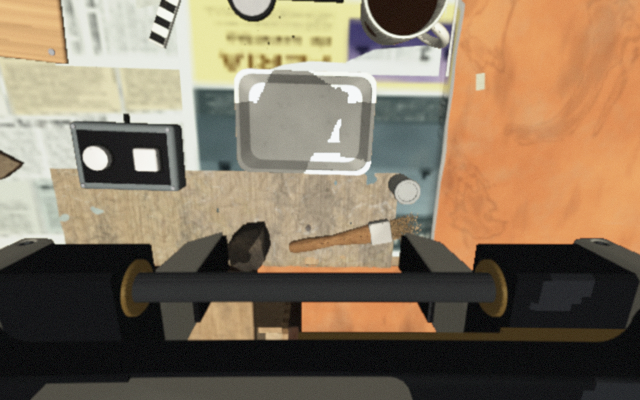

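Emit:
{"name": "arm_command", "arguments": {"deltas": [{"xyz": [-0.3,-4,0],"turn": 0.8},{"xyz": [-0.5,-8,0],"turn": 0.8},{"xyz": [-0.7,-12,0],"turn": 0.8},{"xyz": [-1,-16,0],"turn": 0.8},{"xyz": [-1,-20,0],"turn": 0.8}]}}

```text
schema error: expected keys xyz, turn, jaw
```

Emit:
{"name": "arm_command", "arguments": {"deltas": [{"xyz": [0,-4,0]},{"xyz": [0,-8,0]},{"xyz": [0,-12,0]},{"xyz": [0,-16,0]},{"xyz": [0,-18,0]}]}}

```text
schema error: expected keys xyz, turn, jaw
```

Emit:
{"name": "arm_command", "arguments": {"deltas": [{"xyz": [0,-4,0]},{"xyz": [0,-8,0]},{"xyz": [0,-10,0]},{"xyz": [0,-10,0]},{"xyz": [0,-10,0]}]}}

```text
schema error: expected keys xyz, turn, jaw
```

```bash
python3 - <<'E'
from h import *
shot('wrist','w2'); go([0.4,0.2,0.30],0); s=observe(); print(s['joints'].round(2),s['clock'],s['force'])
E
```

```text
pos [ 0.4274 -0.342   0.3016] yaw 0.71 tilt 0.23 -> xyz [ -2.08 -54.23   0.26] turn 0.71 len 54.3
[ 0.64  0.26 -0.08  1.64  0.02  1.24 -1.  ] 1.0833 [-0.61958874 -0.00231586 -0.65566494]
```

View pics/w2.png

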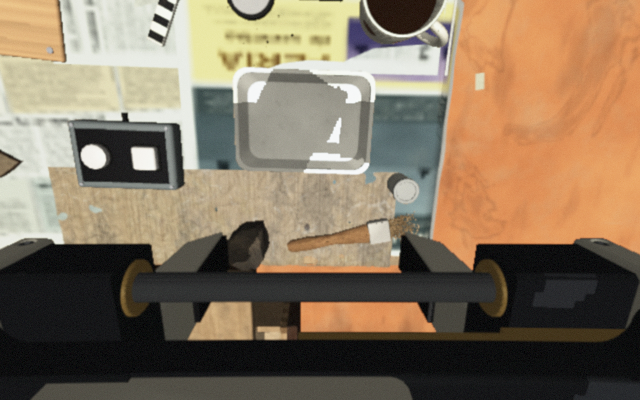

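Emit:
{"name": "arm_command", "arguments": {"deltas": [{"xyz": [-0.3,-4,0],"turn": 0.7,"jaw": 0},{"xyz": [-0.5,-8,0],"turn": 0.7,"jaw": 0},{"xyz": [-0.7,-12,0],"turn": 0.7,"jaw": 0},{"xyz": [-1,-16,0],"turn": 0.7,"jaw": 0},{"xyz": [-1,-20,0],"turn": 0.7,"jaw": 0}]}}

```text
clock: 1.5
position: [0.4135, -0.1419, 0.3019]
ee_rot: [-3.14, 0.003, -0.005]
force: [0.2, 0.1, 0.6]
width: 0.998
```

Emit:
{"name": "arm_command", "arguments": {"deltas": [{"xyz": [0,-4,0],"turn": 0,"jaw": 0},{"xyz": [0,-8,0],"turn": 0,"jaw": 0},{"xyz": [0,-12,0],"turn": 0,"jaw": 0},{"xyz": [0,-16,0],"turn": 0,"jaw": 0},{"xyz": [0,-18,0],"turn": 0,"jaw": 0}]}}

```text
clock: 1.92
position: [0.4133, 0.0415, 0.3024]
ee_rot: [-3.139, -0.001, -0.006]
force: [0.9, 0.7, 0.1]
width: 0.998
```

Emit:
{"name": "arm_command", "arguments": {"deltas": [{"xyz": [0,-4,0],"turn": 0,"jaw": 0},{"xyz": [0,-8,0],"turn": 0,"jaw": 0},{"xyz": [0,-10,0],"turn": 0,"jaw": 0},{"xyz": [0,-10,0],"turn": 0,"jaw": 0},{"xyz": [0,-10,0],"turn": 0,"jaw": 0}]}}

```text
clock: 2.33
position: [0.4133, 0.1413, 0.3025]
ee_rot: [-3.14, -0.004, -0.005]
force: [0.0, -0.9, 0.0]
width: 1.001
```

```bash
python3 - <<'E'
from h import *
shot('wrist','w3'); go([0.4,0.2,0.30],0); s=observe(); print(s['joints'].round(2),s['clock'],s['force'])
E
```

```text
pos [0.4134 0.1401 0.3024] yaw 0.0 tilt 0.2 -> xyz [-1.34 -5.99  0.24] turn 0.0 len 6.1
[ 0.03  0.1  -0.52  1.85  0.05  1.2  -2.07] 2.3833 [-0.19663939  0.4522653  -0.21013042]
```

View pics/w3.png

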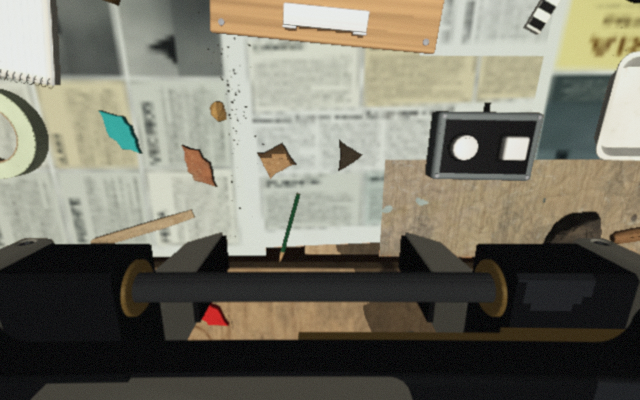

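```bash
cat >> h.py <<'E'
def blob(im,uv,win=28,z=0.012,name=None,thr=None):
    "segment dark/coloured thing near pixel uv; outline onto plane z"
    u,v=uv; f=im['frame']; c=f[v-win:v+win,u-win:u+win]
    hsv=cv2.cvtColor(c,cv2.COLOR_RGB2HSV); 
    m=thr(hsv).astype(np.uint8)
    n,l,st,ce=cv2.connectedComponentsWithStats(m)
    k=l[win-2:win+3,win-2:win+3].max(); m=(l==k).astype(np.uint8)
    ct=max(cv2.findContours(m,cv2.RETR_EXTERNAL,cv2.CHAIN_APPROX_NONE)[0],key=len).reshape(-1,2)+[u-win,v-win]
    w=onplane(im,ct,z)[:,:2]
    r=cv2.minAreaRect((w*1000).astype(np.float32)); mo=cv2.moments((w*1000).astype(np.float32))
    cen=(mo['m10']/mo['m00'],mo['m01']/mo['m00'])
    print(name,'rect c',np.round(r[0],1),'size',np.round(r[1],1),'ang',round(r[2],1),'centroid',np.round(cen,1),'area',round(mo['m00']))
    if name:
        o=cv2.cvtColor(c,cv2.COLOR_RGB2BGR).copy(); o=cv2.resize(o,None,fx=8,fy=8,interpolation=cv2.INTER_CUBIC)
        cv2.polylines(o,[((ct-[u-win,v-win])*8+4).astype(np.int32)],True,(0,255,0),1); cv2.imwrite('pics/b_'+name+'.png',o)
    return w,r,cen
E
python3 - <<'E'
from h import *
d=dict(np.load('pics/w3.npz'))
P=pts(d)
for uv in [(276,158),(348,155),(198,166),(218,110),(300,140),(240,180)]: print(uv,P[uv[1],uv[0]].round(4), cv2.cvtColor(d['frame'],cv2.COLOR_RGB2HSV)[uv[1],uv[0]])
T=lambda h:(h[...,1]>60)|(h[...,2]<75)
for n,uv in dict(s1=(198,166),s2=(276,158),s3=(348,155)).items(): blob(d,uv,name=n,thr=T,z=0.006)
import glob
cv2.imwrite('pics/b_all.png',cv2.resize(np.hstack([cv2.imread(f'pics/b_s{i}.png') for i in (1,2,3)]),(798,266)))
E
```

```text
(276, 158) [0.4199 0.1936 0.0131] [ 16 119 174]
(348, 155) [0.4241 0.093  0.0116] [20 86 62]
(198, 166) [0.4076 0.3048 0.0092] [ 12 139 160]
(218, 110) [0.4841 0.27   0.0103] [ 18 143 141]
(300, 140) [0.4437 0.1603 0.0017] [ 43  11 201]
(240, 180) [3.855e-01 2.488e-01 2.000e-04] [ 45  12 221]
s1 rect c [407.8 305.4] size [64.2 34.4] ang 11.0 centroid [406.8 305.4] area 1412
s2 rect c [417.7 195.5] size [38.5 42.2] ang 30.4 centroid [416.3 195. ] area 1238
s3 rect c [422.9  89.9] size [29.  39.7] ang 89.3 centroid [422.4  93.5] area 532
```

View pics/b_all.png

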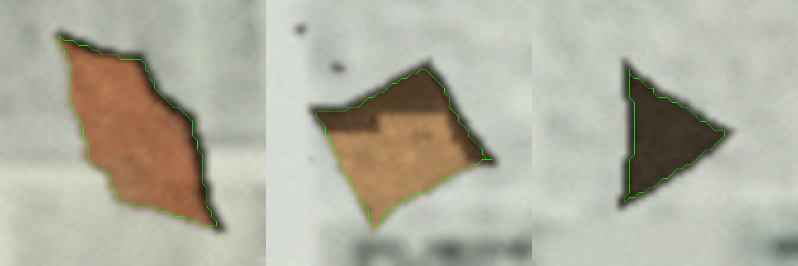

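Emit:
{"name": "arm_command", "arguments": {"deltas": [{"xyz": [3,1.3,-2],"turn": 0,"jaw": 0},{"xyz": [6,2.6,-4],"turn": 0,"jaw": 0},{"xyz": [8.7,4,-5.8],"turn": 0,"jaw": 0},{"xyz": [8.7,4,-5.8],"turn": 0,"jaw": 0},{"xyz": [8.7,4,-5.8],"turn": 0,"jaw": 0}]}}

```text
clock: 2.8
position: [0.5018, 0.0969, 0.3606]
ee_rot: [-3.14, 0.009, -0.005]
force: [-0.2, -0.4, -0.9]
width: 1.004
```

```bash
python3 - <<'E'
from h import *
shot('wrist','w4'); go([0.42,0.195,0.1],29); s=observe(); print(s['joints'].round(2),s['clock'],s['force'])
c=cv2.imread('pics/w4.png')[0:130,160:560]; cv2.imwrite('pics/w4c.png',cv2.resize(c,None,fx=2,fy=2,interpolation=cv2.INTER_CUBIC))
E
```

```text
pos [0.5004 0.0981 0.3601] yaw -0.19 tilt 0.15 -> xyz [-8.13 -9.63 26.01] turn -29.19 len 28.9
[ 0.08  0.2  -0.46  1.6   0.09  1.36 -1.96] 2.85 [-0.29066655  0.45811704 -0.19092169]
```

View pics/w4.png

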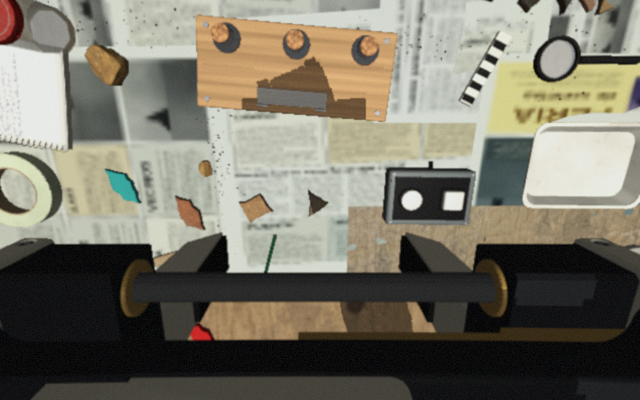

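View pics/w4c.png

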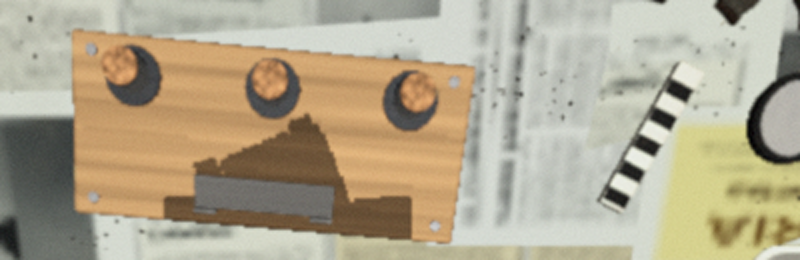

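```bash
python3 - <<'E'
from h import *
d=dict(np.load('pics/w4.npz')); P=pts(d)
hsv=cv2.cvtColor(d['frame'],cv2.COLOR_RGB2HSV)
for uv in [(220,32),(295,39),(369,46),(290,96),(412,201),(454,201),(330,70)]: print(uv,P[uv[1],uv[0]].round(4),hsv[uv[1],uv[0]])
# cork: height-based mask
Z=P[...,2]; m=((Z>0.035)&(Z<.055)&(d['depth']>0)).astype(np.uint8); m[150:]=0; m[:, :190]=0; m[:,400:]=0
n,l,st,ce=cv2.connectedComponentsWithStats(m)
tops=[]
for k in range(1,n):
    if st[k,4]>100: 
        w=onplane(d,[ce[k]],.045)[0]; print('hi',st[k],ce[k].round(1),w.round(4)); tops.append(w)
# keys
for (u,v) in [(412,201),(454,201)]:
    c=(hsv[...,2]>225)&(hsv[...,1]<40); n,l,st,ce=cv2.connectedComponentsWithStats(c.astype(np.uint8)); k=l[v,u]; print('key',st[k],onplane(d,[ce[k]],.044).round(4))
# bar
m=np.zeros(hsv.shape[:2],np.uint8); m[25:110,450:520]=((P[25:110,450:520,2]>.004)).astype(np.uint8)
n,l,st,ce=cv2.connectedComponentsWithStats(m); k=1+st[1:,4].argmax(); print('bar',st[k],onplane(d,[ce[k]],.006).round(4))
ct=np.argwhere(l==k)[:,::-1]; w=onplane(d,ct,.006)[:,:2]*1000; print(cv2.minAreaRect(w.astype(np.float32)))
cor=np.array([[202,25]],float)
E
```

```text
(220, 32) [0.673  0.2198 0.0446] [ 15 129 204]
(295, 39) [0.6641 0.1203 0.0458] [ 14 134 200]
(369, 46) [0.6549 0.0211 0.0456] [ 14 133 190]
(290, 96) [0.5923 0.1297 0.0358] [ 21  16 112]
(412, 201) [ 0.4372 -0.0544  0.0438] [ 45   4 236]
(454, 201) [ 0.4371 -0.1181  0.0447] [ 36   5 233]
(330, 70) [0.6292 0.0715 0.0096] [ 17 118 206]
hi [211  23  19  21 309] [219.9  32.7] [0.672 0.22  0.045]
hi [286  29  18  21 285] [294.8  39.2] [0.664  0.1206 0.045 ]
hi [359  36  19  22 289] [368.   45.9] [0.6552 0.0224 0.045 ]
hi [257  87  70  20 795] [291.5  95.7] [0.5925 0.1268 0.045 ]
key [403 192  18  17 242] [[ 0.439  -0.0534  0.044 ]]
key [445 193  18  16 259] [[ 0.4377 -0.1175  0.044 ]]
bar [ 459   30   53   77 1165] [[ 0.6302 -0.1569  0.006 ]]
((628.2816772460938, -155.6728515625), (23.194799423217773, 106.66361236572266), 64.61436462402344)
```

Emit:
{"name": "arm_command", "arguments": {"deltas": [{"xyz": [1.6,3.2,2],"turn": 0,"jaw": 0},{"xyz": [3.2,6.4,4],"turn": 0,"jaw": 0},{"xyz": [4.8,9.6,6],"turn": 0,"jaw": 0},{"xyz": [6.5,12.7,8],"turn": 0,"jaw": 0},{"xyz": [6.5,12.7,8],"turn": 0,"jaw": 0}]}}

```text
clock: 3.27
position: [0.5639, -0.0378, 0.2749]
ee_rot: [3.139, -0.02, -0.008]
force: [-1.5, -1.6, -0.2]
width: 1.001
```

Emit:
{"name": "arm_command", "arguments": {"deltas": [{"xyz": [1.6,3.2,2],"turn": 6,"jaw": 0},{"xyz": [3.2,6.4,4],"turn": 12,"jaw": 0},{"xyz": [4.8,9.6,6],"turn": 18,"jaw": 0},{"xyz": [6.4,12.7,8],"turn": 24,"jaw": 0},{"xyz": [6.4,12.7,8],"turn": 28,"jaw": 0}]}}

```text
clock: 3.68
position: [0.6235, -0.1734, 0.19]
ee_rot: [3.03, -0.797, -0.015]
force: [-0.2, -1.1, -0.2]
width: 1.0
```

```bash
python3 - <<'E'
from h import *
get_image('wrist');shot('wrist','w5'); go([0.629,-.156,0.1],-28); s=observe(); print(s['joints'].round(2),s['clock'],s['force'])
E
```

```text
pos [ 0.624  -0.1678  0.1928] yaw -28.99 tilt 0.55 -> xyz [-0.07 -1.33  9.27] turn -0.99 len 9.4
[ 0.31  0.51 -0.21  1.54  0.12  1.11 -2.  ] 3.7833 [-0.35513908  0.24617093 -0.43017388]
```

View pics/w5.png

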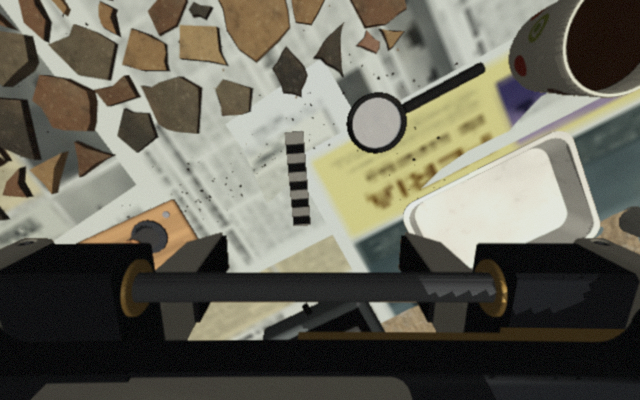

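```bash
python3 - <<'E'
from h import *
d=dict(np.load('pics/w5.npz')); P=pts(d)
w=P[125:232,278:318]; m=(w[...,2]>.0045)&(w[...,2]<.015)
q=w[m][:,:2]*1000; print(m.sum(), np.median(w[m][:,2]),cv2.minAreaRect(q.astype(np.float32)))
a=onplane(d,[[294,131.5],[301,223.5],[285.5,132],[303,131],[292.5,224],[310,222.5]],.008)[:,:2]; print(a.round(4), np.degrees(np.arctan2(*(a[0]-a[1])[::-1])),np.linalg.norm(a[0]-a[1]),a[:2].mean(0),a[2:].mean(0))
go(list(a[2:].mean(0))+[.05],-32); go(list(a[2:].mean(0))+[.003],-32)
E
```

```text
1745 0.008631264031958574 ((628.2376708984375, -155.95132446289062), (20.104713439941406, 105.24688720703125), 64.49935150146484)
[[ 0.6752 -0.179 ]
 [ 0.5834 -0.1339]
 [ 0.6791 -0.1711]
 [ 0.671  -0.1874]
 [ 0.5876 -0.1253]
 [ 0.5794 -0.1434]] -26.162718512590576 0.10228354970318577 [ 0.62928565 -0.15648797] [ 0.62928216 -0.1567971 ]
pos [ 0.624  -0.1678  0.1928] yaw -28.99 tilt 0.55 -> xyz [ 0.03 -1.31 14.27] turn 3.01 len 14.3
pos [ 0.624  -0.1678  0.1928] yaw -28.99 tilt 0.55 -> xyz [ 0.06 -1.34 18.97] turn 3.01 len 19.0
```

Emit:
{"name": "arm_command", "arguments": {"deltas": [{"xyz": [-0.1,-0.6,3],"turn": -3.5,"jaw": 120},{"xyz": [-0.1,-1.2,6],"turn": -3.5,"jaw": 120},{"xyz": [-0.2,-1.25,9],"turn": -3.5,"jaw": 120},{"xyz": [-0.2,-1.25,13],"turn": -3.5,"jaw": 120},{"xyz": [-0.2,-1.25,13],"turn": -3.5,"jaw": 120}]}}

```text
clock: 4.2
position: [0.6219, -0.1531, 0.0569]
ee_rot: [3.062, -0.684, -0.03]
force: [-2.0, 0.8, -1.5]
width: 0.685
```

```bash
python3 - <<'E'
from h import *
go([.6282,-.156,.003],-25.5); print(observe()['width'])
E
```

```text
pos [ 0.6219 -0.1531  0.0569] yaw -25.18 tilt 1.11 -> xyz [ 0.79 -0.05  5.38] turn 0.32 len 5.4
0.6849436104838281
```

Emit:
{"name": "arm_command", "arguments": {"deltas": [{"xyz": [0.8,0,1.5],"turn": 0.3,"jaw": 120},{"xyz": [0.8,0,3],"turn": 0.3,"jaw": 120},{"xyz": [0.8,0,3.5],"turn": 0.3,"jaw": 120},{"xyz": [0.8,0,3.5],"turn": 0.3,"jaw": 120},{"xyz": [0.8,0,3.5],"turn": 0.3,"jaw": 120}]}}

```text
clock: 4.62
position: [0.6291, -0.1559, 0.0238]
ee_rot: [3.061, -0.69, -0.027]
force: [0.7, -0.2, 0.6]
width: 0.529
```

```bash
python3 - <<'E'
from h import *
go([.6282,-.156,.003],-25.5); print(observe()['width'])
E
```

```text
pos [ 0.6291 -0.1559  0.0238] yaw -25.4 tilt 1.01 -> xyz [-0.04  0.03  2.08] turn 0.1 len 2.1
0.5293481610892588
```

Emit:
{"name": "arm_command", "arguments": {"deltas": [{"xyz": [0,0,1],"turn": 0,"jaw": 120},{"xyz": [0,0,2.05],"turn": 0,"jaw": 120},{"xyz": [0,0,2.05],"turn": 0,"jaw": 120},{"xyz": [0,0,2.05],"turn": 0,"jaw": 220},{"xyz": [0,0,2.05],"turn": 0,"jaw": 220}], "force": 25}}

```text
clock: 5.03
position: [0.6286, -0.1558, 0.0032]
ee_rot: [3.061, -0.69, -0.028]
force: [-0.3, -0.2, 0.8]
width: 0.433
```

Emit:
{"name": "arm_command", "arguments": {"deltas": [{"xyz": [0,0,0],"turn": 0,"jaw": 230},{"xyz": [0,0,0],"turn": 0,"jaw": 230},{"xyz": [0,0,0],"turn": 0,"jaw": 230},{"xyz": [0,0,0],"turn": 0,"jaw": 230},{"xyz": [0,0,0],"turn": 0,"jaw": 230}]}}

```text
clock: 5.45
position: [0.6288, -0.1559, 0.0034]
ee_rot: [3.061, -0.69, -0.027]
force: [0.1, 0.2, 0.5]
width: 0.213
```

```bash
python3 - <<'E'
from h import *
go([.6282,-.156,.1],-25.5); print(observe()['width']*92)
E
```

```text
pos [ 0.6288 -0.1559  0.0034] yaw -25.4 tilt 1.01 -> xyz [-0.2   0.1  -9.65] turn 0.1 len 9.7
19.60883907993485
```

Emit:
{"name": "arm_command", "arguments": {"deltas": [{"xyz": [0,0,-2],"turn": 0,"jaw": 230},{"xyz": [0,0,-5],"turn": 0,"jaw": 230},{"xyz": [0,0,-8],"turn": 0,"jaw": 230},{"xyz": [0,0,-11.5],"turn": 0,"jaw": 230},{"xyz": [0,0,-11.5],"turn": 0,"jaw": 230}]}}

```text
clock: 5.87
position: [0.6349, -0.1563, 0.1256]
ee_rot: [3.062, -0.69, -0.011]
force: [1.9, -0.7, 0.5]
width: 0.213
```

Emit:
{"name": "arm_command", "arguments": {"deltas": [{"xyz": [-2,-3,0],"turn": -7,"jaw": 230},{"xyz": [-4,-6,0],"turn": -14,"jaw": 230},{"xyz": [-6,-9,0],"turn": -21,"jaw": 230},{"xyz": [-7.8,-12,0],"turn": -28,"jaw": 230},{"xyz": [-7.8,-12,0],"turn": -35,"jaw": 230}]}}

```text
clock: 6.28
position: [0.6149, -0.0042, 0.1263]
ee_rot: [-3.123, -0.288, 0.01]
force: [-0.9, 0.8, 0.5]
width: 0.213
```

Emit:
{"name": "arm_command", "arguments": {"deltas": [{"xyz": [0.1,-3,0],"turn": -7,"jaw": 230},{"xyz": [0.2,-6,0],"turn": -14,"jaw": 230},{"xyz": [0.3,-9,0],"turn": -21,"jaw": 230},{"xyz": [0.4,-12,0],"turn": -28,"jaw": 230},{"xyz": [0.4,-14,0],"turn": -35,"jaw": 230}]}}

```text
clock: 6.7
position: [0.5924, 0.1379, 0.1273]
ee_rot: [-2.885, -1.222, 0.005]
force: [-0.1, 0.1, -1.1]
width: 0.216
```

Emit:
{"name": "arm_command", "arguments": {"deltas": [{"xyz": [0,0,0],"turn": -7,"jaw": 230},{"xyz": [0,0,0],"turn": -14,"jaw": 230},{"xyz": [0,0,0],"turn": -21,"jaw": 230},{"xyz": [0,0,0],"turn": -28,"jaw": 230},{"xyz": [0,0,0],"turn": -35,"jaw": 230}]}}

```text
clock: 7.12
position: [0.5924, 0.1379, 0.1272]
ee_rot: [-2.378, -2.04, 0.002]
force: [-0.1, -0.4, -0.4]
width: 0.214
```

```bash
python3 - <<'E'
from h import *
shot('wrist','w6'); go([.590,.127,.06],85.1); s=observe();print(s['joints'].round(2),s['clock'],s['width']*92)
E
```

```text
pos [0.5924 0.1375 0.127 ] yaw 81.74 tilt 0.5 -> xyz [-1.11 -0.03  6.69] turn -3.36 len 6.8
[ 0.16  0.62 -0.72  1.68  0.45  1.02 -0.85] 7.1667 19.53847968166945
```

View pics/w6.png

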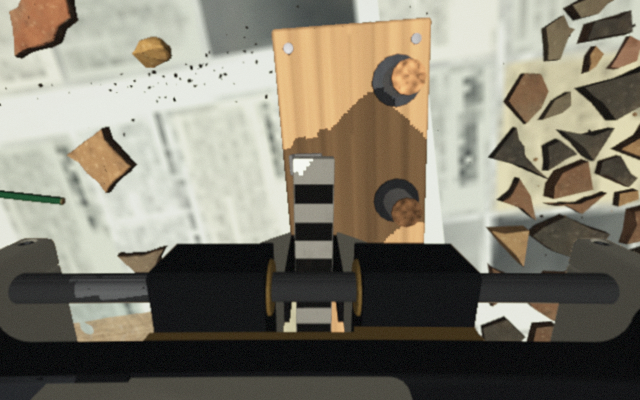

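Emit:
{"name": "arm_command", "arguments": {"deltas": [{"xyz": [-0.6,0,2],"turn": -3.4,"jaw": 230},{"xyz": [-1.1,0,4],"turn": -3.4,"jaw": 230},{"xyz": [-1.1,0,6],"turn": -3.4,"jaw": 230},{"xyz": [-1.1,0,6],"turn": -3.4,"jaw": 230},{"xyz": [-1.1,0,6],"turn": -3.4,"jaw": 230}]}}

```text
clock: 7.58
position: [0.5898, 0.1267, 0.0664]
ee_rot: [-2.309, -2.117, 0.004]
force: [0.7, 1.0, 0.5]
width: 0.211
```

```bash
python3 - <<'E'
from h import *
shot('wrist','w7'); go([.590,.127,.043],85.1); s=observe();print(s['joints'].round(2),s['clock'],s['width']*92)
E
```

```text
pos [0.5906 0.1274 0.0675] yaw 85.07 tilt 0.51 -> xyz [-0.06 -0.04  2.45] turn -0.03 len 2.5
[ 0.16  0.68 -0.7   1.74  0.52  0.92 -0.84] 7.6333 19.494663349317737
```

View pics/w7.png

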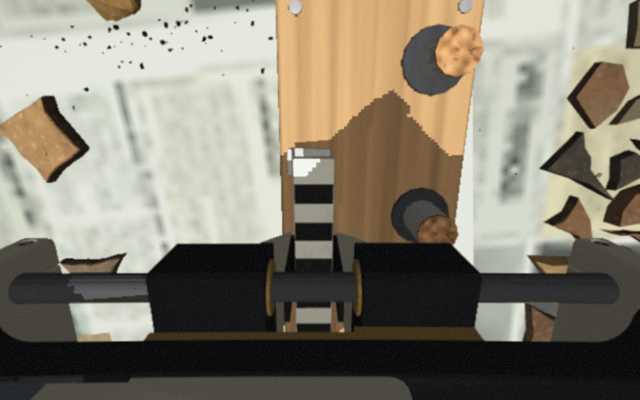

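Emit:
{"name": "arm_command", "arguments": {"deltas": [{"xyz": [0,0,1],"turn": 0,"jaw": 230},{"xyz": [0,0,1.8],"turn": 0,"jaw": 230},{"xyz": [0,0,2.3],"turn": 0,"jaw": 230},{"xyz": [0,0,2.4],"turn": 0,"jaw": 230},{"xyz": [0,0,2.4],"turn": 0,"jaw": 230}]}}

```text
clock: 8.05
position: [0.5902, 0.1275, 0.0432]
ee_rot: [-2.308, -2.118, 0.002]
force: [0.6, -0.3, -0.6]
width: 0.211
```

```bash
python3 - <<'E'
from h import *
go([.590,.127,.043],85.1); s=observe();print(s['force'],s['clock'],s['width']*92)
E
```

```text
pos [0.5902 0.1275 0.0432] yaw 85.07 tilt 0.53 -> xyz [-0.05 -0.02  0.02] turn -0.03 len 0.1
[ 0.63021613 -0.2622859  -0.56647293] 8.05 19.389665661951362
```

Emit:
{"name": "arm_command", "arguments": {"deltas": [{"xyz": [0,0,0.1],"turn": 0,"jaw": 190},{"xyz": [0,0,0.1],"turn": 0,"jaw": 180},{"xyz": [0,0,0.1],"turn": 0,"jaw": 165},{"xyz": [0,0,0.1],"turn": 0,"jaw": 150},{"xyz": [0,0,0.1],"turn": 0,"jaw": 140}]}}

```text
clock: 8.47
position: [0.5903, 0.1276, 0.0423]
ee_rot: [-2.308, -2.118, 0.002]
force: [0.1, 0.0, 0.6]
width: 0.43
```

Emit:
{"name": "arm_command", "arguments": {"deltas": [{"xyz": [0,0,-1],"turn": 0,"jaw": 140},{"xyz": [0,0,-3],"turn": 0,"jaw": 140},{"xyz": [0,0,-6],"turn": 0,"jaw": 140},{"xyz": [0,0,-9],"turn": 0,"jaw": 140},{"xyz": [0,0,-9],"turn": 0,"jaw": 140}]}}

```text
clock: 8.88
position: [0.5938, 0.129, 0.1389]
ee_rot: [-2.311, -2.12, -0.011]
force: [1.4, 0.3, 0.4]
width: 0.451
```

Emit:
{"name": "arm_command", "arguments": {"deltas": [{"xyz": [-4,-2,-3],"turn": 7,"jaw": 140},{"xyz": [-8,-4,-6],"turn": 14,"jaw": 100},{"xyz": [-10,-6,-9],"turn": 21,"jaw": 60},{"xyz": [-10,-6,-10],"turn": 28,"jaw": 60},{"xyz": [-10,-6,-10],"turn": 35,"jaw": 60}]}}

```text
clock: 9.3
position: [0.5255, 0.0309, 0.2435]
ee_rot: [-2.85, -1.315, -0.016]
force: [1.7, 0.4, -0.6]
width: 0.69
```

```bash
python3 - <<'E'
from h import *
shot('wrist','w8'); go([.4177,.1952,.1],29); s=observe();print(s['joints'].round(2),s['clock'],s['width']*92)
E
```

```text
pos [0.5259 0.0322 0.2417] yaw 49.06 tilt 0.6 -> xyz [  5.07 -18.86  14.22] turn 20.06 len 24.2
[ 0.37  0.34 -0.68  1.75  0.23  1.12 -1.1 ] 9.35 67.22648081442729
```

View pics/w8.png

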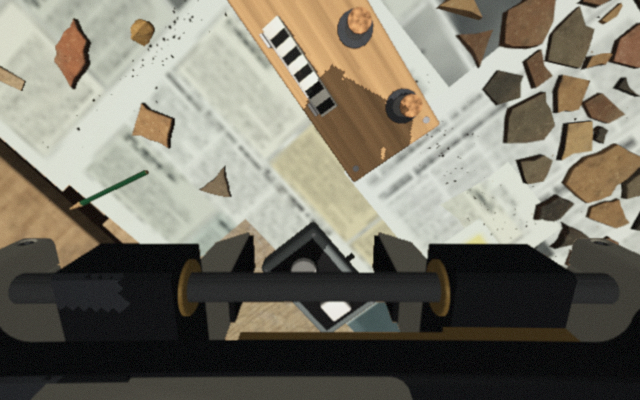

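```bash
cat >> h.py <<'E'
def dblob(im,uv,win=45,lo=.004,hi=.03,name=''):
    u,v=uv; P=pts(im); v0,u0=max(v-win,0),max(u-win,0)
    w=P[v0:v+win,u0:u+win]; m=((w[...,2]>lo)&(w[...,2]<hi)&(im['depth'][v0:v+win,u0:u+win]>0)).astype(np.uint8)
    n,l,st,ce=cv2.connectedComponentsWithStats(m,connectivity=4); k=l[v-v0,u-u0]
    q=w[l==k]; r=cv2.minAreaRect((q[:,:2]*1000).astype(np.float32))
    print(name,len(q),'rect',np.round(r[0],1),np.round(r[1],1),'ang',round(r[2],1),'mean',(q.mean(0)*1000).round(1),'z95',np.percentile(q[:,2],[50,95]).round(4))
    return q,r
E
python3 - <<'E'
from h import *
d=dict(np.load('pics/w8.npz'))
q,r=dblob(d,(300,65),lo=.036,hi=.06,name='bar')
A=np.c_[q[:,:2]-q[:,:2].mean(0),np.ones(len(q))]; c=np.linalg.lstsq(A,q[:,2],rcond=None)[0]; print('slope',c)
for n,uv in dict(s1=(72,52),s2=(153,126),s3=(220,183),peb=(141,32)).items(): dblob(d,uv,name=n,win=40)
d=dict(np.load('pics/w3.npz')); print()
for n,uv in dict(s1=(198,166),s2=(276,158),s3=(348,155)).items(): dblob(d,uv,name=n,win=40)
E
```

```text
bar 2117 rect [590.9 125.6] [104.5  21.4] ang 84.4 mean [591.2 128.2  45.2] z95 [0.0453 0.048 ]
slope [ 0.1834008  -0.0192949   0.04524528]
s1 1496 rect [406.9 304.5] [68.1 34.2] ang 10.9 mean [408.5 304.5   9.4] z95 [0.0097 0.0113]
s2 1161 rect [418.4 194.1] [41.5 43. ] ang 27.5 mean [418.5 194.2  11.9] z95 [0.0123 0.014 ]
s3 484 rect [420.7  99.9] [39.8 36.9] ang 56.9 mean [424.6  93.9   9.5] z95 [0.0098 0.0114]
peb 411 rect [482.9 272.5] [17.7 26.8] ang 89.5 mean [484.  271.1  10. ] z95 [0.0106 0.0138]

s1 780 rect [407.5 304.5] [65.5 33.8] ang 10.6 mean [408.  304.3   9.6] z95 [0.0099 0.0115]
s2 726 rect [418.6 193.3] [40.4 42.7] ang 26.8 mean [418.1 193.9  12.1] z95 [0.0123 0.014 ]
s3 381 rect [419.7  99.3] [39.5 37.1] ang 57.5 mean [423.4  94.4   9.7] z95 [0.0099 0.0114]
```

Emit:
{"name": "arm_command", "arguments": {"deltas": [{"xyz": [1,-3,2],"turn": 0,"jaw": 40},{"xyz": [2,-6,4],"turn": 0,"jaw": 40},{"xyz": [2.5,-9.4,6],"turn": 0,"jaw": 40},{"xyz": [2.5,-9.4,6],"turn": 0,"jaw": 40},{"xyz": [2.5,-9.4,6],"turn": 0,"jaw": 40}]}}

```text
clock: 9.77
position: [0.4697, 0.115, 0.1811]
ee_rot: [-2.848, -1.313, -0.011]
force: [-0.5, -0.1, 0.4]
width: 0.841
```

Emit:
{"name": "arm_command", "arguments": {"deltas": [{"xyz": [1,-3,2],"turn": 6,"jaw": 40},{"xyz": [2,-6,4],"turn": 12,"jaw": 40},{"xyz": [2.6,-9.4,5],"turn": 18,"jaw": 40},{"xyz": [2.6,-9.4,5],"turn": 20,"jaw": 40},{"xyz": [2.6,-9.4,5],"turn": 20,"jaw": 40}]}}

```text
clock: 10.18
position: [0.4146, 0.1978, 0.1313]
ee_rot: [-3.03, -0.804, -0.009]
force: [0.4, -0.7, 0.1]
width: 0.845
```

```bash
python3 - <<'E'
from h import *
shot('wrist','w9'); go([.4177,.1952,.003],29); s=observe();print(s['joints'].round(2),s['clock'],s['width']*92)
d=dict(np.load('pics/w8.npz')); q,r=dblob(d,(300,65),lo=.036,hi=.06,name='bar')
# interior in bar frame
c0=np.array([.591,.127]); a=np.radians(85.1); e=np.array([np.cos(a),np.sin(a)]); n=np.array([e[1],-e[0]])
L=(q[:,:2]-c0)@e; X=(q[:,:2]-c0)@n
for lo in np.arange(-.012,.013,.003):
    k=(X>=lo)&(X<lo+.003)&(abs(L)<.045); print(round(lo+.0015,4),k.sum(),np.median(q[k,2]).round(4) if k.sum() else '')
print(X.min(),X.max(),L.min(),L.max())
E
```

```text
pos [0.4158 0.1966 0.1317] yaw 29.73 tilt 0.51 -> xyz [-1.000e-02  2.700e-01  1.286e+01] turn 0.73 len 12.9
[-0.04  0.35 -0.63  2.05  0.28  0.82 -1.89] 10.2333 77.50802790271831
bar 2117 rect [590.9 125.6] [104.5  21.4] ang 84.4 mean [591.2 128.2  45.2] z95 [0.0453 0.048 ]
-0.0105 125 0.0429
-0.0075 269 0.0436
-0.0045 272 0.0444
-0.0015 277 0.0452
0.0015 277 0.0459
0.0045 279 0.0467
0.0075 277 0.0475
0.0105 118 0.0437
0.0135 0 
-0.010553876365971876 0.01096491668757911 -0.053794459161713264 0.05079866181948929
```

View pics/w9.png

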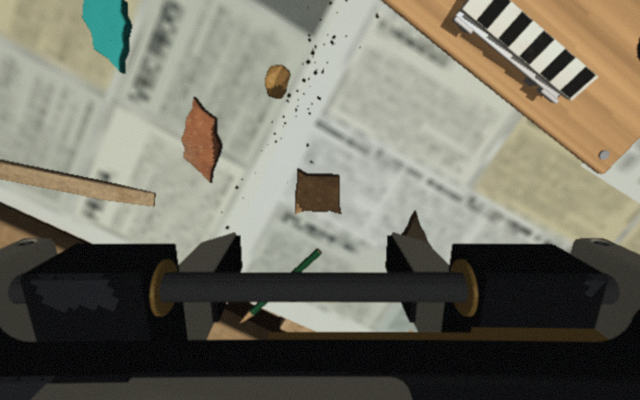

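Emit:
{"name": "arm_command", "arguments": {"deltas": [{"xyz": [0.1,0.3,3],"turn": 0.7,"jaw": 70},{"xyz": [0.1,0.3,6],"turn": 0.7,"jaw": 70},{"xyz": [0.1,0.3,9],"turn": 0.7,"jaw": 70},{"xyz": [0.1,0.3,10],"turn": 0.7,"jaw": 70},{"xyz": [0.1,0.3,10],"turn": 0.7,"jaw": 70}]}}

```text
clock: 10.65
position: [0.4184, 0.1936, 0.03]
ee_rot: [-3.037, -0.786, -0.005]
force: [-0.3, -0.7, 0.2]
width: 0.726
```

```bash
python3 - <<'E'
from h import *
get_image('wrist'); go([.418,.1945,.004],29); s=observe();print(s['width']*92,s['clock'])
E
```

```text
pos [0.4191 0.1944 0.0315] yaw 29.04 tilt 0.43 -> xyz [-0.11 -0.05  2.75] turn 0.04 len 2.8
66.9306234282005 10.7
```

Emit:
{"name": "arm_command", "arguments": {"deltas": [{"xyz": [-0.1,0,1.5],"turn": 0,"jaw": 70},{"xyz": [-0.1,0,2.75],"turn": 0,"jaw": 70},{"xyz": [-0.1,0,2.75],"turn": 0,"jaw": 70},{"xyz": [-0.1,0,2.75],"turn": 0,"jaw": 190},{"xyz": [-0.1,0,2.75],"turn": 0,"jaw": 190}], "force": 20}}

```text
clock: 11.12
position: [0.4194, 0.1945, 0.0055]
ee_rot: [-3.036, -0.786, -0.012]
force: [0.6, 0.8, 0.6]
width: 0.627
```

Emit:
{"name": "arm_command", "arguments": {"deltas": [{"xyz": [0,0,0],"turn": 0,"jaw": 190},{"xyz": [0,0,0],"turn": 0,"jaw": 190},{"xyz": [0,0,0],"turn": 0,"jaw": 190},{"xyz": [0,0,0],"turn": 0,"jaw": 190},{"xyz": [0,0,0],"turn": 0,"jaw": 190}]}}

```text
clock: 11.53
position: [0.4201, 0.1949, 0.0063]
ee_rot: [-3.036, -0.786, -0.014]
force: [-0.6, 0.1, 9.8]
width: 0.44
```

Emit:
{"name": "arm_command", "arguments": {"deltas": [{"xyz": [0,0,-1],"turn": 0,"jaw": 190},{"xyz": [0,0,-3],"turn": 0,"jaw": 190},{"xyz": [0,0,-6],"turn": 0,"jaw": 190},{"xyz": [0,0,-9],"turn": 0,"jaw": 190},{"xyz": [0,0,-9],"turn": 0,"jaw": 190}]}}

```text
clock: 11.95
position: [0.4214, 0.1959, 0.1014]
ee_rot: [-3.034, -0.787, -0.024]
force: [0.5, 0.9, 0.4]
width: 0.437
```

```bash
python3 - <<'E'
from h import *
shot('wrist','w10'); go([.664,.1206,.1],None); s=observe();print(s['width']*92,s['clock'],s['force'])
E
```

```text
pos [0.421  0.1951 0.0994] yaw 29.03 tilt 0.9 -> xyz [17.63 18.31  0.16] turn 0 len 25.4
40.26987337927498 12.0 [ 0.90745619 -0.59520497 -1.49565317]
```

View pics/w10.png

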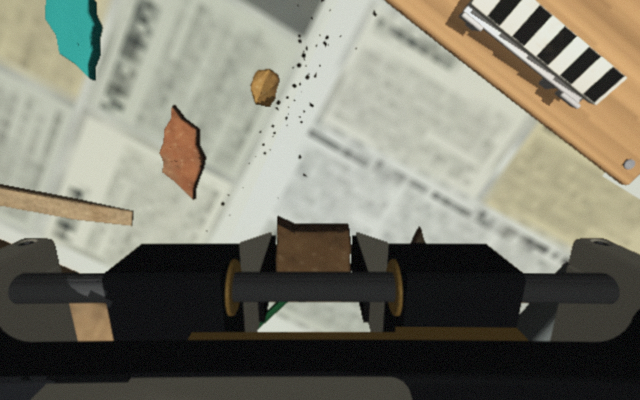

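Emit:
{"name": "arm_command", "arguments": {"deltas": [{"xyz": [2.5,2.6,-1],"turn": 0,"jaw": 190},{"xyz": [5,5.2,-1],"turn": 0,"jaw": 190},{"xyz": [7.5,7.8,-1],"turn": 0,"jaw": 190},{"xyz": [9,9.2,-1],"turn": 0,"jaw": 190},{"xyz": [9,9.2,-1],"turn": 0,"jaw": 190}]}}

```text
clock: 12.42
position: [0.5483, 0.1555, 0.1099]
ee_rot: [-3.038, -0.778, -0.024]
force: [0.9, 0.2, -0.2]
width: 0.435
```

Emit:
{"name": "arm_command", "arguments": {"deltas": [{"xyz": [2.5,2.6,0],"turn": 0,"jaw": 190},{"xyz": [5,5.2,0],"turn": 0,"jaw": 190},{"xyz": [7.5,7.8,0],"turn": 0,"jaw": 190},{"xyz": [8.7,9.1,0],"turn": 0,"jaw": 190},{"xyz": [8.7,9.1,0],"turn": 0,"jaw": 190}]}}

```text
clock: 12.83
position: [0.671, 0.1146, 0.1099]
ee_rot: [-3.04, -0.772, -0.024]
force: [-1.0, -0.4, -1.6]
width: 0.437
```

```bash
python3 - <<'E'
from h import *
shot('wrist','w11'); go([.665,.121,.055],29); s=observe();print(s['width']*92,s['clock'],s['force'],s['joints'].round(2))
E
```

```text
pos [0.6687 0.1164 0.1099] yaw 28.61 tilt 0.86 -> xyz [-0.18 -0.57  5.49] turn -0.39 len 5.5
39.95489434404329 12.8833 [-0.24528668  0.44953093 -0.06760504] [ 0.08  0.68 -0.53  1.54  0.38  1.01 -1.62]
```

View pics/w11.png

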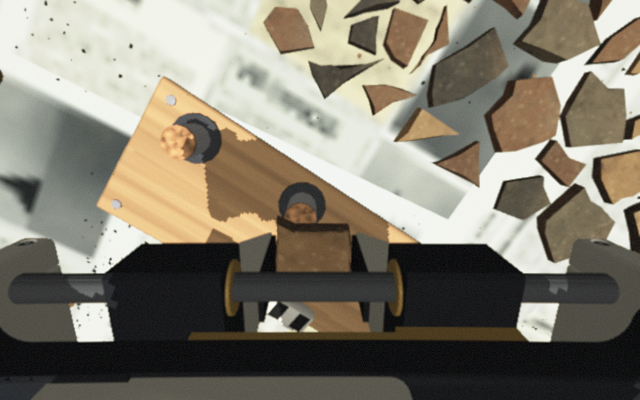

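Emit:
{"name": "arm_command", "arguments": {"deltas": [{"xyz": [-0.1,-0.6,2],"turn": -0.4,"jaw": 190},{"xyz": [-0.1,-0.6,4],"turn": -0.4,"jaw": 190},{"xyz": [-0.1,-0.6,4.9],"turn": -0.4,"jaw": 190},{"xyz": [-0.1,-0.6,4.9],"turn": -0.4,"jaw": 190},{"xyz": [-0.1,-0.6,4.9],"turn": -0.4,"jaw": 190}]}}

```text
clock: 13.3
position: [0.6645, 0.1221, 0.0608]
ee_rot: [-3.035, -0.787, -0.019]
force: [-0.6, -0.5, 0.0]
width: 0.434
```

```bash
python3 - <<'E'
from h import *
d=dict(np.load('pics/w11.npz')); print(onplane(d,[[301,211],[177,142]],.045).round(4))
im=shot('side','s11'); go([.6657,.1216,.0525],29); s=observe();print(s['width']*92,s['clock'],s['force'],s['joints'].round(2))
P=pts(d)
for uv in [(313,232),(313,245),(300,238),(330,238)]: print(P[uv[1],uv[0]].round(4))
E
```

```text
[[0.6693 0.1232 0.045 ]
 [0.6726 0.2213 0.045 ]]
pos [0.6653 0.1222 0.0617] yaw 29.04 tilt 0.88 -> xyz [-0.01  0.07  0.91] turn 0.04 len 0.9
39.97080835412252 13.35 [ 0.65855293 -0.30796247 -0.32640202] [ 0.06  0.73 -0.51  1.58  0.41  0.93 -1.65]
[0.6833 0.1207 0.1163]
[0.6771 0.1173 0.1164]
[0.6771 0.1249 0.1158]
[0.6843 0.1113 0.1153]
```

Emit:
{"name": "arm_command", "arguments": {"deltas": [{"xyz": [0,0.1,0.4],"turn": 0,"jaw": 190},{"xyz": [0,0.1,0.7],"turn": 0,"jaw": 190},{"xyz": [0,0.1,0.7],"turn": 0,"jaw": 190}]}}

```text
clock: 13.6
position: [0.6659, 0.1212, 0.0547]
ee_rot: [-3.035, -0.786, -0.023]
force: [-0.6, -0.0, -0.2]
width: 0.433
```

Emit:
{"name": "arm_command", "arguments": {"deltas": [{"xyz": [0,0,0.1],"turn": 0,"jaw": 190},{"xyz": [0,0,0.15],"turn": 0,"jaw": 190},{"xyz": [0,0,0.15],"turn": 0,"jaw": 190}]}}

```text
clock: 13.85
position: [0.666, 0.1211, 0.0532]
ee_rot: [-3.036, -0.786, -0.023]
force: [0.7, -1.1, -0.7]
width: 0.435
```

Emit:
{"name": "arm_command", "arguments": {"deltas": [{"xyz": [0,0,0.1],"turn": 0,"jaw": 190},{"xyz": [0,0,0.15],"turn": 0,"jaw": 190},{"xyz": [0,0,0.15],"turn": 0,"jaw": 190}]}}

```text
clock: 14.1
position: [0.666, 0.1211, 0.0517]
ee_rot: [-3.036, -0.786, -0.023]
force: [0.7, -0.5, 0.2]
width: 0.439
```

```bash
python3 - <<'E'
from h import *
s=observe(); print(s['force'],s['position'])
E
```

```text
[ 0.71410036 -0.49049244  0.15199224] [0.66603972 0.12114257 0.05173774]
```

Emit:
{"name": "arm_command", "arguments": {"deltas": [{"xyz": [0,0,0.1],"turn": 0,"jaw": 190},{"xyz": [0,0,0.1],"turn": 0,"jaw": 190}]}}

```text
clock: 14.27
position: [0.6661, 0.1212, 0.0516]
ee_rot: [-3.036, -0.786, -0.023]
force: [-2.7, -1.2, 6.9]
width: 0.438
```

Emit:
{"name": "arm_command", "arguments": {"deltas": [{"xyz": [0,0,0.1],"turn": 0,"jaw": 190},{"xyz": [0,0,0.1],"turn": 0,"jaw": 190}]}}

```text
clock: 14.43
position: [0.6661, 0.1212, 0.0516]
ee_rot: [-3.036, -0.786, -0.024]
force: [-3.5, -2.2, 9.0]
width: 0.431
```

```bash
python3 - <<'E'
from h import *
im=shot('side','s12'); cv2.imwrite('pics/s12c.png',cv2.resize(cv2.cvtColor(im['frame'],cv2.COLOR_RGB2BGR)[130:260,220:360],None,fx=5,fy=4.5,interpolation=cv2.INTER_CUBIC))
E
```

```text
(no output)
```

View pics/s12c.png

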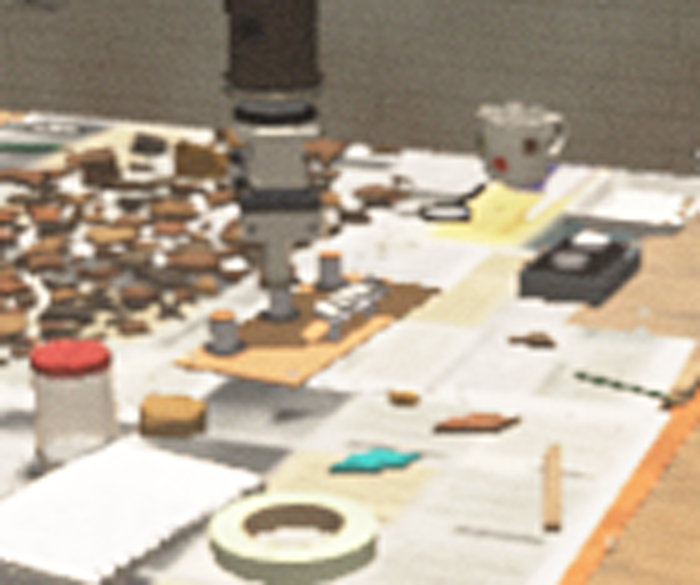

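Emit:
{"name": "arm_command", "arguments": {"deltas": [{"xyz": [0,0,-0.1],"turn": 0,"jaw": 140},{"xyz": [0,0,-0.1],"turn": 0,"jaw": 120},{"xyz": [0,0,-0.1],"turn": 0,"jaw": 100},{"xyz": [0,0,-0.1],"turn": 0,"jaw": 80},{"xyz": [0,0,-0.1],"turn": 0,"jaw": 80}]}}

```text
clock: 14.9
position: [0.6661, 0.1211, 0.0523]
ee_rot: [-3.036, -0.786, -0.023]
force: [-0.5, 0.1, -0.0]
width: 0.672
```

Emit:
{"name": "arm_command", "arguments": {"deltas": [{"xyz": [0,0,-1],"turn": 0,"jaw": 80},{"xyz": [0,0,-3],"turn": 0,"jaw": 80},{"xyz": [0,0,-6],"turn": 0,"jaw": 80},{"xyz": [0,0,-10],"turn": 0,"jaw": 80},{"xyz": [0,0,-10],"turn": 0,"jaw": 80}]}}

```text
clock: 15.32
position: [0.6684, 0.1222, 0.161]
ee_rot: [-3.035, -0.786, -0.041]
force: [0.8, 0.6, 1.1]
width: 0.688
```

```bash
python3 - <<'E'
from h import *
im=shot('wrist','w12'); dblob(im,(318,195),lo=.05,hi=.08)
go([.424,.094,.1],0); s=observe();print(s['width']*92,s['clock'])
E
```

```text
1875 rect [665.7 118.7] [39.7 42.9] ang 26.9 mean [665.2 120.3  57.2] z95 [0.0574 0.0588]
pos [0.6674 0.1217 0.1579] yaw 29.02 tilt 1.38 -> xyz [-22.76  -9.39   5.24] turn 29.02 len 25.2
63.156807692094176 15.3667
```

View pics/w12.png

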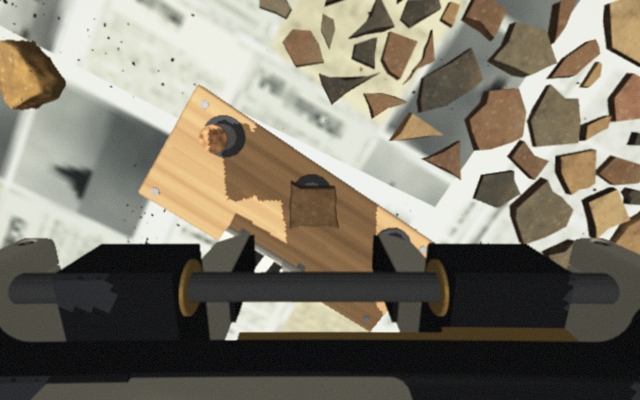

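Emit:
{"name": "arm_command", "arguments": {"deltas": [{"xyz": [-3.5,-1.5,0],"turn": 0,"jaw": 60},{"xyz": [-7,-3,0],"turn": 0,"jaw": 60},{"xyz": [-10.5,-4.5,0],"turn": 0,"jaw": 60},{"xyz": [-11.4,-4.7,0],"turn": 0,"jaw": 60},{"xyz": [-11.4,-4.7,0],"turn": 0,"jaw": 60}]}}

```text
clock: 15.78
position: [0.5419, 0.1067, 0.1552]
ee_rot: [-3.037, -0.788, -0.033]
force: [-0.1, 0.1, 0.1]
width: 0.763
```

Emit:
{"name": "arm_command", "arguments": {"deltas": [{"xyz": [-3.5,-1.5,0],"turn": 7,"jaw": 60},{"xyz": [-7,-3,0],"turn": 14,"jaw": 60},{"xyz": [-10.5,-4.5,0],"turn": 21,"jaw": 60},{"xyz": [-11.4,-4.7,0],"turn": 28,"jaw": 60},{"xyz": [-11.4,-4.7,0],"turn": 29,"jaw": 60}]}}

```text
clock: 16.2
position: [0.4177, 0.0917, 0.1528]
ee_rot: [-3.133, 0.007, -0.029]
force: [-0.3, -0.2, -0.7]
width: 0.762
```

```bash
python3 - <<'E'
from h import *
get_image('wrist');im=shot('wrist','w13'); go([.4235,.094,.1],0); s=observe();print(s['width']*92,s['clock'])
c=cv2.imread('pics/w13.png')[130:260,240:400]; cv2.imwrite('pics/w13c.png',cv2.resize(c,None,fx=4,fy=4,interpolation=cv2.INTER_CUBIC))
E
```

```text
pos [0.4211 0.0927 0.1533] yaw 0.2 tilt 1.36 -> xyz [ 0.12 -0.08  5.33] turn 0.2 len 5.3
70.24991075418991 16.3
```

View pics/w13c.png

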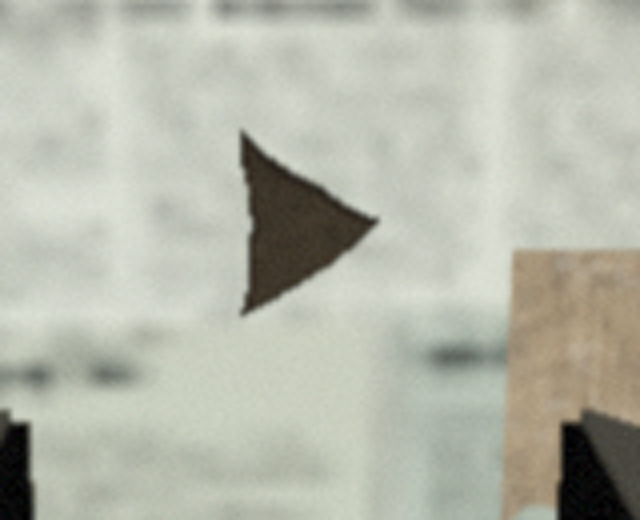

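```bash
python3 - <<'E'
from h import *
d=dict(np.load('pics/w13.npz')); v=onplane(d,[[300.5,162.5],[300.5,208.5],[334.7,185.5],[318,185.5]],.008); print(v.round(4)); print(v[:3].mean(0).round(4)); dblob(d,(312,185))
E
```

```text
[[0.4469 0.1054 0.008 ]
 [0.4011 0.1059 0.008 ]
 [0.4245 0.0724 0.008 ]
 [0.4244 0.0886 0.008 ]]
[0.4241 0.0946 0.008 ]
 778 rect [423.7  89.6] [33.1 44.5] ang 89.4 mean [423.9  94.    9.6] z95 [0.0098 0.0111]
```

Emit:
{"name": "arm_command", "arguments": {"deltas": [{"xyz": [0,0.4,3],"turn": 0,"jaw": 80},{"xyz": [0,0.4,6],"turn": 0,"jaw": 80},{"xyz": [0,0.4,9],"turn": 0,"jaw": 80},{"xyz": [0,0.4,12],"turn": 0,"jaw": 80},{"xyz": [0,0.4,12],"turn": 0,"jaw": 80}]}}

```text
clock: 16.72
position: [0.4231, 0.0898, 0.0291]
ee_rot: [-3.132, -0.01, -0.025]
force: [-0.8, -0.2, 0.2]
width: 0.687
```

Emit:
{"name": "arm_command", "arguments": {"deltas": [{"xyz": [0,0,0],"turn": 0,"jaw": 80},{"xyz": [0,0,0],"turn": 0,"jaw": 80}]}}

```text
clock: 16.88
position: [0.4243, 0.0904, 0.0294]
ee_rot: [-3.131, -0.013, -0.025]
force: [-0.2, 0.0, 0.5]
width: 0.687
```

```bash
python3 - <<'E'
from h import *
go([.4243,.0885,.004],0); s=observe();print(s['width']*92,s['clock'])
E
```

```text
pos [0.4243 0.0904 0.0294] yaw 0.47 tilt 1.07 -> xyz [-0.04  0.22  2.54] turn 0.47 len 2.5
63.201702739965924 16.8833
```

Emit:
{"name": "arm_command", "arguments": {"deltas": [{"xyz": [0,0.2,1.3],"turn": 0.5,"jaw": 80},{"xyz": [0,0.2,2.5],"turn": 0.5,"jaw": 80},{"xyz": [0,0.2,2.5],"turn": 0.5,"jaw": 80},{"xyz": [0,0.2,2.5],"turn": 0.5,"jaw": 200},{"xyz": [0,0.2,2.5],"turn": 0.5,"jaw": 200}], "force": 20}}

```text
clock: 17.3
position: [0.4258, 0.089, 0.0057]
ee_rot: [-3.131, 0.0, -0.028]
force: [0.1, -0.6, -0.4]
width: 0.588
```

Emit:
{"name": "arm_command", "arguments": {"deltas": [{"xyz": [0,0,0],"turn": 0,"jaw": 215},{"xyz": [0,0,0],"turn": 0,"jaw": 215},{"xyz": [0,0,0],"turn": 0,"jaw": 215},{"xyz": [0,0,0],"turn": 0,"jaw": 215},{"xyz": [0,0,0],"turn": 0,"jaw": 215}]}}

```text
clock: 17.72
position: [0.428, 0.0911, 0.008]
ee_rot: [-3.129, -0.002, -0.035]
force: [-7.6, 3.5, 58.4]
width: 0.252
```

Emit:
{"name": "arm_command", "arguments": {"deltas": [{"xyz": [0,0,-1],"turn": 0,"jaw": 215},{"xyz": [0,0,-3],"turn": 0,"jaw": 215},{"xyz": [0,0,-6],"turn": 0,"jaw": 215},{"xyz": [0,0,-9],"turn": 0,"jaw": 215},{"xyz": [0,0,-9],"turn": 0,"jaw": 215}]}}

```text
clock: 18.13
position: [0.4282, 0.091, 0.1023]
ee_rot: [-3.127, -0.003, -0.045]
force: [1.4, -0.5, 0.1]
width: 0.159
```

```bash
python3 - <<'E'
from h import *
get_image('wrist');im=shot('wrist','w14'); go([.6552,.0224,.1],0); s=observe();print(s['width']*92,s['clock'],s['force'])
E
```

```text
pos [0.4268 0.0899 0.099 ] yaw 0.03 tilt 1.63 -> xyz [22.84  6.77  0.39] turn 0.03 len 23.8
14.916966859607728 18.2333 [-0.29642615 -0.16412977 -0.19013954]
```

View pics/w14.png

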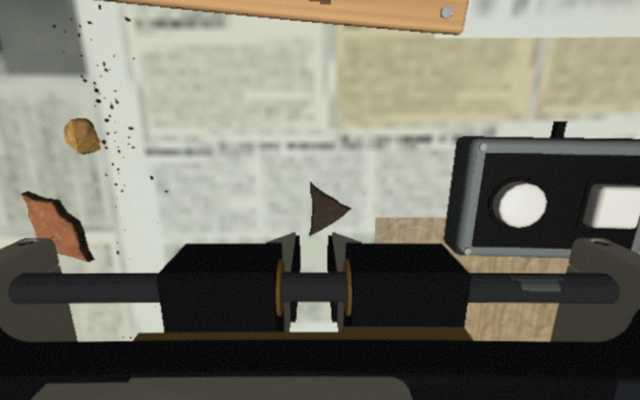

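```bash
python3 - <<'E'
from h import *
d=dict(np.load('pics/w14.npz')); c=cv2.imread('pics/w14.png')[160:250,270:390]; cv2.imwrite('pics/w14c.png',cv2.resize(c,None,fx=6,fy=6,interpolation=cv2.INTER_CUBIC))
dblob(d,(322,210))
V=np.array([[.4469,.1054],[.4011,.1059],[.4245,.0724]])*1000
for nm,W,w,h in [('b',V,46,29),('c',V,46,40)]:
    for a in range(0,180,5):
        e=np.array([np.cos(np.radians(a)),np.sin(np.radians(a))]); n=np.array([-e[1],e[0]])
        x=np.ptp(W@e);y=np.ptp(W@n)
        if abs(x-w)+abs(y-h)<9: print(nm,a,x.round(1),y.round(1))
P=pts(d); 
for v in (200,210,218): print([ (u,(P[v,u,2]*1000).round(1)) for u in range(304,356,3)])
E
```

```text
1105 rect [420.6  87.7] [41.1 38. ] ang 55.6 mean [424.8  82.3   9.6] z95 [0.0098 0.0112]
b 0 45.8 33.5
b 5 45.6 35.4
b 170 45.2 36.4
b 175 45.7 34.8
c 0 45.8 33.5
c 5 45.6 35.4
c 10 45.0 37.1
c 15 44.1 38.4
c 20 42.9 39.5
c 25 41.3 40.3
c 30 39.4 40.7
c 40 38.4 40.7
c 45 39.2 40.2
c 50 39.7 39.5
c 55 39.9 38.4
c 60 39.8 39.9
c 65 39.4 41.7
c 115 40.3 41.3
c 120 40.7 39.4
c 125 40.9 37.3
c 130 40.7 38.4
c 135 40.2 39.2
c 140 39.5 39.7
c 145 38.4 39.9
c 150 39.9 39.8
c 155 41.7 39.4
c 160 43.2 38.7
c 165 44.4 37.7
c 170 45.2 36.4
c 175 45.7 34.8
[(304, np.float64(1.1)), (307, np.float64(1.1)), (310, np.float64(1.7)), (313, np.float64(10.3)), (316, np.float64(10.1)), (319, np.float64(10.5)), (322, np.float64(8.7)), (325, np.float64(9.6)), (328, np.float64(9.8)), (331, np.float64(10.2)), (334, np.float64(8.3)), (337, np.float64(5.1)), (340, np.float64(0.3)), (343, np.float64(0.5)), (346, np.float64(1.9)), (349, np.float64(0.9)), (352, np.float64(0.2)), (355, np.float64(0.3))]
[(304, np.float64(1.2)), (307, np.float64(1.0)), (310, np.float64(-0.1)), (313, np.float64(8.7)), (316, np.float64(9.8)), (319, np.float64(10.5)), (322, np.float64(9.7)), (325, np.float64(9.8)), (328, np.float64(10.6)), (331, np.float64(9.2)), (334, np.float64(8.8)), (337, np.float64(10.2)), (340, np.float64(8.4)), (343, np.float64(9.4)), (346, np.float64(8.7)), (349, np.float64(-0.5)), (352, np.float64(0.2)), (355, np.float64(2.2))]
[(304, np.float64(1.6)), (307, np.float64(1.0)), (310, np.float64(0.6)), (313, np.float64(10.6)), (316, np.float64(10.2)), (319, np.float64(10.0)), (322, np.float64(9.5)), (325, np.float64(9.2)), (328, np.float64(10.9)), (331, np.float64(10.3)), (334, np.float64(9.5)), (337, np.float64(11.1)), (340, np.float64(2.4)), (343, np.float64(1.8)), (346, np.float64(0.6)), (349, np.float64(1.2)), (352, np.float64(0.8)), (355, np.float64(2.1))]
```

View pics/w14c.png

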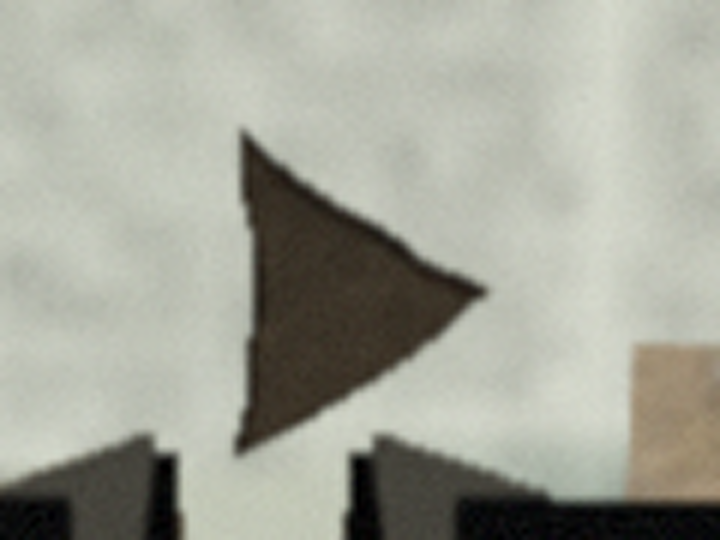

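```bash
python3 - <<'E'
from h import *
d=dict(np.load('pics/w14.npz')); v=onplane(d,[[310.5,181.7],[309.8,235.5],[351,208.7]],.008); print(v.round(4), v.mean(0))
go([v[2,0],(v[2,1]+v[:2,1].mean()-.002)/2,.03],0)
E
```

```text
[[0.4476 0.0935 0.008 ]
 [0.4017 0.0942 0.008 ]
 [0.4252 0.0604 0.008 ]] [0.42483875 0.08270024 0.008     ]
pos [0.4268 0.0899 0.099 ] yaw 0.03 tilt 1.63 -> xyz [-0.33  1.47  6.88] turn 0.03 len 7.0
```

Emit:
{"name": "arm_command", "arguments": {"deltas": [{"xyz": [-0.2,1.4,0],"turn": 0,"jaw": 100},{"xyz": [-0.3,1.45,2],"turn": 0,"jaw": 100},{"xyz": [-0.3,1.45,5],"turn": 0,"jaw": 100},{"xyz": [-0.3,1.45,6.9],"turn": 0,"jaw": 100},{"xyz": [-0.3,1.45,6.9],"turn": 0,"jaw": 100}]}}

```text
clock: 18.65
position: [0.4225, 0.0755, 0.0261]
ee_rot: [-3.13, -0.002, -0.029]
force: [-0.6, -0.5, 0.3]
width: 0.473
```

Emit:
{"name": "arm_command", "arguments": {"deltas": [{"xyz": [0,0,0],"turn": 0,"jaw": 100},{"xyz": [0,0,0],"turn": 0,"jaw": 100}]}}

```text
clock: 18.82
position: [0.4217, 0.0755, 0.0258]
ee_rot: [-3.13, -0.003, -0.026]
force: [-0.4, -0.7, 0.8]
width: 0.589
```

```bash
python3 - <<'E'
from h import *
get_image('wrist');shot('wrist','w15');go([.425,.0765,.002],0); s=observe();print(s['width']*92,s['clock'])
E
```

```text
pos [0.4228 0.0757 0.0267] yaw 0.07 tilt 1.28 -> xyz [ 0.17 -0.05  2.48] turn 0.07 len 2.5
55.711867877682444 18.9167
```

View pics/w15.png

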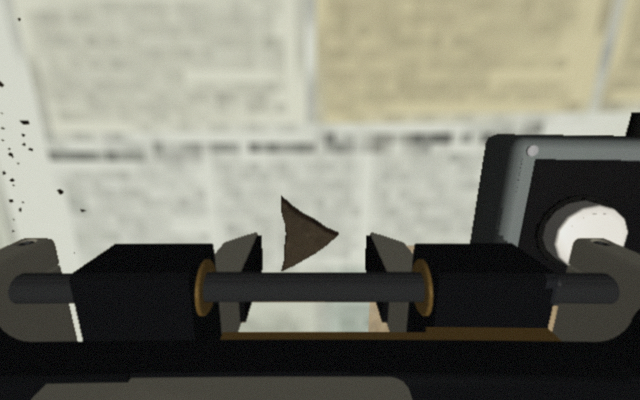

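```bash
python3 - <<'E'
from h import *
d=dict(np.load('pics/w15.npz')); T=d['cam_to_world']
def proj(p):
    q=np.linalg.inv(T)@np.r_[p,1]; K=d['camera_matrix']; return (K[0,0]*q[0]/-q[2]+K[0,2], K[1,1]*-q[1]/-q[2]+K[1,2])
s=observe(); R=Ro.from_rotvec(s['ee_rot']).as_matrix()
print(T[:3,3]-s['position'], T.round(3))
print('tcp',proj(s['position']),'below on table',proj(s['position']+R[:,2]*.022),'apex',proj(np.array([.4252,.0604,.008])))
dblob(d,(302,235)); print(onplane(d,[[281.5,198],[282.5,270],[338,234]],.008))
E
```

```text
[ 0.07217685 -0.00215172  0.1591967 ] [[ 0.001  0.966  0.259  0.495]
 [-1.     0.004 -0.01   0.074]
 [-0.011 -0.259  0.966  0.186]
 [ 0.     0.     0.     1.   ]]
tcp (np.float64(312.4763152722542), np.float64(251.6390477302904)) below on table (np.float64(312.55172887299324), np.float64(235.7180466792019)) apex (np.float64(338.79166190803875), np.float64(234.7615895726155))
 2094 rect [424.6  77.8] [34.1 45.8] ang 88.9 mean [425.3  82.1   9.5] z95 [0.0098 0.0111]
[[0.447528   0.09371376 0.008     ]
 [0.40212092 0.09419923 0.008     ]
 [0.42568625 0.06088327 0.008     ]]
```

Emit:
{"name": "arm_command", "arguments": {"deltas": [{"xyz": [0.2,0,1.3],"turn": 0,"jaw": 100},{"xyz": [0.2,0,2.3],"turn": 0,"jaw": 100},{"xyz": [0.2,0,2.45],"turn": 0,"jaw": 110},{"xyz": [0.2,0,2.45],"turn": 0,"jaw": 120},{"xyz": [0.2,0,2.45],"turn": 0,"jaw": 130}], "force": 10}}

```text
clock: 19.33
position: [0.4256, 0.076, 0.003]
ee_rot: [-3.13, -0.002, -0.031]
force: [-0.3, 0.1, 0.5]
width: 0.51
```

Emit:
{"name": "arm_command", "arguments": {"deltas": [{"xyz": [0,0,0],"turn": 0,"jaw": 140},{"xyz": [0,0,0],"turn": 0,"jaw": 150},{"xyz": [0,0,0],"turn": 0,"jaw": 155}]}}

```text
clock: 19.58
position: [0.426, 0.0761, 0.0035]
ee_rot: [-3.13, -0.002, -0.033]
force: [-0.6, 0.0, -0.2]
width: 0.4
```

Emit:
{"name": "arm_command", "arguments": {"deltas": [{"xyz": [0,0,0],"turn": 0,"jaw": 160},{"xyz": [0,0,0],"turn": 0,"jaw": 165},{"xyz": [0,0,0],"turn": 0,"jaw": 170}]}}

```text
clock: 19.83
position: [0.4261, 0.0762, 0.0037]
ee_rot: [-3.129, -0.002, -0.033]
force: [-0.7, 0.7, 3.8]
width: 0.36
```

```bash
python3 - <<'E'
from h import *
get_image('wrist');shot('wrist','w16');go([.425,.0765,.002],0); s=observe();print(s['width']*92,s['clock'],s['force'])
E
```

```text
pos [0.4261 0.0763 0.0036] yaw 0.07 tilt 1.4 -> xyz [-0.12 -0.02  0.16] turn 0.07 len 0.2
32.86775565198661 19.9333 [-0.24279408 -0.04538101  4.7688703 ]
```

View pics/w16.png

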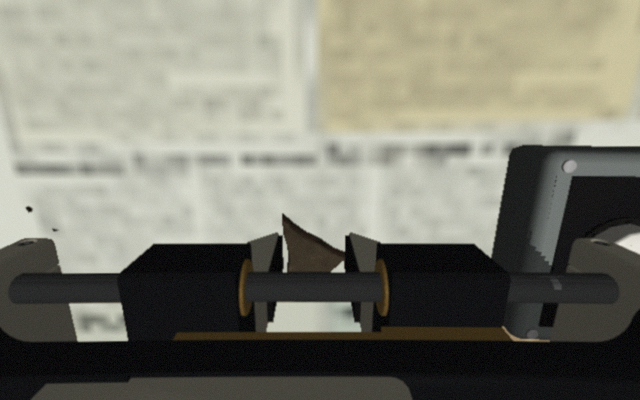

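Emit:
{"name": "arm_command", "arguments": {"deltas": [{"xyz": [0,0,0.1],"turn": 0,"jaw": 185},{"xyz": [0,0,0.1],"turn": 0,"jaw": 190}]}}

```text
clock: 20.1
position: [0.4263, 0.0762, 0.0029]
ee_rot: [-3.13, -0.002, -0.034]
force: [-2.0, -0.1, 9.2]
width: 0.358
```

Emit:
{"name": "arm_command", "arguments": {"deltas": [{"xyz": [0,0,-0.5],"turn": 0,"jaw": 190},{"xyz": [0,0,-1],"turn": 0,"jaw": 190},{"xyz": [0,0,-1.5],"turn": 0,"jaw": 190},{"xyz": [0,0,-2],"turn": 0,"jaw": 190},{"xyz": [0,0,-2],"turn": 0,"jaw": 190}]}}

```text
clock: 20.52
position: [0.4263, 0.0761, 0.0239]
ee_rot: [-3.129, -0.002, -0.036]
force: [0.7, 0.4, -0.1]
width: 0.358
```

```bash
python3 - <<'E'
from h import *
get_image('wrist');shot('wrist','w17');go([.425,.0765,.002],0); s=observe();print(s['width']*92,s['clock'],s['force'])
E
```

```text
pos [0.426  0.076  0.0232] yaw 0.06 tilt 1.45 -> xyz [-0.15 -0.03  2.11] turn 0.06 len 2.1
33.32840745137029 20.6167 [ 0.06606515 -0.4158951   0.32545553]
```

View pics/w17.png

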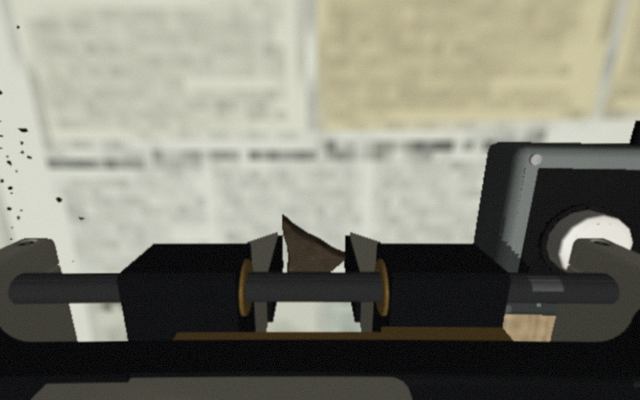

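Emit:
{"name": "arm_command", "arguments": {"deltas": [{"xyz": [0,0,-2],"turn": 0,"jaw": 190},{"xyz": [0,0,-4.5],"turn": 0,"jaw": 190},{"xyz": [0,0,-7],"turn": 0,"jaw": 190},{"xyz": [0,0,-8],"turn": 0,"jaw": 190},{"xyz": [0,0,-8],"turn": 0,"jaw": 190}]}}

```text
clock: 21.03
position: [0.4256, 0.0752, 0.105]
ee_rot: [-3.129, -0.001, -0.041]
force: [-0.4, -1.0, -0.4]
width: 0.358
```

Emit:
{"name": "arm_command", "arguments": {"deltas": [{"xyz": [3,0.7,0],"turn": 0,"jaw": 190},{"xyz": [6,1.4,0],"turn": 0,"jaw": 190},{"xyz": [9,2.2,0],"turn": 0,"jaw": 190},{"xyz": [11.5,2.8,0],"turn": 0,"jaw": 190},{"xyz": [11.5,2.8,0],"turn": 0,"jaw": 190}]}}

```text
clock: 21.45
position: [0.5451, 0.0452, 0.1063]
ee_rot: [-3.129, 0.005, -0.044]
force: [0.1, -0.4, -0.5]
width: 0.356
```

Emit:
{"name": "arm_command", "arguments": {"deltas": [{"xyz": [3,0.7,0],"turn": 0,"jaw": 190},{"xyz": [6,1.4,0],"turn": 0,"jaw": 190},{"xyz": [9,2.2,0],"turn": 0,"jaw": 190},{"xyz": [11.5,2.8,0],"turn": 0,"jaw": 190},{"xyz": [11.5,2.8,0],"turn": 0,"jaw": 190}]}}

```text
clock: 21.87
position: [0.6635, 0.0144, 0.1072]
ee_rot: [-3.13, 0.01, -0.046]
force: [-0.3, -0.6, 0.5]
width: 0.355
```

```bash
python3 - <<'E'
from h import *
get_image('wrist');shot('wrist','w18');go([.6565,.0189,.058],0); s=observe();print(s['width']*92,s['clock'],s['force'])
E
```

```text
pos [0.6594 0.0166 0.1071] yaw -0.23 tilt 1.63 -> xyz [-0.42 -0.17  4.91] turn -0.23 len 4.9
33.16952281356321 21.9667 [ 0.2148785   0.45453847 -0.09614168]
```

View pics/w18.png

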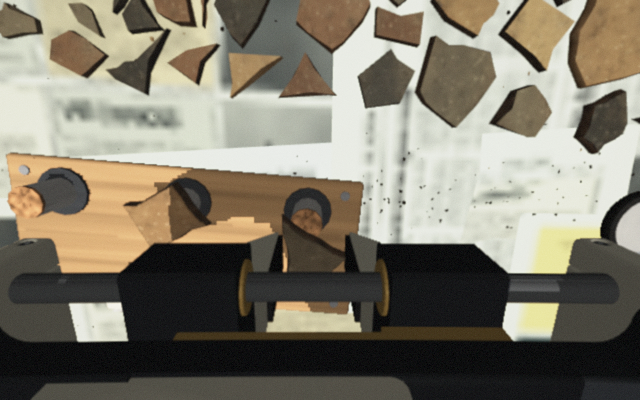

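Emit:
{"name": "arm_command", "arguments": {"deltas": [{"xyz": [-0.4,-0.2,1.5],"turn": -0.2,"jaw": 190},{"xyz": [-0.4,-0.2,3],"turn": -0.2,"jaw": 190},{"xyz": [-0.45,-0.2,4.5],"turn": -0.2,"jaw": 190},{"xyz": [-0.45,-0.2,5.4],"turn": -0.2,"jaw": 190},{"xyz": [-0.45,-0.2,5.4],"turn": -0.2,"jaw": 190}]}}

```text
clock: 22.38
position: [0.6536, 0.0195, 0.0504]
ee_rot: [-3.13, -0.001, -0.033]
force: [-0.4, 0.3, 0.1]
width: 0.361
```

Emit:
{"name": "arm_command", "arguments": {"deltas": [{"xyz": [0,0,0],"turn": 0,"jaw": 190},{"xyz": [0,0,0],"turn": 0,"jaw": 190}]}}

```text
clock: 22.55
position: [0.6531, 0.0199, 0.0506]
ee_rot: [-3.13, -0.002, -0.032]
force: [-1.0, 0.3, -0.0]
width: 0.362
```

```bash
python3 - <<'E'
from h import *
go([.6565,.0189,.048],0); s=observe();print(s['width']*92,s['clock'],s['force'])
E
```

```text
pos [0.6531 0.0199 0.0506] yaw 0.06 tilt 1.35 -> xyz [0.34 0.1  0.27] turn 0.06 len 0.4
33.3110026627667 22.55 [-1.00703689  0.30078544 -0.01393886]
```

Small x correction, then lower until contact.

Emit:
{"name": "arm_command", "arguments": {"deltas": [{"xyz": [0.35,0.1,0],"turn": 0,"jaw": 190},{"xyz": [0.35,0.1,0.1],"turn": 0,"jaw": 190},{"xyz": [0.35,0.1,0.15],"turn": 0,"jaw": 190}]}}

```text
clock: 22.8
position: [0.6573, 0.0188, 0.0498]
ee_rot: [-3.13, -0.001, -0.034]
force: [-0.3, 0.2, 0.0]
width: 0.36
```

Emit:
{"name": "arm_command", "arguments": {"deltas": [{"xyz": [0,0,0.1],"turn": 0,"jaw": 190},{"xyz": [0,0,0.1],"turn": 0,"jaw": 190}]}}

```text
clock: 22.97
position: [0.6574, 0.0188, 0.0488]
ee_rot: [-3.13, -0.001, -0.035]
force: [-0.7, -0.7, 0.6]
width: 0.36
```

Emit:
{"name": "arm_command", "arguments": {"deltas": [{"xyz": [0,0,0.05],"turn": 0,"jaw": 190},{"xyz": [0,0,0.1],"turn": 0,"jaw": 190}]}}

```text
clock: 23.13
position: [0.6576, 0.0188, 0.0481]
ee_rot: [-3.13, -0.001, -0.035]
force: [-1.9, -0.4, 6.1]
width: 0.361
```

Contact at 0.0481. Release.

Emit:
{"name": "arm_command", "arguments": {"deltas": [{"xyz": [0,0,-0.05],"turn": 0,"jaw": 155},{"xyz": [0,0,-0.05],"turn": 0,"jaw": 145},{"xyz": [0,0,-0.05],"turn": 0,"jaw": 135},{"xyz": [0,0,-0.05],"turn": 0,"jaw": 120},{"xyz": [0,0,-0.05],"turn": 0,"jaw": 110}]}}

```text
clock: 23.55
position: [0.6576, 0.0188, 0.0485]
ee_rot: [-3.13, -0.001, -0.035]
force: [-0.1, -0.2, -1.1]
width: 0.541
```

Emit:
{"name": "arm_command", "arguments": {"deltas": [{"xyz": [0,0,-1],"turn": 0,"jaw": 110},{"xyz": [0,0,-3],"turn": 0,"jaw": 110},{"xyz": [0,0,-6],"turn": 0,"jaw": 110},{"xyz": [0,0,-9],"turn": 0,"jaw": 110},{"xyz": [0,0,-9],"turn": 0,"jaw": 110}]}}

```text
clock: 23.97
position: [0.6588, 0.0187, 0.1456]
ee_rot: [-3.129, -0.001, -0.05]
force: [1.1, 0.4, 1.3]
width: 0.568
```

```bash
python3 - <<'E'
from h import *
get_image('wrist');im=shot('wrist','w19');go([.407,.3045,.16],39.7); s=observe();print(s['width']*92,s['clock'],s['force'])
dblob(im,(305,190),lo=.05,hi=.08)
E
```

```text
pos [0.6565 0.018  0.1407] yaw 0.02 tilt 1.63 -> xyz [-24.88 -28.69  -2.24] turn -39.68 len 38.0
52.5742011167049 24.0667 [ 0.1586318   0.26010592 -0.8280812 ]
 1102 rect [656.3  18.4] [46.  33.9] ang 0.2 mean [656.3  22.6  54.6] z95 [0.0548 0.0561]
```

View pics/w19.png

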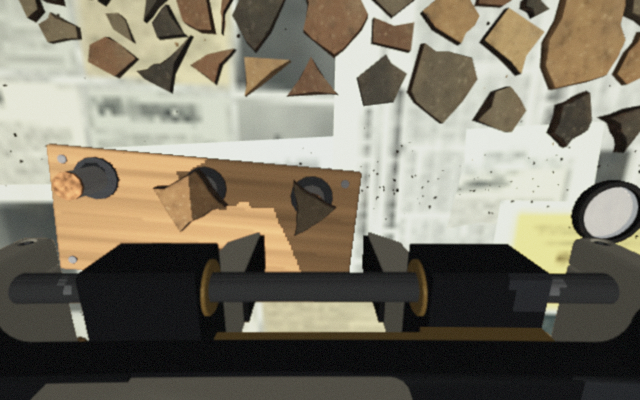

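Emit:
{"name": "arm_command", "arguments": {"deltas": [{"xyz": [-2.5,-2.9,-1],"turn": 0,"jaw": 90},{"xyz": [-5,-5.8,-1],"turn": 0,"jaw": 90},{"xyz": [-7.5,-8.7,-1],"turn": 0,"jaw": 90},{"xyz": [-10,-11.6,-1],"turn": 0,"jaw": 90},{"xyz": [-12.4,-14.3,-1],"turn": 0,"jaw": 90}]}}

```text
clock: 24.48
position: [0.53, 0.1618, 0.1483]
ee_rot: [-3.13, -0.001, -0.038]
force: [0.2, 0.5, 0.1]
width: 0.645
```

Emit:
{"name": "arm_command", "arguments": {"deltas": [{"xyz": [-2.5,-2.9,0],"turn": -7,"jaw": 90},{"xyz": [-5,-5.8,0],"turn": -14,"jaw": 90},{"xyz": [-7.5,-8.7,0],"turn": -21,"jaw": 90},{"xyz": [-10,-11.6,0],"turn": -28,"jaw": 90},{"xyz": [-12,-14.3,0],"turn": -35,"jaw": 90}]}}

```text
clock: 24.9
position: [0.4072, 0.3056, 0.1464]
ee_rot: [-2.989, -0.956, -0.039]
force: [1.1, 0.6, -0.3]
width: 0.645
```

Emit:
{"name": "arm_command", "arguments": {"deltas": [{"xyz": [0,0,0],"turn": -5,"jaw": 90},{"xyz": [0,0,0],"turn": -5,"jaw": 90}]}}

```text
clock: 25.07
position: [0.4048, 0.3071, 0.1458]
ee_rot: [-2.94, -1.099, -0.037]
force: [-0.7, -0.1, 0.4]
width: 0.652
```

```bash
python3 - <<'E'
from h import *
get_image('wrist');im=shot('wrist','w20');go([.407,.3045,.05],39.7); s=observe();print(s['width']*92,s['clock'],s['joints'].round(2))
c=cv2.imread('pics/w20.png')[100:270,220:420]; cv2.imwrite('pics/w20c.png',cv2.resize(c,None,fx=3.5,fy=3.5,interpolation=cv2.INTER_CUBIC))
E
```

```text
pos [0.4073 0.3046 0.1457] yaw 40.25 tilt 1.36 -> xyz [-0.24 -0.08  9.57] turn 0.55 len 9.6
59.50365483363848 25.1667 [-0.2   0.42 -0.73  1.93  0.37  0.9  -1.98]
```

View pics/w20c.png

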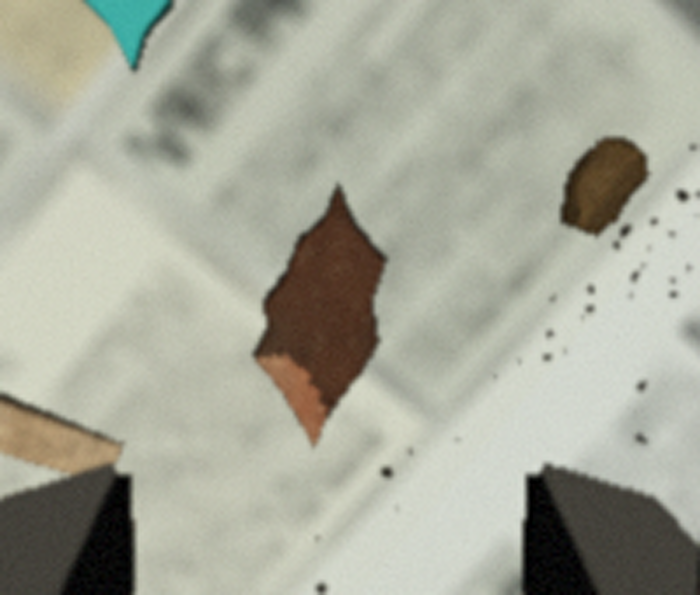

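```bash
python3 - <<'E'
from h import *
d=dict(np.load('pics/w20.npz'))
px=np.array([[320,318],[338,185],[315,447],[265,300],[255,355],[385,260],[377,340]])/3.5+[220,100]
v=onplane(d,px,.008); print(v.round(4)); dblob(d,(311,190))
go([v[0,0],v[0,1],.03],34)
E
```

```text
[[0.4067 0.3059 0.008 ]
 [0.4372 0.3256 0.008 ]
 [0.3775 0.2829 0.008 ]
 [0.4009 0.3205 0.008 ]
 [0.3872 0.3127 0.008 ]
 [0.4302 0.3029 0.008 ]
 [0.4121 0.29   0.008 ]]
 1567 rect [407.1 305.6] [66.4 33.2] ang 9.9 mean [407.8 306.4   9.9] z95 [0.01   0.0114]
pos [0.4073 0.3046 0.1457] yaw 40.25 tilt 1.36 -> xyz [-0.22 -0.22 11.57] turn 6.25 len 11.6
```

Emit:
{"name": "arm_command", "arguments": {"deltas": [{"xyz": [-0.1,-0.2,3],"turn": 6.2,"jaw": 95},{"xyz": [-0.2,-0.2,6],"turn": 6.2,"jaw": 95},{"xyz": [-0.2,-0.2,9],"turn": 6.2,"jaw": 95},{"xyz": [-0.2,-0.2,11.5],"turn": 6.2,"jaw": 95},{"xyz": [-0.2,-0.2,11.5],"turn": 6.2,"jaw": 95}]}}

```text
clock: 25.58
position: [0.4061, 0.3019, 0.0263]
ee_rot: [3.005, 0.911, 0.027]
force: [-0.5, -0.4, 0.5]
width: 0.63
```

Emit:
{"name": "arm_command", "arguments": {"deltas": [{"xyz": [0,0,0],"turn": 0,"jaw": 95},{"xyz": [0,0,0],"turn": 0,"jaw": 95}]}}

```text
clock: 25.75
position: [0.4068, 0.3007, 0.0266]
ee_rot: [3.005, 0.905, 0.026]
force: [-0.5, 0.7, 0.8]
width: 0.629
```

```bash
python3 - <<'E'
from h import *
go([.407,.3055,.002],34); s=observe();print(s['width']*92,s['clock'],s['force'])
E
```

```text
pos [0.4068 0.3007 0.0266] yaw 33.52 tilt 0.95 -> xyz [ 0.25 -0.4   2.46] turn -0.48 len 2.5
57.825612736050644 25.75 [-0.49822961  0.6841072   0.7525678 ]
```

Emit:
{"name": "arm_command", "arguments": {"deltas": [{"xyz": [0.25,-0.4,1],"turn": -0.5,"jaw": 95},{"xyz": [0.25,-0.4,2.2],"turn": -0.5,"jaw": 95},{"xyz": [0.25,-0.4,2.45],"turn": -0.5,"jaw": 100},{"xyz": [0.25,-0.4,2.45],"turn": -0.5,"jaw": 110},{"xyz": [0.25,-0.4,2.45],"turn": -0.5,"jaw": 125}], "force": 12}}

```text
clock: 26.17
position: [0.4069, 0.3055, 0.002]
ee_rot: [3.001, 0.918, 0.025]
force: [0.2, 0.5, 0.0]
width: 0.54
```

Emit:
{"name": "arm_command", "arguments": {"deltas": [{"xyz": [0,0,0],"turn": 0,"jaw": 140},{"xyz": [0,0,0],"turn": 0,"jaw": 150},{"xyz": [0,0,0],"turn": 0,"jaw": 160},{"xyz": [0,0,0],"turn": 0,"jaw": 170}]}}

```text
clock: 26.5
position: [0.407, 0.3056, 0.0023]
ee_rot: [3.001, 0.918, 0.026]
force: [-0.1, -0.5, 2.0]
width: 0.36
```

Emit:
{"name": "arm_command", "arguments": {"deltas": [{"xyz": [0,0,0.05],"turn": 0,"jaw": 185},{"xyz": [0,0,0.05],"turn": 0,"jaw": 190}]}}

```text
clock: 26.67
position: [0.407, 0.3057, 0.0023]
ee_rot: [3.001, 0.918, 0.026]
force: [-1.5, -1.2, 6.1]
width: 0.36
```

```bash
python3 - <<'E'
from h import *
im=shot('wrist','w21');go([.407,.3055,.002],34); s=observe();print(s['width']*92,s['clock'],s['force'])
E
```

```text
pos [0.407  0.3056 0.0023] yaw 34.03 tilt 0.98 -> xyz [-0.01  0.01  0.03] turn 0.03 len 0.0
33.319401141833524 26.7167 [-0.38264178 -1.4907257   5.91006532]
```

View pics/w21.png

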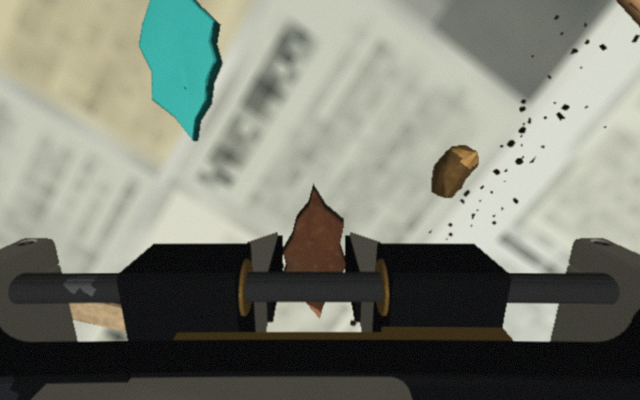

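Emit:
{"name": "arm_command", "arguments": {"deltas": [{"xyz": [0,0,-1],"turn": 0,"jaw": 190},{"xyz": [0,0,-3.5],"turn": 0,"jaw": 190},{"xyz": [0,0,-7],"turn": 0,"jaw": 190},{"xyz": [0,0,-10],"turn": 0,"jaw": 190},{"xyz": [0,0,-10],"turn": 0,"jaw": 190}]}}

```text
clock: 27.13
position: [0.4071, 0.308, 0.108]
ee_rot: [-3.004, -0.92, -0.038]
force: [0.7, 0.2, -0.7]
width: 0.36
```

Emit:
{"name": "arm_command", "arguments": {"deltas": [{"xyz": [2,2.5,0],"turn": 0,"jaw": 190},{"xyz": [4,5,0],"turn": 0,"jaw": 190},{"xyz": [6,7.6,0],"turn": 0,"jaw": 190},{"xyz": [8.4,10.7,0],"turn": 0,"jaw": 190},{"xyz": [8.4,10.7,0],"turn": 0,"jaw": 190}]}}

```text
clock: 27.55
position: [0.5442, 0.2614, 0.1108]
ee_rot: [3.005, 0.906, 0.043]
force: [0.8, -0.8, -0.6]
width: 0.359
```

Emit:
{"name": "arm_command", "arguments": {"deltas": [{"xyz": [2,2.5,0],"turn": 0,"jaw": 190},{"xyz": [4,5,0],"turn": 0,"jaw": 190},{"xyz": [6,7.6,0],"turn": 0,"jaw": 190},{"xyz": [8.4,10.7,0],"turn": 0,"jaw": 190},{"xyz": [8.4,10.7,0],"turn": 0,"jaw": 190}]}}

```text
clock: 27.97
position: [0.6801, 0.2126, 0.1137]
ee_rot: [3.006, 0.893, 0.048]
force: [-0.1, -2.4, -0.7]
width: 0.361
```

```bash
python3 - <<'E'
from h import *
get_image('wrist');im=shot('wrist','w22');go([.672,.220,.053],34); s=observe();print(s['width']*92,s['clock'],s['force'])
E
```

```text
pos [0.6742 0.2172 0.1136] yaw 33.38 tilt 1.55 -> xyz [-0.18 -0.41  6.05] turn -0.62 len 6.1
33.36524530374102 28.0667 [-1.97192802  1.3466277  -0.46771794]
```

View pics/w22.png

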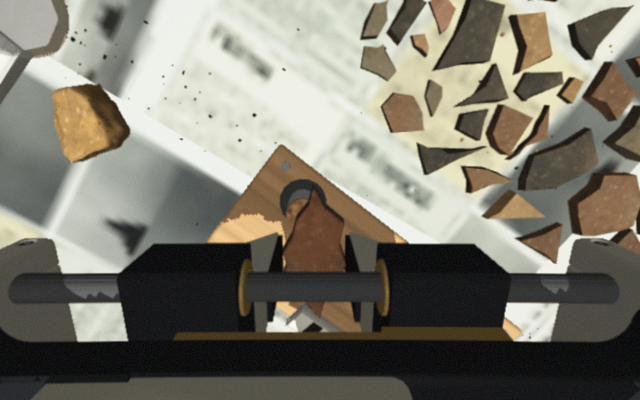

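Emit:
{"name": "arm_command", "arguments": {"deltas": [{"xyz": [-0.2,-0.4,1.5],"turn": -0.6,"jaw": 190},{"xyz": [-0.2,-0.4,3],"turn": -0.6,"jaw": 190},{"xyz": [-0.2,-0.4,4.5],"turn": -0.6,"jaw": 190},{"xyz": [-0.2,-0.4,6],"turn": -0.6,"jaw": 190},{"xyz": [-0.2,-0.4,6],"turn": -0.6,"jaw": 190}]}}

```text
clock: 28.48
position: [0.6695, 0.2187, 0.0493]
ee_rot: [3.001, 0.918, 0.033]
force: [-0.4, -1.2, -1.3]
width: 0.361
```

Emit:
{"name": "arm_command", "arguments": {"deltas": [{"xyz": [0,0,0],"turn": 0,"jaw": 190},{"xyz": [0,0,0],"turn": 0,"jaw": 190}]}}

```text
clock: 28.65
position: [0.6689, 0.2187, 0.0487]
ee_rot: [3.001, 0.918, 0.031]
force: [-0.4, 0.7, -0.5]
width: 0.361
```

```bash
python3 - <<'E'
from h import *
go([.672,.220,.048],34); s=observe();print(s['width']*92,s['clock'],s['force'])
E
```

```text
pos [0.6689 0.2187 0.0487] yaw 34.03 tilt 1.14 -> xyz [0.33 0.06 0.07] turn 0.03 len 0.3
33.24127830341005 28.65 [-0.41392321  0.68879077 -0.51547602]
```

Emit:
{"name": "arm_command", "arguments": {"deltas": [{"xyz": [0.3,0.05,0],"turn": 0,"jaw": 190},{"xyz": [0.3,0.05,0.05],"turn": 0,"jaw": 190},{"xyz": [0.3,0.05,0.1],"turn": 0,"jaw": 190}]}}

```text
clock: 28.9
position: [0.6723, 0.2203, 0.0484]
ee_rot: [3.001, 0.918, 0.033]
force: [-0.3, 0.2, 0.1]
width: 0.36
```

Emit:
{"name": "arm_command", "arguments": {"deltas": [{"xyz": [0,0,0.08],"turn": 0,"jaw": 190},{"xyz": [0,0,0.08],"turn": 0,"jaw": 190}]}}

```text
clock: 29.07
position: [0.6726, 0.2203, 0.048]
ee_rot: [3.001, 0.918, 0.034]
force: [-0.9, -0.4, -0.2]
width: 0.361
```

Emit:
{"name": "arm_command", "arguments": {"deltas": [{"xyz": [0,0,0.08],"turn": 0,"jaw": 190},{"xyz": [0,0,0.08],"turn": 0,"jaw": 190}]}}

```text
clock: 29.23
position: [0.6727, 0.2205, 0.0475]
ee_rot: [3.001, 0.918, 0.034]
force: [-0.8, 0.6, 1.4]
width: 0.358
```

Emit:
{"name": "arm_command", "arguments": {"deltas": [{"xyz": [0,0,0.03],"turn": 0,"jaw": 190},{"xyz": [0,0,0.03],"turn": 0,"jaw": 190}]}}

```text
clock: 29.4
position: [0.6727, 0.2204, 0.0474]
ee_rot: [3.001, 0.918, 0.035]
force: [-1.5, -1.2, 3.4]
width: 0.355
```

Contact. Release and rise, then view everything.

Emit:
{"name": "arm_command", "arguments": {"deltas": [{"xyz": [0,0,-0.05],"turn": 0,"jaw": 155},{"xyz": [0,0,-0.05],"turn": 0,"jaw": 145},{"xyz": [0,0,-0.05],"turn": 0,"jaw": 135},{"xyz": [0,0,-0.05],"turn": 0,"jaw": 120},{"xyz": [0,0,-0.05],"turn": 0,"jaw": 110}]}}

```text
clock: 29.82
position: [0.6727, 0.2204, 0.0478]
ee_rot: [3.001, 0.918, 0.035]
force: [-0.1, -0.2, 1.2]
width: 0.546
```

Emit:
{"name": "arm_command", "arguments": {"deltas": [{"xyz": [0,0,-1],"turn": 0,"jaw": 110},{"xyz": [0,0,-3],"turn": 0,"jaw": 110},{"xyz": [0,0,-6],"turn": 0,"jaw": 110},{"xyz": [0,0,-9],"turn": 0,"jaw": 110},{"xyz": [0,0,-9],"turn": 0,"jaw": 110}]}}

```text
clock: 30.23
position: [0.6734, 0.2224, 0.1454]
ee_rot: [3.002, 0.918, 0.049]
force: [1.0, 0.8, 1.4]
width: 0.567
```

Emit:
{"name": "arm_command", "arguments": {"deltas": [{"xyz": [-4,0,-3],"turn": 7,"jaw": 110},{"xyz": [-8,0,-6],"turn": 14,"jaw": 110},{"xyz": [-11,2,-8],"turn": 21,"jaw": 110},{"xyz": [-14,4,-8],"turn": 28,"jaw": 110},{"xyz": [-14,4,-8],"turn": 34,"jaw": 110}]}}

```text
clock: 30.65
position: [0.5763, 0.1046, 0.2244]
ee_rot: [-3.137, 0.017, -0.052]
force: [0.3, -0.7, -1.3]
width: 0.569
```

```bash
python3 - <<'E'
from h import *
get_image('wrist');im=shot('wrist','w23');go([.439,-.0534,.16],0); s=observe();print(s['width']*92,s['clock'],s['force'])
E
```

```text
pos [0.5772 0.1073 0.2234] yaw -0.4 tilt 1.92 -> xyz [-13.91  16.2    5.79] turn -0.4 len 22.1
52.41180879545058 30.75 [ 0.12896044 -0.2475862  -0.41180891]
```

View pics/w23.png

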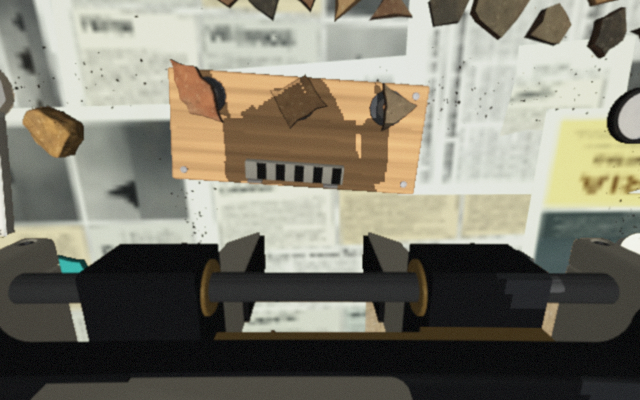

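```bash
python3 - <<'E'
from h import *
d=dict(np.load('pics/w23.npz'))
for n,uv in dict(a=(196,95),s2=(299,102),s3=(396,106)).items():
    q,r=dblob(d,uv,lo=.05,hi=.075,name=n); A=np.c_[q[:,:2]-q[:,:2].mean(0),np.ones(len(q))]; print(np.linalg.lstsq(A,q[:,2],rcond=None)[0].round(3))
q,r=dblob(d,(295,172),lo=.038,hi=.06,win=60,name='bar')
E
```

```text
a 1654 rect [673.4 218.6] [66.9 33. ] ang 12.0 mean [673.2 218.3  54.9] z95 [0.055  0.0565]
[-0.015  0.03   0.055]
s2 1515 rect [664.9 118.6] [40.3 43. ] ang 28.8 mean [663.5 119.   57.4] z95 [0.0575 0.059 ]
[0.009 0.033 0.057]
s3 794 rect [651.5  29.1] [39.2 37.4] ang 57.2 mean [655.   24.   54.8] z95 [0.055  0.0564]
[-0.005 -0.017  0.055]
bar 1917 rect [591.1 125.7] [105.   21.2] ang 85.0 mean [591.8 125.5  45.1] z95 [0.0452 0.0478]
```

Emit:
{"name": "arm_command", "arguments": {"deltas": [{"xyz": [-3,3.5,0],"turn": 0,"jaw": 255},{"xyz": [-6,7,0],"turn": 0,"jaw": 255},{"xyz": [-9,10.5,1],"turn": 0,"jaw": 255},{"xyz": [-12,14,3],"turn": 0,"jaw": 255},{"xyz": [-13.9,16.2,5.8],"turn": -0.4,"jaw": 255}]}}

```text
clock: 31.17
position: [0.4508, -0.0402, 0.1742]
ee_rot: [-3.136, -0.006, -0.058]
force: [1.4, -0.6, -0.8]
width: 0.253
```

Emit:
{"name": "arm_command", "arguments": {"deltas": [{"xyz": [0,0,0],"turn": 0,"jaw": 255},{"xyz": [0,0,0],"turn": 0,"jaw": 255},{"xyz": [0,0,0],"turn": 0,"jaw": 255}]}}

```text
clock: 31.42
position: [0.452, -0.0391, 0.1748]
ee_rot: [-3.135, -0.011, -0.06]
force: [0.0, -0.3, 1.3]
width: 0.038
```

```bash
python3 - <<'E'
from h import *
im=shot('wrist','w24');go([.439,-.0534,.055],0); s=observe();print(s['width']*92,s['clock'],s['force'])
d=im;P=pts(im); hsv=cv2.cvtColor(im['frame'],cv2.COLOR_RGB2HSV)
m=((P[...,2]>.04)&(P[...,2]<.06)&(im['depth']>0)).astype(np.uint8); m[238:]=0
n,l,st,ce=cv2.connectedComponentsWithStats(m,connectivity=4)
for k in range(1,n):
    if st[k,4]>150: q=P[l==k]; print(st[k],np.median(q,0).round(4),cv2.minAreaRect((q[:,:2]*1000).astype(np.float32)))
E
```

```text
pos [ 0.4524 -0.0387  0.175 ] yaw 0.41 tilt 2.26 -> xyz [-1.82  1.54 11.93] turn 0.41 len 12.2
1.78887238837349 31.4667 [-0.41278336  0.21254018 -0.39624248]
[  44    9  138   42 3692] [0.5903 0.1252 0.0453] ((590.743408203125, 125.21107482910156), (106.31318664550781, 21.611690521240234), 84.9362564086914)
[313 193  33  33 845] [ 0.4394 -0.0537  0.0439] ((438.84539794921875, -53.78936767578125), (31.116451263427734, 30.838876724243164), 51.99436950683594)
[380 195  34  32 954] [ 0.4383 -0.1171  0.044 ] ((437.2042541503906, -117.74890899658203), (30.191308975219727, 30.382490158081055), 88.8349609375)
```

View pics/w24.png

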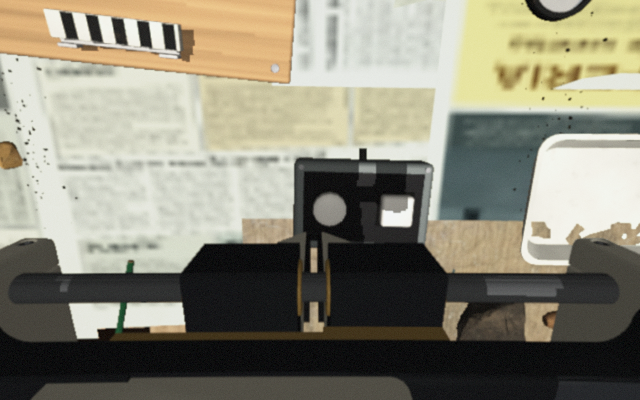

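Emit:
{"name": "arm_command", "arguments": {"deltas": [{"xyz": [-1.8,1.5,3],"turn": 0.4,"jaw": 255},{"xyz": [-1.8,1.5,6],"turn": 0.4,"jaw": 255},{"xyz": [-1.8,1.5,9],"turn": 0.4,"jaw": 255},{"xyz": [-1.8,1.5,11],"turn": 0.4,"jaw": 255},{"xyz": [-1.8,1.5,11.5],"turn": 0.4,"jaw": 255}]}}

```text
clock: 31.88
position: [0.4391, -0.0513, 0.0571]
ee_rot: [-3.133, -0.006, -0.057]
force: [-0.2, 1.2, 1.1]
width: 0.01
```

Emit:
{"name": "arm_command", "arguments": {"deltas": [{"xyz": [0,0,0],"turn": 0,"jaw": 255},{"xyz": [0,0,0],"turn": 0,"jaw": 255},{"xyz": [0,0,0],"turn": 0,"jaw": 255}]}}

```text
clock: 32.13
position: [0.4405, -0.0506, 0.0582]
ee_rot: [-3.133, -0.008, -0.06]
force: [0.5, 0.4, 0.1]
width: 0.007
```

```bash
python3 - <<'E'
from h import *
go([.439,-.0537,.044],0); s=observe();print(s['width']*92,s['clock'],s['force'])
E
```

```text
pos [ 0.4405 -0.0506  0.0582] yaw 0.27 tilt 2.25 -> xyz [-0.21  0.32  1.41] turn 0.27 len 1.5
0.6420611681092961 32.1333 [0.47602858 0.374152   0.0842129 ]
```

Emit:
{"name": "arm_command", "arguments": {"deltas": [{"xyz": [-0.2,0.3,0.5],"turn": 0.2,"jaw": 255},{"xyz": [-0.2,0.3,1],"turn": 0.2,"jaw": 255},{"xyz": [-0.2,0.3,1.3],"turn": 0.2,"jaw": 255},{"xyz": [-0.2,0.3,1.3],"turn": 0.2,"jaw": 255},{"xyz": [-0.2,0.3,1.3],"turn": 0.2,"jaw": 255}]}}

```text
clock: 32.55
position: [0.4389, -0.0536, 0.0451]
ee_rot: [-3.133, -0.002, -0.06]
force: [-0.8, -0.0, 0.5]
width: 0.009
```

Emit:
{"name": "arm_command", "arguments": {"deltas": [{"xyz": [0,0,0.1],"turn": 0,"jaw": 255},{"xyz": [0,0,0.15],"turn": 0,"jaw": 255}]}}

```text
clock: 32.72
position: [0.439, -0.0536, 0.0437]
ee_rot: [-3.133, -0.002, -0.06]
force: [-0.4, -0.2, 3.8]
width: 0.005
```

Emit:
{"name": "arm_command", "arguments": {"deltas": [{"xyz": [0,0,0.1],"turn": 0,"jaw": 255},{"xyz": [0,0,0.1],"turn": 0,"jaw": 255}]}}

```text
clock: 32.88
position: [0.439, -0.0536, 0.0427]
ee_rot: [-3.133, -0.002, -0.06]
force: [-1.6, -0.6, 4.5]
width: 0.002
```

Emit:
{"name": "arm_command", "arguments": {"deltas": [{"xyz": [0,0,0.1],"turn": 0,"jaw": 255},{"xyz": [0,0,0.12],"turn": 0,"jaw": 255}]}}

```text
clock: 33.05
position: [0.439, -0.0536, 0.0414]
ee_rot: [-3.133, -0.002, -0.06]
force: [-1.6, -0.1, 4.6]
width: 0.002
```

Emit:
{"name": "arm_command", "arguments": {"deltas": [{"xyz": [0,0,0.05],"turn": 0,"jaw": 255},{"xyz": [0,0,0.08],"turn": 0,"jaw": 255}]}}

```text
clock: 33.22
position: [0.439, -0.0536, 0.0406]
ee_rot: [-3.133, -0.002, -0.06]
force: [-1.9, -0.4, 3.7]
width: 0.007
```

```bash
python3 - <<'E'
from h import *
s=observe();print(s['position'],s['clock'],s['force'])
E
```

```text
[ 0.43903529 -0.05358561  0.04059776] 33.2167 [-1.8903467  -0.39735871  3.73609331]
```

Emit:
{"name": "arm_command", "arguments": {"deltas": [{"xyz": [0,0,0.05],"turn": 0,"jaw": 255},{"xyz": [0,0,0.05],"turn": 0,"jaw": 255}]}}

```text
clock: 33.38
position: [0.4391, -0.0536, 0.04]
ee_rot: [-3.133, -0.002, -0.06]
force: [-0.3, 0.2, 2.5]
width: 0.004
```

Emit:
{"name": "arm_command", "arguments": {"deltas": [{"xyz": [0,0,-0.4],"turn": 0,"jaw": 255},{"xyz": [0,0,-1],"turn": 0,"jaw": 255},{"xyz": [0,0,-2],"turn": 0,"jaw": 255},{"xyz": [0,0,-2],"turn": 0,"jaw": 255},{"xyz": [0,0,-2],"turn": 0,"jaw": 255}]}}

```text
clock: 33.8
position: [0.4388, -0.0539, 0.0608]
ee_rot: [-3.133, -0.002, -0.062]
force: [-0.7, -0.1, 0.3]
width: 0.006
```

Emit:
{"name": "arm_command", "arguments": {"deltas": [{"xyz": [0,2,0],"turn": 0,"jaw": 255},{"xyz": [0,4.5,0],"turn": 0,"jaw": 255},{"xyz": [0,6.4,0],"turn": 0,"jaw": 255},{"xyz": [0,6.4,0],"turn": 0,"jaw": 255},{"xyz": [0,6.4,0],"turn": 0,"jaw": 255}]}}

```text
clock: 34.22
position: [0.4386, -0.1189, 0.0601]
ee_rot: [-3.133, 0.003, -0.062]
force: [0.1, 0.5, -0.5]
width: 0.003
```

```bash
python3 - <<'E'
from h import *
im=shot('wrist','w25');go([.4373,-.1175,.0453],0); s=observe();print(s['clock'],s['force'])
P=pts(im); print(P[:,:,2].shape)
m=((P[...,2]>.035)&(P[...,2]<.06)&(im['depth']>0)).astype(np.uint8); m[:100]=0
n,l,st,ce=cv2.connectedComponentsWithStats(m,connectivity=4)
for k in range(1,n):
    if st[k,4]>150: q=P[l==k]; print(st[k],np.median(q,0).round(4))
E
```

```text
pos [ 0.4387 -0.1178  0.0602] yaw -0.01 tilt 2.32 -> xyz [-0.2  -0.02  1.48] turn -0.01 len 1.5
34.2667 [-0.07366539  0.30872021 -0.00786579]
(400, 640)
[ 176  211   58   52 1812] [ 0.4434 -0.0532  0.0437]
[287 213  52  26 977] [ 0.4487 -0.1178  0.0437]
```

View pics/w25.png

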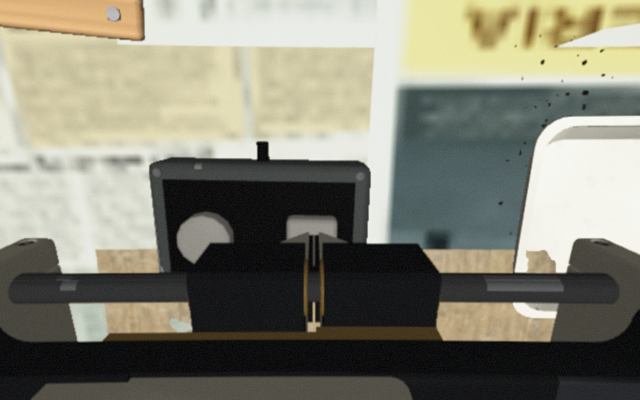

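Emit:
{"name": "arm_command", "arguments": {"deltas": [{"xyz": [-0.2,0,0.5],"turn": 0,"jaw": 255},{"xyz": [-0.2,0,1],"turn": 0,"jaw": 255},{"xyz": [-0.2,0,1.5],"turn": 0,"jaw": 255},{"xyz": [-0.2,0,1.5],"turn": 0,"jaw": 255},{"xyz": [-0.2,0,1.5],"turn": 0,"jaw": 255}]}}

```text
clock: 34.68
position: [0.4371, -0.1171, 0.0447]
ee_rot: [-3.133, -0.002, -0.061]
force: [0.4, 0.6, 0.7]
width: 0.009
```

Emit:
{"name": "arm_command", "arguments": {"deltas": [{"xyz": [0,0,0.1],"turn": 0,"jaw": 255},{"xyz": [0,0,0.2],"turn": 0,"jaw": 255}]}}

```text
clock: 34.85
position: [0.4373, -0.117, 0.0428]
ee_rot: [-3.133, -0.002, -0.061]
force: [-2.0, 0.1, 5.7]
width: 0.007
```

Emit:
{"name": "arm_command", "arguments": {"deltas": [{"xyz": [0,0,0.1],"turn": 0,"jaw": 255},{"xyz": [0,0,0.15],"turn": 0,"jaw": 255}]}}

```text
clock: 35.02
position: [0.4373, -0.117, 0.0413]
ee_rot: [-3.133, -0.002, -0.061]
force: [-1.6, -0.3, 4.0]
width: 0.007
```

Emit:
{"name": "arm_command", "arguments": {"deltas": [{"xyz": [0,0,0.07],"turn": 0,"jaw": 255},{"xyz": [0,0,0.12],"turn": 0,"jaw": 255}]}}

```text
clock: 35.18
position: [0.4373, -0.117, 0.0401]
ee_rot: [-3.133, -0.002, -0.061]
force: [-1.6, 0.6, 3.6]
width: 0.001
```

```bash
python3 - <<'E'
from h import *
s=observe();print(s['position'],s['clock'],s['force'])
E
```

```text
[ 0.43730906 -0.11701777  0.04007243] 35.1833 [-1.56631898  0.60710973  3.58921946]
```

Emit:
{"name": "arm_command", "arguments": {"deltas": [{"xyz": [0,0,0.03],"turn": 0,"jaw": 255},{"xyz": [0,0,-1],"turn": 0,"jaw": 255},{"xyz": [0,0,-2],"turn": 0,"jaw": 255},{"xyz": [0,0,-2],"turn": 0,"jaw": 255},{"xyz": [0,0,-2],"turn": 0,"jaw": 255}]}}

```text
clock: 35.6
position: [0.437, -0.1174, 0.0605]
ee_rot: [-3.133, -0.002, -0.063]
force: [0.2, -1.1, 0.8]
width: 0.007
```

Emit:
{"name": "arm_command", "arguments": {"deltas": [{"xyz": [0.1,-2,0],"turn": 0,"jaw": 255},{"xyz": [0.2,-4.5,0],"turn": 0,"jaw": 255},{"xyz": [0.2,-6.3,0],"turn": 0,"jaw": 255},{"xyz": [0.2,-6.3,0],"turn": 0,"jaw": 255},{"xyz": [0.2,-6.3,0],"turn": 0,"jaw": 255}]}}

```text
clock: 36.02
position: [0.4388, -0.0536, 0.0608]
ee_rot: [-3.133, -0.005, -0.063]
force: [-0.3, 0.5, -0.1]
width: 0.006
```

```bash
python3 - <<'E'
from h import *
im=shot('wrist','w26');go([.439,-.0537,.0453],0); s=observe();print(s['clock'],s['force'])
P=pts(im)
m=((P[...,2]>.035)&(P[...,2]<.06)&(im['depth']>0)).astype(np.uint8); m[:100]=0
n,l,st,ce=cv2.connectedComponentsWithStats(m,connectivity=4)
for k in range(1,n):
    if st[k,4]>150: q=P[l==k]; print(st[k],np.median(q,0).round(4))
E
```

```text
pos [ 0.4388 -0.0546  0.0608] yaw 0.09 tilt 2.32 -> xyz [-0.04 -0.07  1.55] turn 0.09 len 1.6
36.0667 [0.47229005 0.05451439 0.91646885]
[287 210  54  29 918] [ 0.4481 -0.0536  0.0434]
[ 393  215   56   53 1855] [ 0.4438 -0.1199  0.0439]
```

Emit:
{"name": "arm_command", "arguments": {"deltas": [{"xyz": [0,0,0.5],"turn": 0,"jaw": 255},{"xyz": [0,0,1],"turn": 0,"jaw": 255},{"xyz": [0,0,1.5],"turn": 0,"jaw": 255},{"xyz": [0,0,1.55],"turn": 0,"jaw": 255},{"xyz": [0,0,1.55],"turn": 0,"jaw": 255}]}}

```text
clock: 36.48
position: [0.439, -0.0549, 0.0448]
ee_rot: [-3.134, -0.001, -0.061]
force: [0.6, -0.4, 0.7]
width: 0.006
```

Emit:
{"name": "arm_command", "arguments": {"deltas": [{"xyz": [0,0,0.1],"turn": 0,"jaw": 255},{"xyz": [0,0,0.2],"turn": 0,"jaw": 255}]}}

```text
clock: 36.65
position: [0.4391, -0.0548, 0.0428]
ee_rot: [-3.134, -0.001, -0.061]
force: [-0.6, -0.3, 4.9]
width: 0.002
```

Emit:
{"name": "arm_command", "arguments": {"deltas": [{"xyz": [0,0,0.1],"turn": 0,"jaw": 255},{"xyz": [0,0,0.15],"turn": 0,"jaw": 255}]}}

```text
clock: 36.82
position: [0.4391, -0.0548, 0.0413]
ee_rot: [-3.134, -0.001, -0.061]
force: [-1.3, 0.3, 3.8]
width: 0.007
```

Emit:
{"name": "arm_command", "arguments": {"deltas": [{"xyz": [0,0,0.08],"turn": 0,"jaw": 255},{"xyz": [0,0,0.13],"turn": 0,"jaw": 255},{"xyz": [0,0,0.13],"turn": 0,"jaw": 255}]}}

```text
clock: 37.07
position: [0.4391, -0.0548, 0.04]
ee_rot: [-3.134, -0.002, -0.061]
force: [-0.9, -0.4, 2.9]
width: 0.006
```

Emit:
{"name": "arm_command", "arguments": {"deltas": [{"xyz": [0,0,-1],"turn": 0,"jaw": 255},{"xyz": [0,0,-4],"turn": 0,"jaw": 255},{"xyz": [0,0,-8],"turn": 0,"jaw": 200},{"xyz": [0,0,-12],"turn": 0,"jaw": 150},{"xyz": [0,0,-12],"turn": 0,"jaw": 100}]}}

```text
clock: 37.48
position: [0.4379, -0.0552, 0.1667]
ee_rot: [-3.134, -0.003, -0.076]
force: [1.4, -0.1, 1.0]
width: 0.173
```

Emit:
{"name": "arm_command", "arguments": {"deltas": [{"xyz": [3.5,-1,0],"turn": 0,"jaw": 110},{"xyz": [7,-2,0],"turn": 0,"jaw": 110},{"xyz": [10,-3,0],"turn": 0,"jaw": 110},{"xyz": [11,-3,0],"turn": 0,"jaw": 110},{"xyz": [11,-3,0],"turn": 0,"jaw": 110}]}}

```text
clock: 37.9
position: [0.55, -0.024, 0.1727]
ee_rot: [-3.133, -0.005, -0.078]
force: [-0.1, 1.0, -0.3]
width: 0.53
```

```bash
python3 - <<'E'
from h import *
get_image('wrist');im=shot('wrist','w27');go([.6563,.0185,.15],0); s=observe();print(s['clock'],s['force'],s['width'])
t=shot('top','t27'); hsv=cv2.cvtColor(t['frame'],cv2.COLOR_RGB2HSV); 
m=((hsv[...,2]>150)&(hsv[...,1]<40)).astype(np.uint8)
c=cv2.imread('pics/t27.png')[120:260,240:540]; cv2.imwrite('pics/t27c.png',cv2.resize(c,None,fx=2.6,fy=2.6,interpolation=cv2.INTER_CUBIC))
E
```

```text
pos [ 0.5468 -0.0251  0.172 ] yaw 0.1 tilt 2.71 -> xyz [10.84 -4.33  2.74] turn 0.1 len 12.0
38.0 [-0.02046805  0.30903968 -0.10980332] 0.5631957619187831
```

View pics/w27.png

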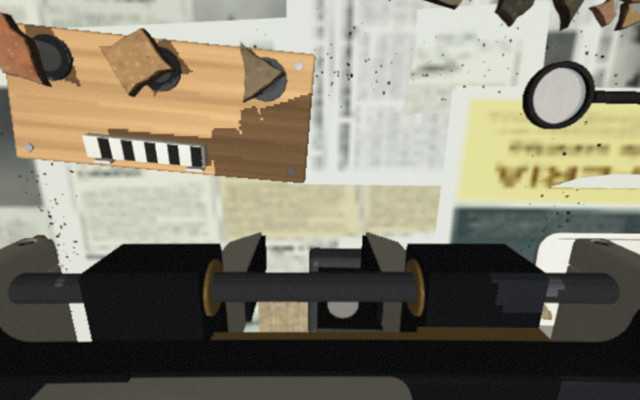

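View pics/t27c.png

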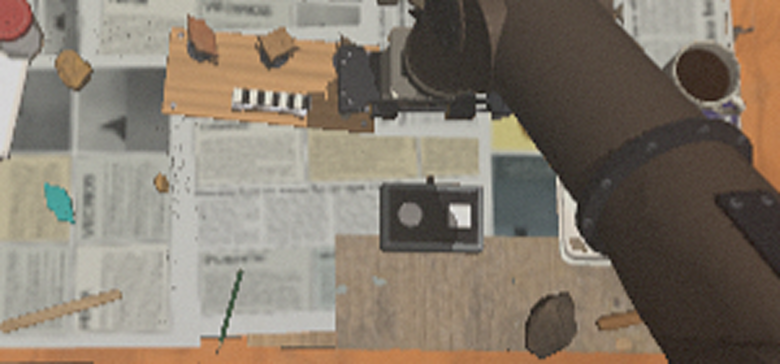

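Emit:
{"name": "arm_command", "arguments": {"deltas": [{"xyz": [3.5,-1.5,0],"turn": 0,"jaw": 95},{"xyz": [7,-3,0],"turn": 0,"jaw": 95},{"xyz": [10,-4.3,1],"turn": 0,"jaw": 95},{"xyz": [10.9,-4.35,2.7],"turn": 0,"jaw": 95},{"xyz": [10.9,-4.35,2.7],"turn": 0,"jaw": 95}]}}

```text
clock: 38.47
position: [0.6558, 0.0187, 0.1474]
ee_rot: [-3.135, -0.004, -0.067]
force: [-1.5, -0.3, -0.6]
width: 0.626
```

Emit:
{"name": "arm_command", "arguments": {"deltas": [{"xyz": [0,0,2],"turn": 0,"jaw": 95},{"xyz": [0,0,4],"turn": 0,"jaw": 95},{"xyz": [0,0,6],"turn": 0,"jaw": 95},{"xyz": [0,0,6.5],"turn": 0,"jaw": 95},{"xyz": [0,0,6.5],"turn": 0,"jaw": 95}]}}

```text
clock: 38.88
position: [0.6564, 0.0179, 0.0815]
ee_rot: [-3.136, -0.003, -0.062]
force: [0.4, 0.0, 1.1]
width: 0.627
```

```bash
python3 - <<'E'
from h import *
get_image('wrist');im=shot('wrist','w28');go([.6572,.0186,.0455],0); s=observe();print(s['clock'],s['force'],s['width']*92)
dblob(im,(305,235),lo=.05,hi=.08)
E
```

```text
pos [0.6585 0.0186 0.0838] yaw 0.1 tilt 2.53 -> xyz [-0.3   0.03  3.82] turn 0.1 len 3.8
38.9833 [ 0.19490525 -0.6257331   0.73104366] 57.51101106342773
 1818 rect [655.8  18.1] [34.  45.7] ang 89.6 mean [656.6  22.6  54.7] z95 [0.0549 0.0561]
```

View pics/w28.png

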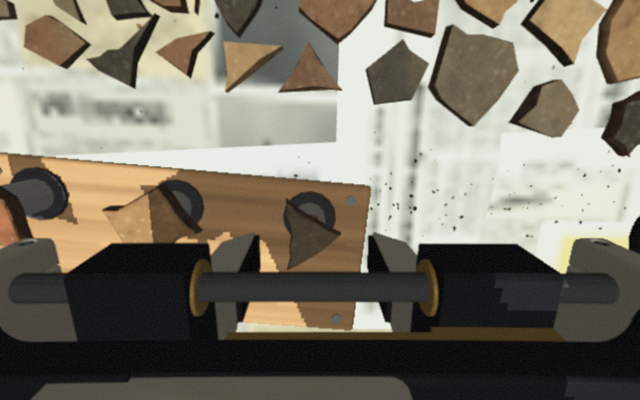

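Emit:
{"name": "arm_command", "arguments": {"deltas": [{"xyz": [-0.3,0,1.5],"turn": 0,"jaw": 95},{"xyz": [-0.3,0,3],"turn": 0,"jaw": 95},{"xyz": [-0.3,0,3.8],"turn": 0,"jaw": 100},{"xyz": [-0.3,0,3.8],"turn": 0,"jaw": 110},{"xyz": [-0.3,0,3.8],"turn": 0,"jaw": 125}], "force": 12}}

```text
clock: 39.4
position: [0.6574, 0.0189, 0.0465]
ee_rot: [-3.135, -0.003, -0.069]
force: [-0.2, -0.3, 0.0]
width: 0.539
```

Emit:
{"name": "arm_command", "arguments": {"deltas": [{"xyz": [0,0,0],"turn": 0,"jaw": 140},{"xyz": [0,0,0],"turn": 0,"jaw": 150},{"xyz": [0,0,0],"turn": 0,"jaw": 160},{"xyz": [0,0,0],"turn": 0,"jaw": 170},{"xyz": [0,0,0],"turn": 0,"jaw": 185}]}}

```text
clock: 39.82
position: [0.6579, 0.0192, 0.0473]
ee_rot: [-3.134, -0.003, -0.071]
force: [-1.3, 0.7, 6.3]
width: 0.357
```

Emit:
{"name": "arm_command", "arguments": {"deltas": [{"xyz": [0,0,0],"turn": 0,"jaw": 190},{"xyz": [0,0,-0.5],"turn": 0,"jaw": 190},{"xyz": [0,0,-1.5],"turn": 0,"jaw": 190},{"xyz": [0,0,-2.5],"turn": 0,"jaw": 190},{"xyz": [0,0,-2.5],"turn": 0,"jaw": 190}]}}

```text
clock: 40.23
position: [0.6582, 0.0194, 0.0751]
ee_rot: [-3.134, -0.003, -0.077]
force: [0.1, -0.1, 0.1]
width: 0.358
```

```bash
python3 - <<'E'
from h import *
im=shot('wrist','w29');go([.487,-.335,.13],0); s=observe();print(s['clock'],s['force'],s['width']*92)
E
```

```text
pos [0.6579 0.0192 0.0742] yaw 0.09 tilt 2.8 -> xyz [-16.86  35.35  -6.64] turn 0.09 len 39.7
40.2833 [ 0.29242385  0.42591841 -0.58411814] 33.16469564416462
```

View pics/w29.png

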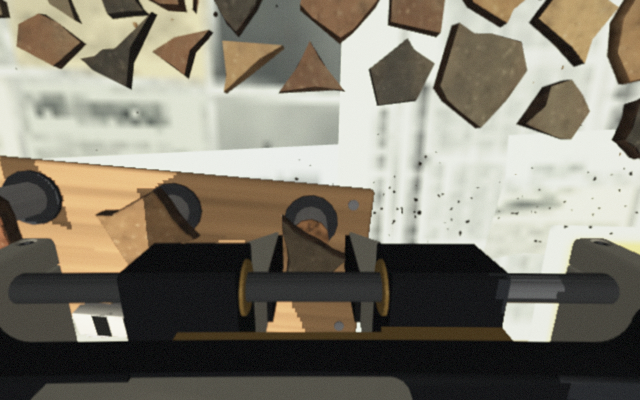

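Emit:
{"name": "arm_command", "arguments": {"deltas": [{"xyz": [-0.5,1,-2],"turn": 0,"jaw": 190},{"xyz": [-1,2,-4.5],"turn": 0,"jaw": 190},{"xyz": [-1.5,3,-7],"turn": 0,"jaw": 190},{"xyz": [-2,4,-9],"turn": 0,"jaw": 190},{"xyz": [-2,4,-9],"turn": 0,"jaw": 190}]}}

```text
clock: 40.7
position: [0.635, -0.024, 0.1671]
ee_rot: [-3.136, 0.001, -0.085]
force: [1.2, -1.4, 0.2]
width: 0.365
```

Emit:
{"name": "arm_command", "arguments": {"deltas": [{"xyz": [-1.7,3.2,0],"turn": 0,"jaw": 190},{"xyz": [-3.4,6.4,0],"turn": 0,"jaw": 190},{"xyz": [-5.1,9.6,0],"turn": 0,"jaw": 190},{"xyz": [-6.8,12.8,0],"turn": 0,"jaw": 190},{"xyz": [-8.2,15.5,0],"turn": 0,"jaw": 190}]}}

```text
clock: 41.12
position: [0.5512, -0.1811, 0.1611]
ee_rot: [-3.136, 0.003, -0.083]
force: [1.2, 0.9, -0.1]
width: 0.36
```

Emit:
{"name": "arm_command", "arguments": {"deltas": [{"xyz": [-1.7,3.2,0],"turn": 0,"jaw": 190},{"xyz": [-3.4,6.4,0],"turn": 0,"jaw": 190},{"xyz": [-5.1,9.6,0],"turn": 0,"jaw": 190},{"xyz": [-6.8,12.8,0],"turn": 0,"jaw": 190},{"xyz": [-8.2,15.5,0],"turn": 0,"jaw": 190}]}}

```text
clock: 41.53
position: [0.4671, -0.3381, 0.1554]
ee_rot: [-3.136, 0.005, -0.081]
force: [-0.3, -0.5, 0.6]
width: 0.357
```

```bash
cat >> h.py <<'E'
def dish(im):
    P=pts(im); hsv=cv2.cvtColor(im['frame'],cv2.COLOR_RGB2HSV)
    m=((P[...,2]>.014)&(P[...,2]<.034)&(im['depth']>0)&(hsv[...,1]<60)&(hsv[...,2]>110)&(P[...,0]>.36)&(P[...,0]<.62)&(P[...,1]<-.16)&(P[...,1]>-.52)).astype(np.uint8)
    n,l,st,ce=cv2.connectedComponentsWithStats(m); k=1+st[1:,4].argmax(); q=P[l==k]
    r=cv2.minAreaRect((q[:,:2]*1000).astype(np.float32)); print('dish',st[k],np.round(r[0],1),np.round(r[1],1),round(r[2],1)); return r
E
python3 - <<'E'
from h import *
get_image('wrist');im=shot('wrist','w30'); s=observe();print(s['clock'],s['force'],s['width']*92)
dish(im); go([.487,-.335,.1],90)
P=pts(im)
m=(P[...,2]>.06)&(P[...,1]<-.25)&(P[...,0]>.5); m[235:]=0; q=P[m]; print('tall',len(q), q.min(0).round(3) if len(q) else '', q.max(0).round(3) if len(q) else '')
E
```

```text
41.6333 [ 0.20965366 -0.16145274  0.28544217] 32.80247081361698
dish [ 210  148  200   95 3886] [ 462.6 -342. ] [182.4  93.5] 89.2
pos [ 0.4649 -0.3419  0.1548] yaw -0.62 tilt 2.85 -> xyz [ 1.92 -0.7   5.58] turn -90.62 len 5.9
tall 6909 [ 0.531 -0.487  0.06 ] [ 0.615 -0.346  0.316]
```

View pics/w30.png

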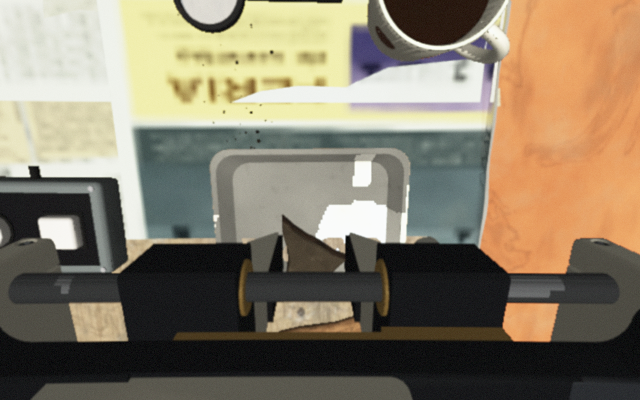

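Emit:
{"name": "arm_command", "arguments": {"deltas": [{"xyz": [-3,0,0],"turn": 0,"jaw": 190},{"xyz": [-6,0,0],"turn": 0,"jaw": 190},{"xyz": [-9,0,0],"turn": 0,"jaw": 190},{"xyz": [-9,0,0],"turn": 0,"jaw": 190},{"xyz": [-9,0,0],"turn": 0,"jaw": 190}]}}

```text
clock: 42.05
position: [0.3735, -0.3408, 0.1499]
ee_rot: [-3.138, 0.02, -0.076]
force: [1.6, -0.8, -0.4]
width: 0.362
```

```bash
python3 - <<'E'
from h import *
get_image('wrist');im=shot('wrist','w31'); s=observe();print(s['clock'],s['force'],s['width']*92)
dish(im); go([.487,-.335,.1],90)
d=dict(np.load('pics/w24.npz')); dish(d); d=dict(np.load('pics/w4.npz')); dish(d); d=dict(np.load('pics/w1.npz')); dish(d)
E
```

```text
42.15 [ 0.38077978 -0.99151526 -0.00244392] 33.18073542266775
dish [ 204   39  220  159 9739] [ 443.  -341.5] [183.1 132.6] 89.6
pos [ 0.3761 -0.3407  0.1505] yaw -0.59 tilt 2.91 -> xyz [10.81 -0.67  5.6 ] turn -90.59 len 12.2
dish [ 520  134  120  131 2263] [ 442.6 -300.3] [132.  101.1] 0.0
dish [ 522  122  118   87 2110] [ 484.6 -322.6] [181.5 132.1] 89.8
dish [ 235   69  142  106 3334] [ 484.8 -324.6] [182.2 131.7] 89.0
```

View pics/w31.png

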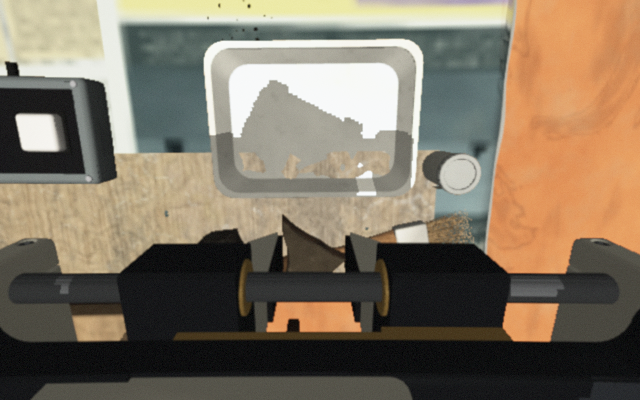

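Emit:
{"name": "arm_command", "arguments": {"deltas": [{"xyz": [2,1.5,0],"turn": -7,"jaw": 190},{"xyz": [4,3,0],"turn": -14,"jaw": 190},{"xyz": [6,4.4,0],"turn": -21,"jaw": 190},{"xyz": [6.7,4.4,0],"turn": -28,"jaw": 190},{"xyz": [6.7,4.4,0],"turn": -35,"jaw": 190}]}}

```text
clock: 42.57
position: [0.4466, -0.3851, 0.1537]
ee_rot: [2.983, 0.937, 0.082]
force: [0.6, -0.0, -1.1]
width: 0.363
```

Emit:
{"name": "arm_command", "arguments": {"deltas": [{"xyz": [0,0,0],"turn": -7,"jaw": 190},{"xyz": [0,0,0],"turn": -14,"jaw": 190},{"xyz": [0,0,0],"turn": -21,"jaw": 190},{"xyz": [0,0,0],"turn": -28,"jaw": 190},{"xyz": [0,0,0],"turn": -35,"jaw": 190}]}}

```text
clock: 42.98
position: [0.4484, -0.3844, 0.1536]
ee_rot: [2.544, 1.791, 0.073]
force: [0.6, -0.3, -0.1]
width: 0.357
```

Emit:
{"name": "arm_command", "arguments": {"deltas": [{"xyz": [0,0,1],"turn": -7,"jaw": 190},{"xyz": [0,0,3],"turn": -14,"jaw": 190},{"xyz": [0,0,5],"turn": -21,"jaw": 190},{"xyz": [0,0,8],"turn": -21,"jaw": 190},{"xyz": [0,0,8],"turn": -21,"jaw": 190}]}}

```text
clock: 43.4
position: [0.4517, -0.3822, 0.0689]
ee_rot: [2.173, 2.225, 0.065]
force: [-2.0, 0.4, -1.2]
width: 0.361
```

```bash
python3 - <<'E'
from h import *
get_image('wrist');im=shot('wrist','w32'); s=observe();print(s['clock'],s['force'],s['width']*92,s['joints'].round(2))
go([.443,-.3845,.012],90)
E
```

```text
43.5 [0.48689092 0.81222266 0.48419848] 33.069773242745434 [ 1.17  0.67 -0.79  1.8   0.57  0.87  0.15]
pos [ 0.4535 -0.3832  0.0734] yaw 91.31 tilt 3.13 -> xyz [-0.13 -1.39  6.07] turn 1.31 len 6.2
```

View pics/w32.png

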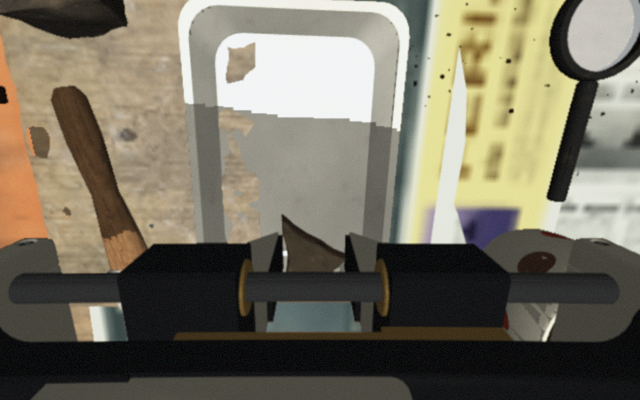

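```bash
python3 - <<'E'
from h import *
d=dict(np.load('pics/w30.npz'));P=pts(d)
for u,v in [(380,20),(385,40),(410,50),(430,55),(460,52),(480,45),(495,45),(505,55),(430,20)]: print((u,v),P[v,u].round(3))
d=dict(np.load('pics/w5.npz'));P=pts(d); print('w5')
for u,v in [(515,60),(520,45),(530,30),(545,15),(550,88),(600,50),(620,85)]: print((u,v),P[v,u].round(3))
E
```

```text
(380, 20) [ 0.597 -0.391  0.077]
(385, 40) [ 0.59  -0.399  0.057]
(410, 50) [ 0.58  -0.415  0.07 ]
(430, 55) [ 0.578 -0.431  0.063]
(460, 52) [ 0.585 -0.466  0.031]
(480, 45) [ 0.596 -0.495  0.002]
(495, 45) [ 0.581 -0.472  0.073]
(505, 55) [ 0.576 -0.484  0.066]
(430, 20) [ 0.599 -0.427  0.069]
w5
(515, 60) [ 0.63  -0.391  0.025]
(520, 45) [ 0.641 -0.397  0.029]
(530, 30) [ 0.649 -0.401  0.04 ]
(545, 15) [ 0.655 -0.408  0.052]
(550, 88) [ 0.6   -0.392  0.056]
(600, 50) [ 0.612 -0.427  0.068]
(620, 85) [ 0.58  -0.429  0.073]
```

Emit:
{"name": "arm_command", "arguments": {"deltas": [{"xyz": [-0.1,-1,0.5],"turn": 1.3,"jaw": 190},{"xyz": [-0.1,-1.4,2],"turn": 1.3,"jaw": 190},{"xyz": [-0.1,-1.4,4],"turn": 1.3,"jaw": 190},{"xyz": [-0.1,-1.4,5.5],"turn": 1.3,"jaw": 190},{"xyz": [-0.1,-1.4,5.5],"turn": 1.3,"jaw": 190}]}}

```text
clock: 43.92
position: [0.4414, -0.3841, 0.0166]
ee_rot: [2.2, 2.196, 0.065]
force: [0.3, -0.5, 1.0]
width: 0.356
```

```bash
python3 - <<'E'
from h import *
get_image('wrist');s=observe();print(s['clock'],s['force'],s['width']*92)
go([.443,-.3845,.012],90)
E
```

```text
43.9667 [ 0.65910605  0.13704756 -0.18955856] 33.227927601366275
pos [ 0.4421 -0.3842  0.0179] yaw 89.94 tilt 3.09 -> xyz [-0.03  0.06  0.59] turn -0.06 len 0.6
```

Lower 5 mm, release to ~46 mm, rise.

Emit:
{"name": "arm_command", "arguments": {"deltas": [{"xyz": [0,0.1,0.3],"turn": 0,"jaw": 190},{"xyz": [0,0.1,0.5],"turn": 0,"jaw": 190},{"xyz": [0,0.1,0.5],"turn": 0,"jaw": 150},{"xyz": [0,0.1,0.5],"turn": 0,"jaw": 135},{"xyz": [0,0.1,0.5],"turn": 0,"jaw": 128}]}}

```text
clock: 44.38
position: [0.4436, -0.3844, 0.0135]
ee_rot: [2.198, 2.195, 0.065]
force: [-0.6, 0.4, -0.1]
width: 0.487
```

Emit:
{"name": "arm_command", "arguments": {"deltas": [{"xyz": [0,0,0],"turn": 0,"jaw": 128},{"xyz": [0,0,-1],"turn": 0,"jaw": 128},{"xyz": [0,0,-3],"turn": 0,"jaw": 128},{"xyz": [0,0,-6],"turn": 0,"jaw": 128},{"xyz": [0,0,-8],"turn": 0,"jaw": 128}]}}

```text
clock: 44.8
position: [0.4398, -0.3846, 0.0961]
ee_rot: [2.196, 2.195, 0.066]
force: [0.4, 1.0, -0.6]
width: 0.501
```

Emit:
{"name": "arm_command", "arguments": {"deltas": [{"xyz": [0,0,-3],"turn": 7,"jaw": 110},{"xyz": [0,0,-6],"turn": 14,"jaw": 110},{"xyz": [0,0,-9],"turn": 21,"jaw": 110},{"xyz": [0,0,-10],"turn": 28,"jaw": 110},{"xyz": [0,0,-10],"turn": 35,"jaw": 110}]}}

```text
clock: 45.22
position: [0.4359, -0.3856, 0.2004]
ee_rot: [2.766, 1.429, 0.084]
force: [0.2, -0.1, -0.7]
width: 0.57
```

```bash
python3 - <<'E'
from h import *
get_image('wrist');im=shot('wrist','w33');s=observe();print(s['clock'],s['force'],s['width']*92)
go([.673,.2195,.2],34); go([.665,.1205,.2],29)
E
```

```text
45.3167 [ 0.07300235  0.12731529 -0.44244592] 51.94000210967238
pos [ 0.4346 -0.385   0.1976] yaw 54.89 tilt 3.26 -> xyz [ 63.13 -15.35   1.28] turn 20.89 len 65.0
pos [ 0.4346 -0.385   0.1976] yaw 54.89 tilt 3.26 -> xyz [ 54.58 -10.3    1.21] turn 25.89 len 55.6
```

View pics/w33.png

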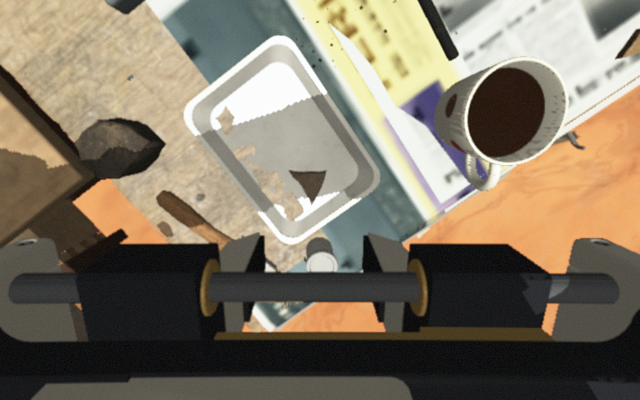

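Emit:
{"name": "arm_command", "arguments": {"deltas": [{"xyz": [3.2,-0.8,0],"turn": 0,"jaw": 95},{"xyz": [6.4,-1.6,0],"turn": 0,"jaw": 95},{"xyz": [9.6,-2.4,0],"turn": 0,"jaw": 95},{"xyz": [12.8,-3.2,0.2],"turn": 0,"jaw": 95},{"xyz": [15.8,-3.9,0.3],"turn": 0,"jaw": 95}]}}

```text
clock: 45.73
position: [0.4937, -0.2313, 0.1981]
ee_rot: [2.763, 1.444, 0.08]
force: [0.7, -0.1, -0.1]
width: 0.626
```

Emit:
{"name": "arm_command", "arguments": {"deltas": [{"xyz": [3.2,-0.8,0],"turn": 0,"jaw": 95},{"xyz": [6.4,-1.6,0],"turn": 0,"jaw": 95},{"xyz": [9.6,-2.4,0],"turn": 0,"jaw": 95},{"xyz": [12.8,-3.2,0.2],"turn": 0,"jaw": 95},{"xyz": [15.8,-3.9,0.3],"turn": 0,"jaw": 95}]}}

```text
clock: 46.15
position: [0.5518, -0.0772, 0.1987]
ee_rot: [2.76, 1.452, 0.079]
force: [0.5, -1.1, -1.0]
width: 0.629
```

Emit:
{"name": "arm_command", "arguments": {"deltas": [{"xyz": [3.2,-0.8,0],"turn": 0,"jaw": 95},{"xyz": [6.4,-1.6,0],"turn": 0,"jaw": 95},{"xyz": [9.6,-2.4,0],"turn": 0,"jaw": 95},{"xyz": [12.8,-3.2,0.2],"turn": 0,"jaw": 95},{"xyz": [15.8,-3.9,0.3],"turn": 0,"jaw": 95}]}}

```text
clock: 46.57
position: [0.609, 0.0771, 0.199]
ee_rot: [2.756, 1.46, 0.077]
force: [1.5, -0.1, -0.5]
width: 0.625
```

Emit:
{"name": "arm_command", "arguments": {"deltas": [{"xyz": [3.2,-0.8,0],"turn": 5,"jaw": 95},{"xyz": [6.4,-1.6,0],"turn": 10,"jaw": 95},{"xyz": [9.6,-2.4,0],"turn": 15,"jaw": 95},{"xyz": [12.8,-3.2,0.2],"turn": 20,"jaw": 95},{"xyz": [15,-3.9,0.3],"turn": 21,"jaw": 95}]}}

```text
clock: 46.98
position: [0.6608, 0.2266, 0.1988]
ee_rot: [2.985, 0.94, 0.081]
force: [-1.0, 0.3, -1.0]
width: 0.63
```

```bash
python3 - <<'E'
from h import *
get_image('wrist');get_image('wrist');im=shot('wrist','w34');s=observe();print(s['clock'],s['force'],s['width']*92,s['joints'].round(2))
go([.6727,.2204,.1],34); go([.6727,.2204,.045],34)
E
```

```text
47.1333 [-0.68492293  0.35049406 -0.07161617] 57.737635047184106 [-0.03  0.63 -0.64  1.42  0.42  1.17 -1.68]
pos [0.66   0.226  0.1985] yaw 35.35 tilt 2.98 -> xyz [0.27 0.94 9.9 ] turn 1.35 len 9.9
pos [0.66   0.226  0.1985] yaw 35.35 tilt 2.98 -> xyz [ 0.02  0.8  15.39] turn 1.35 len 15.4
```

View pics/w34.png

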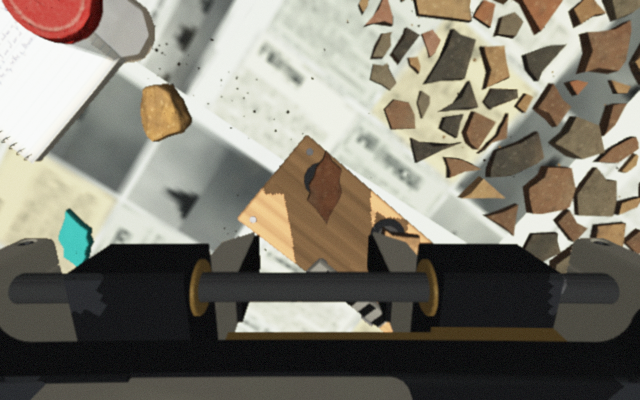

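Emit:
{"name": "arm_command", "arguments": {"deltas": [{"xyz": [0.2,0.9,3],"turn": 1.3,"jaw": 95},{"xyz": [0.2,0.9,6],"turn": 1.3,"jaw": 95},{"xyz": [0.2,0.9,9],"turn": 1.3,"jaw": 95},{"xyz": [0.2,0.9,11.5],"turn": 1.3,"jaw": 95},{"xyz": [0.2,0.9,11.5],"turn": 1.3,"jaw": 95}]}}

```text
clock: 47.55
position: [0.6697, 0.2165, 0.0778]
ee_rot: [2.991, 0.918, 0.065]
force: [-2.3, -0.7, -1.0]
width: 0.629
```

Emit:
{"name": "arm_command", "arguments": {"deltas": [{"xyz": [0,0,0],"turn": 0,"jaw": 95},{"xyz": [0,0,0],"turn": 0,"jaw": 95}]}}

```text
clock: 47.72
position: [0.6696, 0.2151, 0.0782]
ee_rot: [2.99, 0.919, 0.063]
force: [0.5, -0.6, 0.9]
width: 0.628
```

```bash
python3 - <<'E'
from h import *
get_image('wrist');im=shot('wrist','w35');s=observe();print(s['clock'],s['force'],s['width']*92,s['joints'].round(2))
go([.6727,.2204,.0455],34);dblob(im,(313,235),lo=.05,hi=.08)
E
```

```text
47.8167 [0.01155455 0.29132246 0.12176808] 57.85647796284356 [-0.05  0.75 -0.58  1.52  0.49  0.98 -1.75]
pos [0.6706 0.2163 0.0796] yaw 34.16 tilt 2.59 -> xyz [ 0.28 -0.3   3.42] turn 0.16 len 3.4
 3350 rect [672.4 218.9] [52.7 33.2] ang 12.3 mean [673.4 219.5  55.1] z95 [0.0551 0.0563]
```

View pics/w35.png

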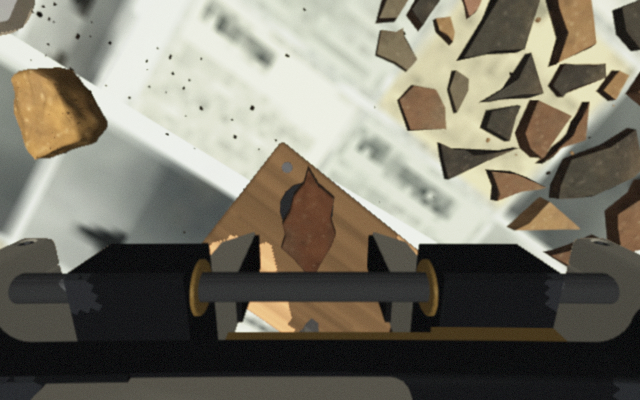

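Emit:
{"name": "arm_command", "arguments": {"deltas": [{"xyz": [0.3,-0.3,1],"turn": 0,"jaw": 95},{"xyz": [0.3,-0.3,2.5],"turn": 0,"jaw": 95},{"xyz": [0.3,-0.3,3.4],"turn": 0,"jaw": 100},{"xyz": [0.3,-0.3,3.4],"turn": 0,"jaw": 110},{"xyz": [0.3,-0.3,3.4],"turn": 0,"jaw": 125}], "force": 14}}

```text
clock: 48.23
position: [0.6721, 0.2202, 0.0443]
ee_rot: [2.991, 0.919, 0.065]
force: [-0.2, -0.6, 0.5]
width: 0.541
```

Emit:
{"name": "arm_command", "arguments": {"deltas": [{"xyz": [0,0,0],"turn": 0,"jaw": 140},{"xyz": [0,0,0],"turn": 0,"jaw": 150},{"xyz": [0,0,0],"turn": 0,"jaw": 160},{"xyz": [0,0,0],"turn": 0,"jaw": 170},{"xyz": [0,0,0],"turn": 0,"jaw": 185}]}}

```text
clock: 48.65
position: [0.6723, 0.2203, 0.0447]
ee_rot: [2.991, 0.919, 0.065]
force: [0.3, -0.2, 0.9]
width: 0.36
```

Emit:
{"name": "arm_command", "arguments": {"deltas": [{"xyz": [0,0,0],"turn": 0,"jaw": 190},{"xyz": [0,0,-0.5],"turn": 0,"jaw": 190},{"xyz": [0,0,-1.5],"turn": 0,"jaw": 190},{"xyz": [0,0,-3],"turn": 0,"jaw": 190},{"xyz": [0,0,-3],"turn": 0,"jaw": 190}]}}

```text
clock: 49.07
position: [0.6727, 0.2215, 0.079]
ee_rot: [2.991, 0.919, 0.073]
force: [1.6, 0.9, 0.8]
width: 0.36
```

```bash
python3 - <<'E'
from h import *
im=shot('wrist','w36');go([.443,-.3,.17],None); s=observe();print(s['clock'],s['force'],s['width']*92)
E
```

```text
pos [0.6724 0.2212 0.0777] yaw 34.18 tilt 2.73 -> xyz [-47.84  30.5  -10.44] turn 0 len 57.7
49.1167 [ 0.63421808  0.36507916 -0.55987406] 33.22321662232409
```

View pics/w36.png

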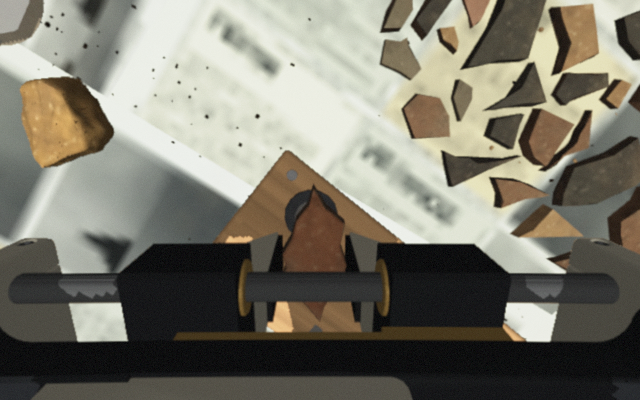

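Emit:
{"name": "arm_command", "arguments": {"deltas": [{"xyz": [0,0,-2],"turn": 0,"jaw": 190},{"xyz": [0,0,-4],"turn": 0,"jaw": 190},{"xyz": [0,0,-6],"turn": 0,"jaw": 190},{"xyz": [0,0,-8],"turn": 0,"jaw": 190},{"xyz": [0,0,-8],"turn": 0,"jaw": 190}]}}

```text
clock: 49.53
position: [0.6702, 0.2224, 0.1624]
ee_rot: [2.992, 0.919, 0.082]
force: [0.9, 0.9, 0.6]
width: 0.359
```

Emit:
{"name": "arm_command", "arguments": {"deltas": [{"xyz": [-3.2,2,0],"turn": 0,"jaw": 190},{"xyz": [-6.4,4,0],"turn": 0,"jaw": 190},{"xyz": [-9.6,6.1,0],"turn": 0,"jaw": 190},{"xyz": [-12.8,8.1,-0.5],"turn": 0,"jaw": 190},{"xyz": [-16,10.2,-0.8],"turn": 0,"jaw": 190}]}}

```text
clock: 49.95
position: [0.5935, 0.0467, 0.1651]
ee_rot: [2.992, 0.919, 0.082]
force: [1.0, -0.8, -0.0]
width: 0.358
```

Emit:
{"name": "arm_command", "arguments": {"deltas": [{"xyz": [-3.2,2,0],"turn": 0,"jaw": 190},{"xyz": [-6.4,4,0],"turn": 0,"jaw": 190},{"xyz": [-9.6,6.1,0],"turn": 0,"jaw": 190},{"xyz": [-12.8,8.1,-0.5],"turn": 0,"jaw": 190},{"xyz": [-16,10.2,-0.8],"turn": 0,"jaw": 190}]}}

```text
clock: 50.37
position: [0.5167, -0.129, 0.1681]
ee_rot: [2.992, 0.919, 0.081]
force: [1.8, -0.1, -0.7]
width: 0.362
```

Emit:
{"name": "arm_command", "arguments": {"deltas": [{"xyz": [-3.2,2,0],"turn": 7,"jaw": 190},{"xyz": [-6.4,4,0],"turn": 14,"jaw": 190},{"xyz": [-9.6,6.1,0],"turn": 21,"jaw": 190},{"xyz": [-12.8,8.1,-0.5],"turn": 28,"jaw": 190},{"xyz": [-15.8,10.1,-0.8],"turn": 34,"jaw": 190}]}}

```text
clock: 50.78
position: [0.4408, -0.3032, 0.1713]
ee_rot: [-3.136, 0.006, -0.082]
force: [0.4, 0.2, 0.4]
width: 0.36
```

```bash
python3 - <<'E'
from h import *
get_image('wrist');get_image('wrist');im=shot('wrist','w37');go([.443,-.300,.05],0); s=observe();print(s['clock'],s['force'],s['width']*92); dish(im)
E
```

```text
pos [ 0.4405 -0.3047  0.171 ] yaw -0.21 tilt 2.97 -> xyz [-0.38 -0.42 12.1 ] turn -0.21 len 12.1
50.9333 [ 0.03432639  0.60650359 -1.26455186] 33.373891744197586
dish [ 252  120  194  123 5088] [ 447.  -341.8] [182.2 123.7] 89.7
```

View pics/w37.png

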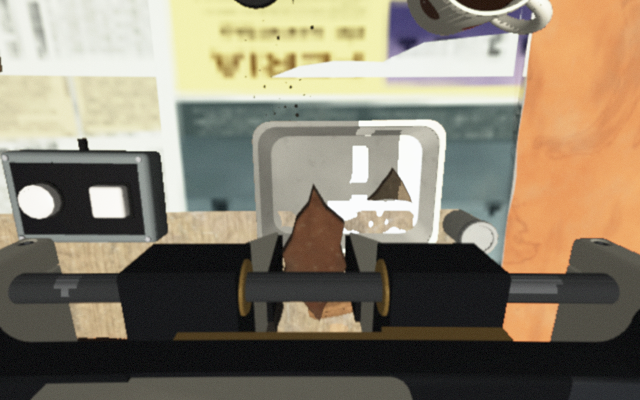

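Emit:
{"name": "arm_command", "arguments": {"deltas": [{"xyz": [-0.1,-0.1,3],"turn": 0,"jaw": 190},{"xyz": [-0.2,-0.1,6],"turn": 0,"jaw": 190},{"xyz": [-0.3,-0.1,9],"turn": 0,"jaw": 190},{"xyz": [-0.4,-0.1,12],"turn": 0,"jaw": 190},{"xyz": [-0.4,-0.1,12],"turn": 0,"jaw": 190}]}}

```text
clock: 51.35
position: [0.4402, -0.3, 0.0461]
ee_rot: [-3.132, 0.001, -0.071]
force: [-1.5, 0.8, -0.6]
width: 0.361
```

Emit:
{"name": "arm_command", "arguments": {"deltas": [{"xyz": [0,0,0],"turn": 0,"jaw": 190},{"xyz": [0,0,0],"turn": 0,"jaw": 190}]}}

```text
clock: 51.52
position: [0.4406, -0.2988, 0.0466]
ee_rot: [-3.131, -0.002, -0.071]
force: [-0.6, 0.2, 0.3]
width: 0.36
```

```bash
python3 - <<'E'
from h import *
go([.443,-.3038,.018],0); s=observe();print(s['clock'],s['force'],s['width']*92)
E
```

```text
pos [ 0.4406 -0.2988  0.0466] yaw 0.08 tilt 2.64 -> xyz [0.11 0.53 2.86] turn 0.08 len 2.9
51.5167 [-0.62135598  0.20002322  0.31189442] 33.075383781563545
```

Emit:
{"name": "arm_command", "arguments": {"deltas": [{"xyz": [0.1,0.5,0.5],"turn": 0,"jaw": 190},{"xyz": [0.1,0.5,1.5],"turn": 0,"jaw": 190},{"xyz": [0.1,0.5,2.8],"turn": 0,"jaw": 190},{"xyz": [0.1,0.5,2.9],"turn": 0,"jaw": 190},{"xyz": [0.1,0.5,2.9],"turn": 0,"jaw": 190}]}}

```text
clock: 51.93
position: [0.4427, -0.3035, 0.0174]
ee_rot: [-3.131, -0.002, -0.07]
force: [0.7, -0.0, -0.5]
width: 0.36
```

Emit:
{"name": "arm_command", "arguments": {"deltas": [{"xyz": [0,0,0],"turn": 0,"jaw": 155},{"xyz": [0,0,0],"turn": 0,"jaw": 148},{"xyz": [0,0,0],"turn": 0,"jaw": 142},{"xyz": [0,0,0],"turn": 0,"jaw": 140}]}}

```text
clock: 52.27
position: [0.443, -0.3037, 0.0179]
ee_rot: [-3.131, -0.002, -0.071]
force: [-0.8, 0.2, -1.2]
width: 0.444
```

Emit:
{"name": "arm_command", "arguments": {"deltas": [{"xyz": [0,0,-1],"turn": 0,"jaw": 135},{"xyz": [0,0,-4],"turn": 0,"jaw": 135},{"xyz": [0,0,-8],"turn": 0,"jaw": 110},{"xyz": [0,0,-12],"turn": 0,"jaw": 110},{"xyz": [0,0,-16],"turn": 0,"jaw": 110}]}}

```text
clock: 52.68
position: [0.4354, -0.3047, 0.1803]
ee_rot: [-3.131, -0.003, -0.071]
force: [0.1, -0.4, -0.1]
width: 0.563
```

```bash
python3 - <<'E'
from h import *
get_image('wrist');im=shot('wrist','w38');go([.665,.121,.19],29); s=observe();print(s['clock'],s['force'],s['width']*92); dish(im)
E
```

```text
pos [ 0.4391 -0.3067  0.1851] yaw 0.09 tilt 3.12 -> xyz [ 22.65 -42.73   0.87] turn -28.91 len 48.4
52.7833 [ 0.45498607 -0.39072048  0.23960458] 52.117112068454105
dish [ 258  121  183  127 5826] [ 442.7 -341.7] [182.1 132.6] 90.0
```

View pics/w38.png

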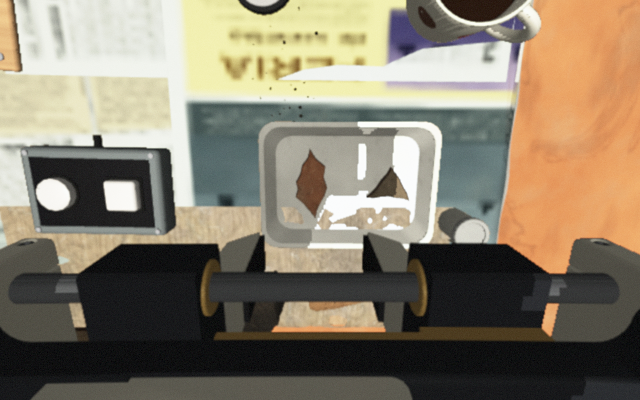

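Emit:
{"name": "arm_command", "arguments": {"deltas": [{"xyz": [1.6,-3,0],"turn": 0,"jaw": 75},{"xyz": [3.2,-6,0],"turn": 0,"jaw": 75},{"xyz": [4.8,-9,0],"turn": 0,"jaw": 75},{"xyz": [6.4,-12,0],"turn": 0,"jaw": 75},{"xyz": [7.6,-14.2,0.3],"turn": 0,"jaw": 75}]}}

```text
clock: 53.2
position: [0.5162, -0.1614, 0.1881]
ee_rot: [-3.137, -0.006, -0.088]
force: [0.5, -0.4, 0.4]
width: 0.702
```

Emit:
{"name": "arm_command", "arguments": {"deltas": [{"xyz": [1.6,-3,0],"turn": 0,"jaw": 75},{"xyz": [3.2,-6,0],"turn": 0,"jaw": 75},{"xyz": [4.8,-9,0],"turn": 0,"jaw": 75},{"xyz": [6.4,-12,0],"turn": 0,"jaw": 75},{"xyz": [7.6,-14.2,0.3],"turn": 0,"jaw": 75}]}}

```text
clock: 53.62
position: [0.5927, -0.0157, 0.1913]
ee_rot: [-3.136, -0.009, -0.091]
force: [0.2, 0.2, -0.4]
width: 0.708
```

Emit:
{"name": "arm_command", "arguments": {"deltas": [{"xyz": [1.6,-3,0],"turn": -6,"jaw": 75},{"xyz": [3.2,-6,0],"turn": -12,"jaw": 75},{"xyz": [4.8,-9,0],"turn": -18,"jaw": 75},{"xyz": [6.4,-12,0],"turn": -24,"jaw": 75},{"xyz": [7.5,-14.1,0.3],"turn": -29,"jaw": 75}]}}

```text
clock: 54.03
position: [0.6676, 0.1295, 0.1947]
ee_rot: [3.026, 0.804, 0.093]
force: [0.1, 0.7, -0.7]
width: 0.708
```

Emit:
{"name": "arm_command", "arguments": {"deltas": [{"xyz": [0,0,0],"turn": 0,"jaw": 75},{"xyz": [0,0,0],"turn": 0,"jaw": 75}]}}

```text
clock: 54.2
position: [0.6673, 0.1318, 0.1949]
ee_rot: [3.027, 0.808, 0.093]
force: [-0.5, -0.5, 0.8]
width: 0.706
```

```bash
python3 - <<'E'
from h import *
get_image('wrist');im=shot('wrist','w39');go([.6655,.121,.08],29); s=observe();print(s['clock'],s['force'],s['width']*92,s['joints'].round(2));dblob(im,(318,195),lo=.05,hi=.08)
E
```

```text
pos [0.6673 0.1282 0.1948] yaw 29.67 tilt 3.41 -> xyz [-1.14  0.26 11.45] turn 0.67 len 11.5
54.3 [-0.40250616  0.4335485  -0.28091243] 64.98248843131266 [ 0.14  0.61 -0.67  1.49  0.42  1.13 -1.66]
 1504 rect [665.2 119.4] [41.1 43.6] ang 29.5 mean [664.9 120.5  57.1] z95 [0.0574 0.0588]
```

View pics/w39.png

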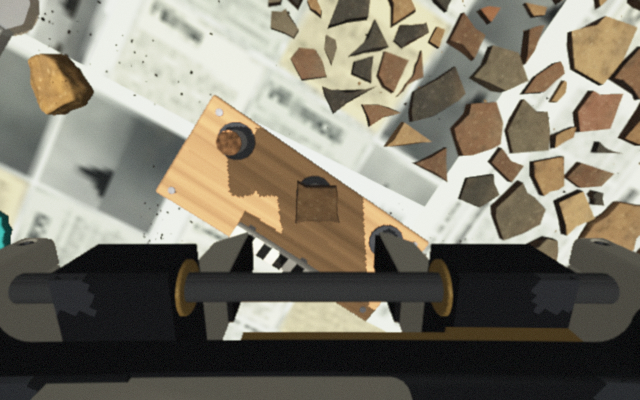

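Emit:
{"name": "arm_command", "arguments": {"deltas": [{"xyz": [-1.1,0.2,3],"turn": 0.6,"jaw": 80},{"xyz": [-1.1,0.2,6],"turn": 0.6,"jaw": 80},{"xyz": [-1.1,0.2,9],"turn": 0.6,"jaw": 80},{"xyz": [-1.1,0.2,11.3],"turn": 0.6,"jaw": 80},{"xyz": [-1.1,0.2,11.3],"turn": 0.6,"jaw": 80}]}}

```text
clock: 54.72
position: [0.6625, 0.1176, 0.0767]
ee_rot: [3.031, 0.779, 0.08]
force: [-0.3, -0.2, -0.3]
width: 0.688
```

Emit:
{"name": "arm_command", "arguments": {"deltas": [{"xyz": [0,0,0],"turn": 0,"jaw": 80},{"xyz": [0,0,0],"turn": 0,"jaw": 80}]}}

```text
clock: 54.88
position: [0.6626, 0.1158, 0.0776]
ee_rot: [3.031, 0.775, 0.079]
force: [0.6, 0.5, -0.2]
width: 0.683
```

```bash
python3 - <<'E'
from h import *
get_image('wrist');go([.6655,.1205,.046],29); s=observe();print(s['clock'],s['force'],s['width']*92)
E
```

```text
pos [0.6631 0.1165 0.0783] yaw 28.76 tilt 3.07 -> xyz [ 0.25 -0.32  3.24] turn -0.24 len 3.3
54.9333 [ 1.05405929 -0.45664964  0.26439958] 63.091327776291266
```

Emit:
{"name": "arm_command", "arguments": {"deltas": [{"xyz": [0.2,-0.3,1],"turn": -0.2,"jaw": 80},{"xyz": [0.2,-0.3,2.5],"turn": -0.2,"jaw": 80},{"xyz": [0.2,-0.3,3.2],"turn": -0.2,"jaw": 85},{"xyz": [0.2,-0.3,3.2],"turn": -0.2,"jaw": 95},{"xyz": [0.2,-0.3,3.2],"turn": -0.2,"jaw": 110}], "force": 15}}

```text
clock: 55.35
position: [0.6646, 0.12, 0.0454]
ee_rot: [3.029, 0.782, 0.079]
force: [0.9, -0.0, 0.3]
width: 0.596
```

Emit:
{"name": "arm_command", "arguments": {"deltas": [{"xyz": [0,0,0],"turn": 0,"jaw": 120},{"xyz": [0,0,0],"turn": 0,"jaw": 130},{"xyz": [0,0,0],"turn": 0,"jaw": 140},{"xyz": [0,0,0],"turn": 0,"jaw": 150},{"xyz": [0,0,0],"turn": 0,"jaw": 165}]}}

```text
clock: 55.77
position: [0.6648, 0.1201, 0.0458]
ee_rot: [3.029, 0.782, 0.08]
force: [0.4, 0.2, 1.1]
width: 0.45
```

Emit:
{"name": "arm_command", "arguments": {"deltas": [{"xyz": [0,0,0],"turn": 0,"jaw": 175},{"xyz": [0,0,-0.5],"turn": 0,"jaw": 175},{"xyz": [0,0,-1.5],"turn": 0,"jaw": 175},{"xyz": [0,0,-3],"turn": 0,"jaw": 175},{"xyz": [0,0,-3],"turn": 0,"jaw": 175}]}}

```text
clock: 56.18
position: [0.6649, 0.1212, 0.0798]
ee_rot: [3.029, 0.782, 0.088]
force: [0.8, 0.1, 0.4]
width: 0.452
```

```bash
python3 - <<'E'
from h import *
im=shot('wrist','w40');go([.443,-.343,.17],90); s=observe();print(s['clock'],s['force'],s['width']*92)
E
```

```text
pos [0.6646 0.1209 0.0786] yaw 28.97 tilt 3.24 -> xyz [-41.34  30.12 -10.48] turn -61.03 len 52.2
56.2333 [ 0.47375442  0.84607011 -1.25608075] 41.34614359823521
```

View pics/w40.png

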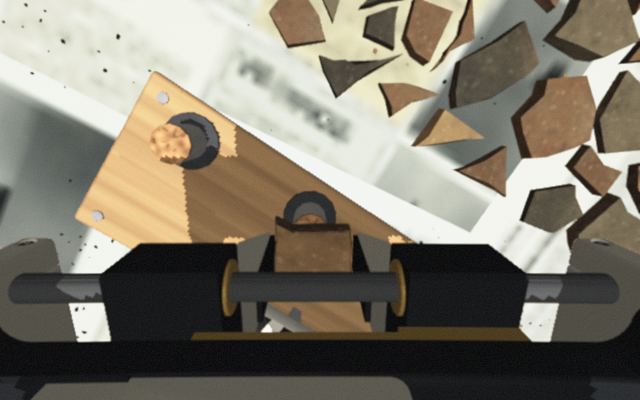

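Emit:
{"name": "arm_command", "arguments": {"deltas": [{"xyz": [0,0,-2],"turn": 0,"jaw": 175},{"xyz": [0,0,-4],"turn": 0,"jaw": 175},{"xyz": [0,0,-6],"turn": 0,"jaw": 175},{"xyz": [0,0,-8.5],"turn": 0,"jaw": 175},{"xyz": [0,0,-8.5],"turn": 0,"jaw": 175}]}}

```text
clock: 56.65
position: [0.6618, 0.122, 0.1689]
ee_rot: [3.029, 0.782, 0.098]
force: [0.8, 0.8, 0.2]
width: 0.449
```

Emit:
{"name": "arm_command", "arguments": {"deltas": [{"xyz": [-2.8,2,0],"turn": 0,"jaw": 175},{"xyz": [-5.6,4,0],"turn": 0,"jaw": 175},{"xyz": [-8.4,6,0],"turn": 0,"jaw": 175},{"xyz": [-11.2,8,0],"turn": 0,"jaw": 175},{"xyz": [-13.8,10,-0.6],"turn": 0,"jaw": 175}]}}

```text
clock: 57.07
position: [0.5874, -0.0341, 0.1685]
ee_rot: [3.029, 0.781, 0.094]
force: [-0.2, -0.1, -0.2]
width: 0.45
```

Emit:
{"name": "arm_command", "arguments": {"deltas": [{"xyz": [-2.8,2,0],"turn": 0,"jaw": 175},{"xyz": [-5.6,4,0],"turn": 0,"jaw": 175},{"xyz": [-8.4,6,0],"turn": 0,"jaw": 175},{"xyz": [-11.2,8,0],"turn": 0,"jaw": 175},{"xyz": [-13.8,10,-0.6],"turn": 0,"jaw": 175}]}}

```text
clock: 57.48
position: [0.5128, -0.19, 0.1686]
ee_rot: [3.03, 0.781, 0.092]
force: [0.9, -0.3, -0.7]
width: 0.45
```

Emit:
{"name": "arm_command", "arguments": {"deltas": [{"xyz": [-2.8,2,0],"turn": -7,"jaw": 175},{"xyz": [-5.6,4,0],"turn": -14,"jaw": 175},{"xyz": [-8.4,6,0],"turn": -21,"jaw": 175},{"xyz": [-11.2,8,0],"turn": -28,"jaw": 175},{"xyz": [-13.8,10,-0.6],"turn": -35,"jaw": 175}]}}

```text
clock: 57.9
position: [0.4382, -0.3457, 0.1689]
ee_rot: [2.637, 1.655, 0.08]
force: [0.2, 0.3, 0.6]
width: 0.45
```

Emit:
{"name": "arm_command", "arguments": {"deltas": [{"xyz": [0,0,0],"turn": -7,"jaw": 175},{"xyz": [0,0,0],"turn": -14,"jaw": 175},{"xyz": [0,0,0],"turn": -21,"jaw": 175},{"xyz": [0,0,0],"turn": -26,"jaw": 175},{"xyz": [0,0,0],"turn": -26,"jaw": 175}]}}

```text
clock: 58.32
position: [0.4378, -0.346, 0.1687]
ee_rot: [2.185, 2.202, 0.068]
force: [-0.0, 0.0, -0.0]
width: 0.45
```

```bash
python3 - <<'E'
from h import *
get_image('wrist');im=shot('wrist','w41');go([.443,-.343,.06],90); s=observe();print(s['clock'],s['force'],s['width']*92,s['joints'].round(2)); dish(im)
E
```

```text
pos [ 0.438  -0.3457  0.1688] yaw 90.04 tilt 3.35 -> xyz [ 0.23 -0.14 10.89] turn 0.04 len 10.9
58.4167 [ 0.2706081   0.41806625 -0.34954743] 41.61039983073358 [ 1.27  0.54 -0.96  1.8   0.49  1.02  0.13]
dish [ 235   82  147  158 5347] [ 443.  -325.5] [149.4 132.1] 89.9
```

View pics/w41.png

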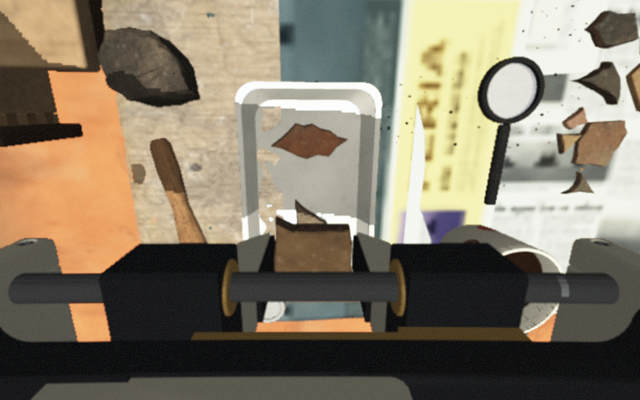

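```bash
python3 - <<'E'
from h import *
d=dict(np.load('pics/w41.npz')); q,r=dblob(d,(310,140),lo=.009,hi=.03); print(q.min(0),q.max(0))
d=dict(np.load('pics/w38.npz')); q,r=dblob(d,(390,185),lo=.009,hi=.03,win=25); print(q.min(0),q.max(0)); q,r=dblob(d,(312,185),lo=.009,hi=.03,win=40); print(q.min(0),q.max(0))
E
```

```text
1586 rect [ 444.  -303.9] [33.  67.5] ang 69.8 mean [ 443.3 -303.2   15.4] z95 [0.0155 0.0171]
[ 0.40669392 -0.31969161  0.00923406] [ 0.48065692 -0.28659789  0.01830976]
 671 rect [ 444.8 -387.6] [44.7 33.2] ang 86.6 mean [ 441.1 -387.3   13.8] z95 [0.0141 0.0156]
[ 0.42693449 -0.40891266  0.00913327] [ 0.4614247  -0.36428301  0.01650199]
 1262 rect [ 444.7 -304.6] [33.3 66.1] ang 69.2 mean [ 445.1 -304.1   15.3] z95 [0.0154 0.017 ]
[ 0.40797407 -0.31972341  0.00923515] [ 0.48077673 -0.28764779  0.01829775]
```

Emit:
{"name": "arm_command", "arguments": {"deltas": [{"xyz": [0.1,-0.1,2],"turn": 0,"jaw": 175},{"xyz": [0.2,-0.1,5],"turn": 0,"jaw": 175},{"xyz": [0.2,-0.1,8],"turn": 0,"jaw": 175},{"xyz": [0.2,-0.1,11],"turn": 0,"jaw": 175},{"xyz": [0.2,-0.1,11],"turn": 0,"jaw": 175}]}}

```text
clock: 58.83
position: [0.4406, -0.3419, 0.0542]
ee_rot: [2.201, 2.197, 0.066]
force: [-0.8, 0.6, -0.3]
width: 0.446
```

Emit:
{"name": "arm_command", "arguments": {"deltas": [{"xyz": [0,0,0],"turn": 0,"jaw": 175},{"xyz": [0,0,0],"turn": 0,"jaw": 175}]}}

```text
clock: 59.0
position: [0.4408, -0.3416, 0.055]
ee_rot: [2.202, 2.196, 0.066]
force: [-1.0, -0.2, -0.3]
width: 0.451
```

```bash
python3 - <<'E'
from h import *
go([.443,-.3415,.018],90); s=observe();print(s['clock'],s['force'],s['width']*92)
E
```

```text
pos [ 0.4408 -0.3416  0.055 ] yaw 89.84 tilt 3.02 -> xyz [-0.02  0.03  3.7 ] turn -0.16 len 3.7
59.0 [-1.02731434 -0.17508934 -0.26141637] 41.52091409979518
```

Emit:
{"name": "arm_command", "arguments": {"deltas": [{"xyz": [0,0,1],"turn": 0,"jaw": 175},{"xyz": [0,0,2],"turn": 0,"jaw": 175},{"xyz": [0,0,3],"turn": 0,"jaw": 175},{"xyz": [0,0,3.6],"turn": 0,"jaw": 175},{"xyz": [0,0,3.6],"turn": 0,"jaw": 175}]}}

```text
clock: 59.42
position: [0.4419, -0.341, 0.0175]
ee_rot: [2.204, 2.197, 0.066]
force: [-0.2, 0.4, -0.7]
width: 0.449
```

Emit:
{"name": "arm_command", "arguments": {"deltas": [{"xyz": [0,0,0],"turn": 0,"jaw": 132},{"xyz": [0,0,0],"turn": 0,"jaw": 125},{"xyz": [0,0,0],"turn": 0,"jaw": 118},{"xyz": [0,0,0],"turn": 0,"jaw": 115},{"xyz": [0,0,0],"turn": 0,"jaw": 115}]}}

```text
clock: 59.83
position: [0.442, -0.3412, 0.0179]
ee_rot: [2.203, 2.197, 0.066]
force: [0.3, 0.7, 1.0]
width: 0.544
```

Emit:
{"name": "arm_command", "arguments": {"deltas": [{"xyz": [0,0,-1],"turn": 0,"jaw": 115},{"xyz": [0,0,-3],"turn": 0,"jaw": 115},{"xyz": [0,0,-6],"turn": 0,"jaw": 115},{"xyz": [0,0,-10],"turn": 0,"jaw": 115},{"xyz": [0,0,-13],"turn": 0,"jaw": 115}]}}

```text
clock: 60.25
position: [0.4358, -0.3418, 0.1509]
ee_rot: [2.202, 2.197, 0.067]
force: [0.5, -1.0, -0.2]
width: 0.551
```

Emit:
{"name": "arm_command", "arguments": {"deltas": [{"xyz": [-3,0,-2],"turn": 7,"jaw": 115},{"xyz": [-6,0,-4],"turn": 14,"jaw": 115},{"xyz": [-6,-2,-6],"turn": 21,"jaw": 115},{"xyz": [-6,-2,-8],"turn": 28,"jaw": 115},{"xyz": [-6,-2,-8],"turn": 35,"jaw": 115}]}}

```text
clock: 60.67
position: [0.4122, -0.4038, 0.2339]
ee_rot: [2.774, 1.427, 0.081]
force: [1.2, 0.1, -0.0]
width: 0.546
```

```bash
python3 - <<'E'
from h import *
get_image('wrist');im=shot('wrist','w42'); s=observe();print(s['clock'],s['force'],s['position']); dish(im)
E
```

```text
60.7667 [-0.40374171  0.26925329 -0.31706235] [ 0.41187073 -0.40260895  0.23110377]
dish [ 201   14  181  197 5855] [ 443.  -341.4] [132.5 182.8] 0.0
```

View pics/w42.png

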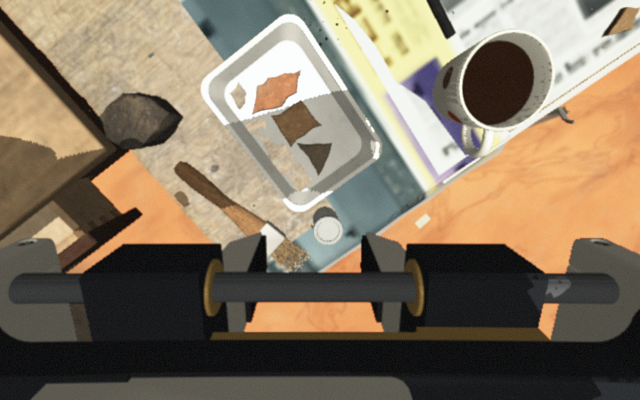

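```bash
python3 - <<'E'
from h import *
d=dict(np.load('pics/w42.npz'))
for n,uv in dict(a=(276,92),s2=(296,124),s3=(316,156)).items(): dblob(d,uv,lo=.009,hi=.04,name=n,win=40)
t=shot('top','t42'); 
c=cv2.imread('pics/t42.png')[120:260,240:540]; cv2.imwrite('pics/t42c.png',cv2.resize(c,None,fx=2.6,fy=2.6,interpolation=cv2.INTER_CUBIC))
o=dict(np.load('pics/top0.npz'))
for im in (o,t):
    hsv=cv2.cvtColor(im['frame'],cv2.COLOR_RGB2HSV); m=((hsv[...,0]<25)&(hsv[...,1]>80)).astype(np.uint8)
    n,l,st,ce=cv2.connectedComponentsWithStats(m)
    for (u,v) in [(301,190),(268,147)]: print(l[v,u]>0, ce[l[v,u]].round(1))
    P=pts(im); print('lens',P[149,452].round(3))
P=pts(t); dblob(t,(344,159),lo=.036,hi=.06,name='bar',win=30)
print('keys',P[203,397].round(4),P[203,416].round(4))
E
```

```text
a 1213 rect [ 444. -305.] [32.5 65.3] ang 69.5 mean [ 444.1 -304.6   15.4] z95 [0.0156 0.0172]
s2 1104 rect [ 443.2 -343.1] [39.  42.7] ang 87.5 mean [ 442.3 -343.9   16.8] z95 [0.017  0.0186]
s3 537 rect [ 445.  -387.1] [44.3 33.1] ang 87.5 mean [ 440.6 -387.9   13.9] z95 [0.0141 0.0156]
True [301.9 190.4]
True [267.3 146.2]
lens [ 0.637 -0.259  0.009]
True [301.9 190.4]
True [267.3 146.2]
lens [ 0.639 -0.262  0.003]
bar 188 rect [589.9 125.3] [104.  22.] ang 84.0 mean [590.1 124.6  44.7] z95 [0.0451 0.0496]
keys [ 0.4338 -0.0528  0.0434] [ 0.4349 -0.1172  0.0411]
```

View pics/t42c.png

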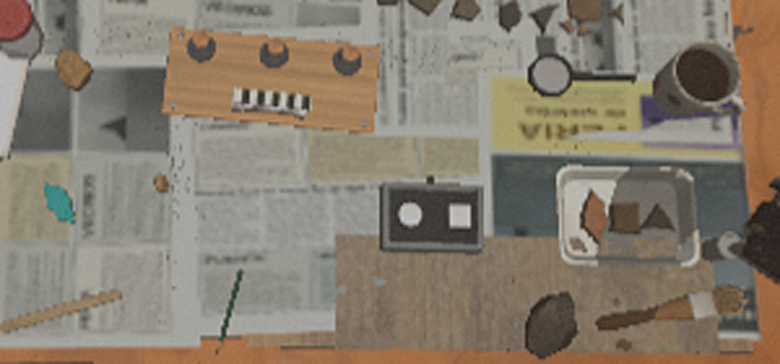

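All three sherds lie flat in the dish, the bar is on its ledge, the keys are up, and the bystanders have not moved. Handing in.

```bash
python3 - <<'E'
from cell import sign_off, observe
s=observe(); print(s['clock'],s['force'],s['dq'].round(3)); print(sign_off())
E
```

```text
60.8167 [ 0.77332724  0.53766777 -0.14542971] [-0.001  0.025 -0.008  0.016  0.014 -0.001  0.045]
the job is handed in; nothing more can be done
None
```

The job is done and handed in at about 61 s of robot time; the sign-off gives no verdict, so what follows rests on my own checks.

- **Setting up:** I laid the scale bar on the ledge. The three loose sherds went on posts 0, 1 and 2: the long one, the squarish one and the triangular one. Depth readings put each sherd flat and within about 3 mm of its post centre, and the bar on the ledge slope at about 14.6°.
- **Keys:** I pressed round, square, round, each to about 4 to 4.5 mm, estimated from fingertip height. The force dropped past its peak each time, as the click should. The keys read up again (43–44 mm) before each next press.
- **Packing away:** All three sherds lie flat in the dish. At some point during the run it had been knocked about 4 cm towards the robot and 2 cm sideways, so I measured it again before placing anything.
- **Last checks:** The bar is still on the ledge within about 2 mm. Pebble and lump are at their starting pixels, the lens looks unmoved in the top view, and the gripper is clear of everything.

**What went wrong or disagreed:**
- My first grip on the triangular sherd slipped off, pressed on it with about 58 N at the wrist and pushed it about 12 mm. The second grip, lower and gentler, held. That 58 N is above the 40 N limit for the arm or gripper body. It came through the fingertips, so I don't expect it to count, but I could not check that.
- The measured sizes did not match the listed sherds cleanly, so which of `sherd_b`, `sherd_c` and `sherd_d` the two smaller ones are is a guess. It made no difference to how I placed them.
- The tool tilt drifted to about 3° by the end, with no visible harm.
- The last top-view depth reading put the square key at 41 mm instead of 44 mm. The closer wrist view after that key's press gave 43.9 mm, so I took 41 mm as noise.

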